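# Refill the shoe-cabinet deodorizer

## Task

Refill the pale green deodorizer: turn the dial down in its well clockwise to the three dots so that the grille draws fully back, lift every spent cassette out of the case and lay it flat, tab up, in the frosted glass tray, and seat every fresh cassette lying on the cabinet top, however many there are, flush in the pocket of its own outline (a pocket without a fresh cassette stays empty). Then turn the dial back to the two dots. Move the grille by its dial only, never by pushing it, and leave the cat, the keys and the shoe stretcher where they are.

Things in the scene. Friction and masses are not known exactly. Their poses are not given: they have to be found in the camera images.
- case: Pale green plastic deodorizer case, does not shift; 156 mm (its x) by 362 mm (its y), flat upper face 46 mm up. Origin: centre of underside; x to its rear (away from the robot at yaw 0), z up. Four refill pockets lie in a row 40 mm in front of the middle, under a grille cover that runs between two rails 6 mm wide, 16 mm high along x at y -178 and +72 mm. At its +y end is the dial's well.
- well (a point): Centre of the mouth of the round well in the case's upper face (case x 0, y 128 mm), 84 mm across, 34 mm deep to its floor, on which the dial sits; axes as the case's. Round its front edge the face carries small dark dots: one dot = closed, two dots = half open, three dots = fully open.
- dial (a joint): Dial at the bottom of the well, angle in rad, grows clockwise seen from above: 0 = closed (one dot), 0.725 = half open (two dots), 1.45 = fully open (three dots); stops at 0 and 1.45, stays where it is left, turns with about 0.1 N m. It drives the grille cover through a rack.
- dial_grip (a point): On the dial's axis at half the height of its bar grip. The grey bar is 46 mm long, 14 wide, 20 high (10 mm above and below this point) on a 52 mm disc 4 mm thick; bar top 10 mm below the case's face, 35 mm from the bar's long sides to the well's wall. x axis: along the bar to the end with the white line, which points at the dots; z up.
- cover: Slatted pale green grille, 68 mm (x) by 256 mm (y) by 4 mm; origin: centre of its underside, 18 mm above the case's face. Closed, it lies over the pockets; the dial draws it back along the case's +x by 50 mm per rad, 72 mm in all; only fully open leaves all pockets clear. Geared: to be moved by the dial only, never pushed by hand.
- pocket_round (a point): Centre of the floor of the round pocket, 58 mm across, nearest the case's -y end (case x -40, y -138 mm); 14 mm deep, 2 mm wider all round than its cassette, rim chamfered 2 mm; axes as the case's. A seated cassette lies flush with the face and its tab stands above.
- pocket_square (a point): Centre of the floor of the square pocket, 50 by 50 mm, second from the case's -y end (case x -40, y -72 mm); 14 mm deep, 2 mm wider all round than its cassette, rim chamfered 2 mm; axes as the case's. A seated cassette lies flush with the face and its tab stands above.
- pocket_oblong (a point): Centre of the floor of the oblong pocket, 64 mm along the case's x by 40 mm along y, third from the case's -y end (case x -40, y -16 mm); 14 mm deep, 2 mm wider all round than its cassette, rim chamfered 2 mm; axes as the case's. A seated cassette lies flush with the face and its tab stands above.
- pocket_narrow (a point): Centre of the floor of the narrow pocket, 64 mm along the case's x by 28 mm along y, nearest the well (case x -40, y +32 mm); 14 mm deep, 2 mm wider all round than its cassette, rim chamfered 2 mm; axes as the case's. A seated cassette lies flush with the face and its tab stands above.
- new_round: Fresh refill cassette, round, 54 mm across, 14 mm thick, white plastic, with a finger tab standing on top in the middle: 30 mm long along its x, 12 mm wide, 14 mm high (28 mm over all). 30 to 65 g. Origin: centre of its underside, z up. Lies on the cabinet top to the robot's right at the start; may be absent.
- new_square: Fresh refill cassette, square, 46 by 46 mm, 14 mm thick, white plastic, with a finger tab standing on top in the middle: 30 mm long along its x, 12 mm wide, 14 mm high (28 mm over all). 30 to 65 g. Origin: centre of its underside, z up. Lies on the cabinet top to the robot's right at the start; may be absent.
- new_oblong: Fresh refill cassette, oblong, 60 mm (its x) by 36 mm (its y), 14 mm thick, white plastic, with a finger tab standing on top in the middle: 30 mm long along its x, 12 mm wide, 14 mm high (28 mm over all). 30 to 65 g. Origin: centre of its underside, z up. Lies on the cabinet top to the robot's right at the start; may be absent.
- new_narrow: Fresh refill cassette, narrow, 60 mm (its x) by 24 mm (its y), 14 mm thick, white plastic, with a finger tab standing on top in the middle: 30 mm long along its x, 12 mm wide, 14 mm high (28 mm over all). 30 to 65 g. Origin: centre of its underside, z up. Lies on the cabinet top to the robot's right at the start; may be absent.
- old_round: Spent refill cassette, the same as the fresh round one in form, size and material; it sits in the round pocket at the start, tab roughly along the case's x; may be absent.
- old_square: Spent refill cassette, the same as the fresh square one in form, size and material; it sits in the square pocket at the start, tab roughly along the case's x; may be absent.
- old_oblong: Spent refill cassette, the same as the fresh oblong one in form, size and material; it sits in the oblong pocket at the start, tab roughly along the case's x; may be absent.
- old_narrow: Spent refill cassette, the same as the fresh narrow one in form, size and material; it sits in the narrow pocket at the start, tab roughly along the case's x; may be absent.
- tray: Frosted glass tray to the robot's left, 210 mm (its x) by 130 mm (its y), rim 20 mm high, walls and floor 5 mm thick (inside 200 by 120 mm); it does not shift. Origin: centre of its underside, z up.
- cat: White ceramic lucky cat, about 75 mm across and 120 mm tall, standing; origin: centre of its underside. A bystander.
- keys: Three steel keys on a ring, a flat fan 65 mm long and 3 mm thick; origin: the middle of the ring. A bystander.
- stretcher: Grey plastic shoe stretcher with a steel screw, 245 mm long (its x), 66 mm wide, 46 mm high, lying down; origin: under its middle. A bystander.
Mind the look-alikes: they are no part of the job. Leave any black look-alike of the old_round alone.

How it is judged:
By the outcome, as a careful person would: the job done as asked, in the order asked, and still so for the second after the job is handed in, with the robot touching nothing.
Of new_round, new_square, new_oblong, new_narrow only 3 to 4 are there at a start; the rules pass over those that are not, and their reading is None.
Of old_round, old_square, old_oblong, old_narrow only 2 to 3 are there at a start; the rules pass over those that are not, and their reading is None.
At some moment in a run one of new_round, new_square, new_oblong, new_narrow may be knocked a few centimetres aside while the robot is not near it.
Once in a run the grip may slacken for a moment while it holds something.
It also fails if it takes over 208 s, if anything falls off the work surface, if the arm or the gripper's body presses on something with over 40 N, if the wrist force passes 120 N, or if a joint passes its speed limit or range.

## Robot

A 6-joint arm with a two-finger parallel gripper is mounted at the origin on the work surface. World frame = base frame: x ahead of the robot, y to its left, z up, the work surface at z = 0. Lengths are in m, angles in rad, forces in N, time in s.
With the tool pointing down it reaches from about 0.35 to 0.875 m from the base axis. Payload 4.2 kg.
Tool frame: the origin (TCP) lies at the very end of the fingers, on their centre line; the grasp point (between the pads) lies 19 mm behind it; x points along the fingers, z is the direction in which the jaws open and shut, and the axes are right-handed (so a half turn about x gives the same grasp; the last joint's range is limited). The gripper opens to 85 mm and grips with 20 to 120 N. Pads are 22 mm wide; open, the fingers measure 114 mm over their backs; the gripper's body (76 mm by 85 mm) begins 54 mm behind the grasp point. The pads swing forward as they close: fully open they stand 13 mm farther back than shut.
Start: joints at [-0.955, 0.385, 0.008, 0, -1.194, -0.259], TCP at [0.218, -0.586, 0.204] pointing down, gripper open.
Joint ranges: [-3.14, 3.14], [-1.21, 2.06], [-1.07, 1.41], [-3.16, 2.05], [-2.99, -0.16], [-3.1, 3.1]. Speed limits (rad/s): [2.79, 2.79, 3.14, 3.14, 3.14, 3.14].

## Interface

Orientations are given as a unit quaternion [w, x, y, z].
In Python, from bench import bot, eyes gives the robot as it stands.
- The arm moves only by the tool servo_tool, never from a script. Its argument "targets" is a list that holds one entry, the list of rows, each a list of 7 numbers: the shift along the tool's x, y, z as a fraction of full scale, then the turn, a rotation vector about the tool's x, y, z as a fraction of full scale, then the opening, from 0 (shut) to 1 (fully open). In form: [[[dx, dy, dz, rx, ry, rz, claw], ...]]. A call has exactly 5 rows; each row shifts and turns the commanded pose from where the row before left it, along the tool's axes as they then stand; what a row does not reach is not made up. Full scale, the value 1, is 0.2 m for a shift and 180 degrees for a turn. A row lasts 1/10 s, in which the tool goes at most 50 mm and 8.59 degrees, less where a joint would pass 70% of its speed; a pose out of reach is approached as far as the arm can. A call with a number of a shift or a turn outside -1 to 1 is refused whole. A call with a gripper value outside its range is refused whole. The fingers move at their own pace and stop on an object; "grip_force" is the grip in N (left out, the last holds). Time passes only in rows, so rows that do not move let the fingers close, or fill a call up. It gives the time, the measured TCP pose, the force and the opening at its end, in the units of the state.
- bot.sense(): the state, without advancing time (a new reading comes with each control period).
- eyes.camera(name): name is "scene" or "top" or "wrist"; returns a dict with "img" (384x512x3 uint8, red, green, blue), "mtx" (3x3 intrinsics, pixels), "R" (3x3) and "t" (3): a world point X has camera coordinates R X + t; the wrist camera has in their place "tool_from_camera" (4x4, takes a point from camera to tool coordinates, whose origin is the TCP and whose axes are the tool frame's). Camera axes: x right, y down, z forward; pixel columns grow to the right and rows downward; lengths in m; the calibration is good to about 2 mm. A picture is of the moment at which its call begins: read the wrist's pose just before it. There is no depth.
- bot.job_done(): hands the job in, once; it reports no verdict.
Trained networks look in a picture, given as the dict that the camera call returned (one of the last four; its "shot" number tells which), for a name from the list of things; names that differ only in an ending like _2 or _b are one class to them, and where a whole thing is asked for, a point or a joint stands for the part that bears it (a point fixed in the world has none). Each returns a list of dicts, best first, with "conf" (0 to 1); they miss things now and then, are a little off and sometimes report something else, mostly with a low value. They report only what shows in the picture. A call takes as long as a camera call. They do not tell look-alikes from the thing itself.
- eyes.silhouettes(name, picture): "region" (384x512 bool, what is visible of it) and "bbox" ([centre column, centre row, width, height] in pixels, round what is visible of it).
The state is a dict: "time_s": time; "qpos": joint angles; "qd": joint speeds; "tau": joint torques, N m; "tool_pos": TCP position; "orientation": TCP orientation; "ft_force": force on the tool from outside, world axes, zero at the start; "torque": the same for the moment, N m; "width": finger opening in m.
Only numpy, scipy, OpenCV 4.12 (cv2) and the standard library are available. Lean on these libraries where they do the work, as an engineer would, in place of code of your own. Each camera call takes 0.05 s, during which the arm holds its last target.

## Working session

There is one attempt and no reset: what is moved stays moved. The work goes in short steps, Python scripts to look and compute and a tool call to move; the robot and the scene stay as the last step left them, time stands still between calls to the robot, and variables do not carry over. Pictures are saved under pics/ and viewed, and the job is handed in when it is done.

Besides the shell and the picture viewer there is one more tool, called as name([rows], argument=value, ...), one row to a line, values as JSON. servo_tool: Moves the arm, as the interface text tells. Shift numbers are shares of 0.2 m and turn numbers shares of 180 degrees, none past 1 either way. Its arguments: {"type":"object","properties":{"targets":{"type":"array","items":{"type":"array","items":{"type":"array","items":{"type":"number"}}}},"grip_force":{"type":"number"}},"required":["targets"]}

```bash
ls; mkdir -p pics
python3 - <<'E'
from bench import bot, eyes
import cv2,numpy as np
s=bot.sense(); print(s)
for n in ["scene","top","wrist"]:
    p=eyes.camera(n); cv2.imwrite(f"pics/{n}0.png",p["img"][:,:,::-1]); print(n,p["mtx"],p.get("R"),p.get("t"),p.get("tool_from_camera"))
E
```

```text
pics
{'time_s': 0.0, 'qpos': array([-9.55393678e-01,  3.85524667e-01,  6.64272519e-03, -5.06767168e-04,
       -1.19396313e+00, -2.58567784e-01]), 'qd': array([ 7.77393465e-04, -1.33227665e-03, -1.51743402e-04,  5.42023486e-04,
       -2.30633270e-05,  1.28897121e-03]), 'tau': array([-7.44358076e-04, -3.92292917e+01,  1.88403243e+01,  4.18609723e+00,
       -4.57579663e-03, -1.70290252e-05]), 'tool_pos': array([ 0.21810256, -0.58504051,  0.20284633]), 'orientation': array([ 0.40378461, -0.58013708,  0.40297697,  0.58138501]), 'ft_force': array([-0.3351369 , -0.82184702,  0.66897607]), 'torque': array([ 0.01676762, -0.05702043, -0.00889557]), 'width': 0.08556323864815338}
scene [[362.47626713   0.         255.2186609 ]
 [  0.         362.47626713 192.01413298]
 [  0.           0.           1.        ]] [[-0.787126    0.6164738  -0.01981686]
 [ 0.47464344  0.58489093 -0.65773567]
 [-0.39388611 -0.52712679 -0.7529881 ]] [ 0.50097729 -0.21056806  1.43820281] None
top [[437.95040598   0.         256.29800708]
 [  0.         437.95040598 196.05255464]
 [  0.           0.           1.        ]] [[ 0.00742797 -0.99975937  0.02064021]
 [-0.99409269 -0.00961777 -0.10810745]
 [ 0.10827995 -0.01971527 -0.99392493]] [-0.05120874  0.59569813  1.11533809] None
wrist [[310.34138909   0.         256.20344192]
 [  0.         310.34138909 191.32371225]
 [  0.           0.           1.        ]] None None [[ 3.13887549e-05 -3.22145999e-01  9.46689999e-01 -1.69850417e-01]
 [ 4.66909629e-04 -9.46689892e-01 -3.22145978e-01  8.13372532e-02]
 [ 9.99999891e-01  4.52130437e-04  1.20697652e-04  3.76829006e-04]
 [ 0.00000000e+00  0.00000000e+00  0.00000000e+00  1.00000000e+00]]
```

View pics/scene0.png

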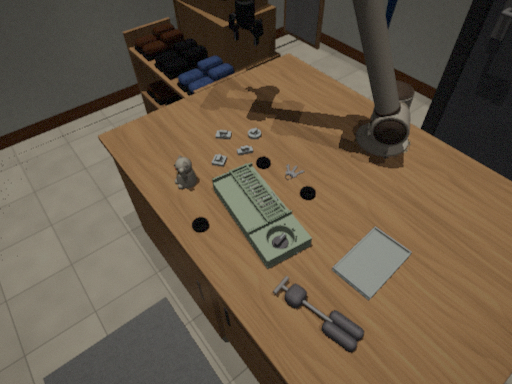

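View pics/top0.png

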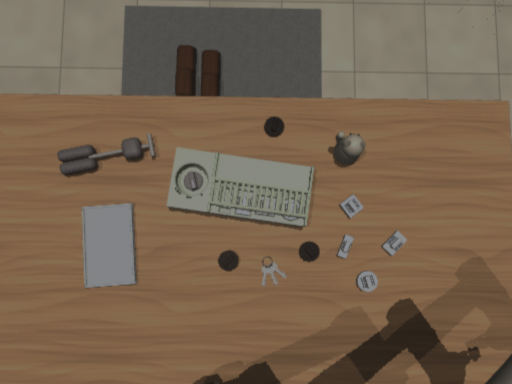

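View pics/wrist0.png

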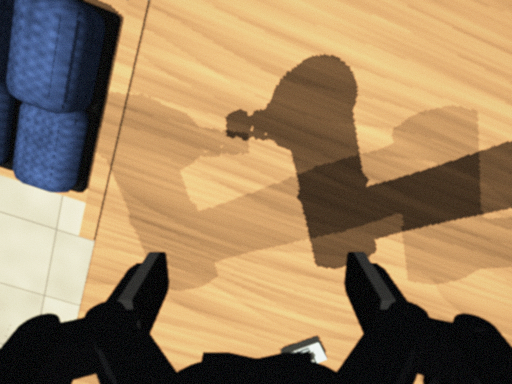

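The top picture (x up, y left) shows the case centred around (240,188). The well is at (193,181), the tray at (108,245), the cat at (350,147), the stretcher at (105,155) and the keys at (270,268). There are four white fresh cassettes: square (351,206), narrow (345,247), oblong (395,243) and round (368,282). The three black discs at (274,127), (228,260) and (309,251) are look-alikes, which I'll leave alone.

```bash
cat > h.py <<'E'
from bench import bot, eyes
import cv2,numpy as np
from scipy.spatial.transform import Rotation as Ro
def Rq(q): return Ro.from_quat([q[1],q[2],q[3],q[0]])
def cam(n):
    s=bot.sense(); p=eyes.camera(n)
    if n=="wrist":
        T=np.eye(4); T[:3,:3]=Rq(s["orientation"]).as_matrix(); T[:3,3]=s["tool_pos"]
        C=np.linalg.inv(T@p["tool_from_camera"]); p["R"]=C[:3,:3]; p["t"]=C[:3,3]
    return p
def proj(p,X):
    X=np.atleast_2d(X); c=X@p["R"].T+p["t"]; u=c@p["mtx"].T; return u[:,:2]/u[:,2:]
def back(p,uv,z):
    uv=np.atleast_2d(uv).astype(float); d=np.c_[uv,np.ones(len(uv))]@np.linalg.inv(p["mtx"]).T@p["R"]
    o=-p["R"].T@p["t"]; k=(z-o[2])/d[:,2]; return o+k[:,None]*d
def save(p,n,crop=None,scale=1):
    im=p["img"][:,:,::-1]
    if crop: im=im[crop[1]:crop[3],crop[0]:crop[2]]
    cv2.imwrite(f"pics/{n}.png",cv2.resize(im,None,fx=scale,fy=scale,interpolation=cv2.INTER_CUBIC))
def sil(n,p):
    return eyes.silhouettes(n,p)
def down(jaw): # tool orientation pointing down, jaw axis z at yaw jaw (world)
    z=np.array([np.cos(jaw),np.sin(jaw),0]); x=np.array([0,0,-1.]); return np.c_[x,np.cross(z,x),z]
def plan(pos,jaw=None):
    s=bot.sense(); R=Rq(s["orientation"]).as_matrix()
    d=R.T@(np.array(pos)-s["tool_pos"]); print("pos",s["tool_pos"].round(4),"w",s["width"].round(4),"t",round(s["time_s"],2))
    print("tool shift frac",(d/0.2).round(4), "mm",(d*1000).round(1))
    cz=np.arctan2(R[1,2],R[0,2]); print("jaw yaw deg",np.degrees(cz).round(2),"tilt",np.degrees(np.arccos(-R[2,0])).round(2))
    if jaw is not None:
        rv=Ro.from_matrix(R.T@down(jaw)).as_rotvec(); print("turn frac",(rv/np.pi).round(4))
        d2=down(jaw).T@(np.array(pos)-s["tool_pos"]); print("shift frac after turn",(d2/0.2).round(4))
E
python3 - <<'E'
from h import *
for n in ["top","scene"]:
    p=cam(n)
    for k,z in [("case",.046),("tray",.0),("dial",.036),("new_round",.014),("new_square",.014),("new_oblong",.014),("new_narrow",.014),("old_round",.05),("old_square",.05),("old_oblong",.05),("old_narrow",.05),("keys",0.),("cat",.0),("stretcher",0.),("cover",.066)]:
        for o in sil(k,p)[:4]:
            r=o["region"].astype(np.uint8); 
            c=np.argwhere(r)[:,::-1]
            if len(c)<5: continue
            b=back(p,c,z); (m,sz,a)=cv2.minAreaRect((b[:,:2]*1000).astype(np.float32))
            print(n,k,round(o["conf"],2),np.round(o["bbox"]),np.round(b.mean(0)*1000),"rect",np.round(m),np.round(sz),round(a,1))
E
```

```text
top case 0.57 [241. 186. 151.  82.] [620.  -1.  46.] rect [619.  -6.] [368. 162.] 81.9
top case 0.56 [106. 157.  96.  40.] [697. 362.  46.] rect [701. 346.] [ 67. 246.] 13.1
top case 0.44 [352. 209.  19.  19.] [ 571. -293.   46.] rect [ 571. -293.] [47. 48.] 36.6
top tray 0.76 [110. 247.  51.  86.] [464. 342.  -0.] rect [465. 343.] [214. 136.] 4.7
top dial 0.69 [193. 181.  19.  24.] [634. 121.  36.] rect [634. 121.] [51. 46.] 45.7
top dial 0.37 [345. 248.  14.  23.] [ 466. -277.   36.] rect [ 466. -277.] [27. 60.] 68.0
top new_round 0.56 [367. 282.  24.  21.] [ 376. -338.   14.] rect [ 375. -338.] [53. 49.] 45.1
top new_square 0.59 [241. 189. 151.  80.] [625.  -1.  14.] rect [623.  -6.] [377. 168.] 82.5
top new_square 0.55 [352. 208.  28.  21.] [ 573. -301.   14.] rect [ 573. -301.] [47. 49.] 38.7
top new_oblong 0.58 [394. 244.  25.  24.] [ 477. -413.   14.] rect [ 477. -413.] [37. 61.] 44.2
top new_narrow 0.68 [345. 248.  14.  21.] [ 466. -282.   14.] rect [ 466. -282.] [25. 57.] 62.7
top old_round 0.85 [310. 252.  23.  22.] [ 453. -181.   50.] rect [ 453. -181.] [48. 51.] 0.4
top o
[... 1482 characters left out ...]
18.] [457.  54.  50.] rect [457.  54.] [60. 53.] 11.8
scene old_round 0.52 [203. 227.  18.  16.] [801. -60.  50.] rect [801. -60.] [53. 51.] 51.1
scene old_round 0.48 [263. 164.  14.  12.] [ 481. -150.   50.] rect [ 483. -150.] [56. 43.] 50.7
scene cat 0.84 [185. 173.  23.  34.] [ 707. -331.    0.] rect [ 702. -338.] [169.  77.] 62.8
scene cat 0.41 [278. 243.  16.  14.] [629. 115.  -0.] rect [628. 112.] [52. 47.] 51.2
scene stretcher 0.59 [319. 316.  89.  74.] [693. 371.  -0.] rect [694. 346.] [ 73. 259.] 10.1
scene stretcher 0.5 [251. 177.   2.   8.] [ 532. -165.   -0.] rect [ 531. -165.] [30. 22.] 52.8
scene cover 0.9 [258. 195.  52.  56.] [591. -67.  66.] rect [591. -51.] [256.  70.] 81.6
```

Run:
```python
from h import *
plan([.42,-.30,.25],np.pi/2)
p=cam("top"); save(p,"caseclose",(160,140,330,240),4.5)
```

```text
Traceback (most recent call last):
  File "h.py", line 26, in plan
    d=R.T@(np.array(pos)-s["tool_pos"]); print("pos",s["tool_pos"].round(4),"w",s["width"].round(4),"t",round(s["time_s"],2))
                                                                                ^^^^^^^^^^^^^^^^
AttributeError: 'float' object has no attribute 'round'
```

```bash
sed -i 's/s\["width"\].round(4)/round(s["width"],4)/' h.py
python3 - <<'E'
from h import *
plan([.42,-.30,.25],np.pi/2)
p=cam("top"); save(p,"caseclose",(160,140,330,240),4.5)
E
```

```text
pos [ 0.2183 -0.5856  0.2039] w 0.0854 t 1.75
tool shift frac [-0.2303 -1.4436  0.9859] mm [ -46.1 -288.7  197.2]
jaw yaw deg 110.44 tilt 0.0
turn frac [ 0.1136 -0.      0.    ]
shift frac after turn [-0.2303 -1.0084  1.4281]
```

View pics/caseclose.png

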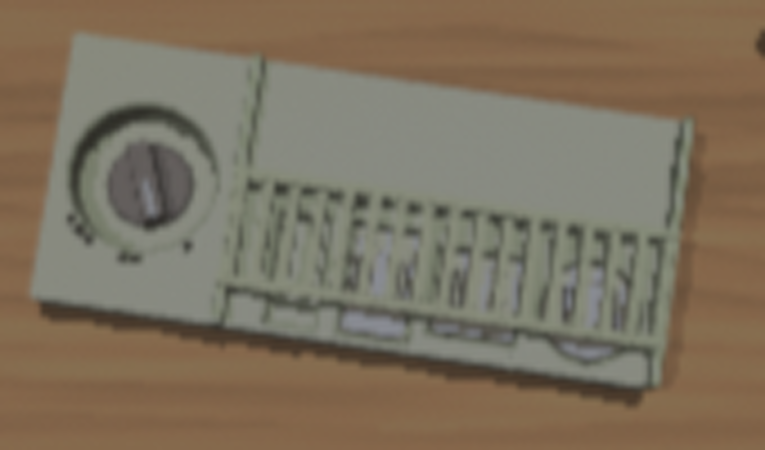

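The line on the dial sits between the one and two dots. White spent cassettes show in the oblong, square and round pockets, and the narrow pocket looks empty. Next I'll look closely with the wrist camera.

servo_tool([
  [[-0.029,-0.18,0.123,0,0,0,1],[-0.029,-0.18,0.123,0,0,0,1],[-0.029,-0.18,0.123,0,0,0,1],[-0.029,-0.18,0.123,0,0,0,1],[-0.029,-0.18,0.123,0,0,0,1]],
])

```text
time_s: 2.3
tool_pos: [0.3447, -0.4061, 0.2334]
orientation: [-0.403, 0.581, -0.403, -0.581]
ft_force: [1.4, -1.1, 0.4]
width: 0.0852
```

servo_tool([
  [[-0.029,-0.18,0.123,0,0,0,1],[-0.029,-0.18,0.123,0,0,0,1],[-0.029,-0.18,0.123,0.038,0,0,1],[0,0,0,0.038,0,0,1],[0,0,0,0.038,0,0,1]],
])

```text
time_s: 2.8
tool_pos: [0.4205, -0.2993, 0.2508]
orientation: [0.501, -0.5, 0.501, 0.499]
ft_force: [-0.3, -0.9, 0.3]
width: 0.0855
```

Run:
```python
from h import *
plan([.57,-.02,.30],np.pi/2)
p=cam("wrist"); save(p,"w1")
for k in ["new_round","new_square","new_oblong","new_narrow"]:
    for o in sil(k,p)[:3]:
            c=np.argwhere(o["region"])[:,::-1]
            b=back(p,c,.014); (m,sz,a)=cv2.minAreaRect((b[:,:2]*1000).astype(np.float32))
            print(k,round(o["conf"],2),np.round(o["bbox"]),"rect",np.round(m,1),np.round(sz,1),round(a,1))
```

```text
pos [ 0.4205 -0.2993  0.2508] w 0.0855 t 2.8
tool shift frac [-0.2458 -0.7435  1.3987] mm [ -49.2 -148.7  279.7]
jaw yaw deg 89.82 tilt 0.05
turn frac [-0.001  -0.0001  0.0003]
shift frac after turn [-0.2462 -0.7477  1.3964]
new_round 0.78 [228. 116.  42.  45.] rect [ 376.9 -336.3] [52.8 53.7] 89.8
new_square 0.62 [253. 251.  41.  38.] rect [ 571.4 -299.1] [52. 49.] 36.8
new_oblong 0.56 [177. 189.  48.  45.] rect [ 474.8 -409.8] [36.3 65.2] 44.5
new_narrow 0.6 [270. 182.  33.  45.] rect [ 464.5 -281.9] [28.8 62.6] 69.5
new_narrow 0.3 [265. 332.  42.  49.] rect [ 727.4 -287.1] [71.  92.8] 89.8
```

View pics/w1.png

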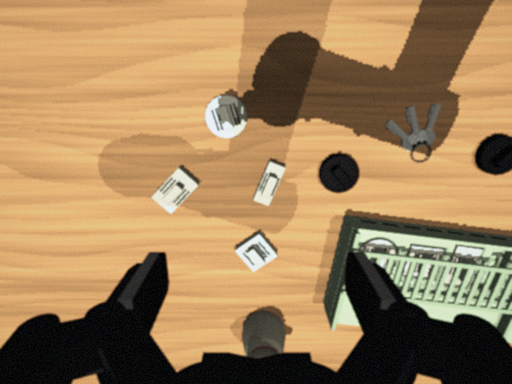

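The wrist view shows the round at (226,116), oblong (176,189), narrow (269,183) and square (256,251), all agreeing with the top camera. Black discs are at (339,172) and (495,155). Next is the case.

servo_tool([
  [[-0.03,-0.09,0.22,0,0,0,1],[-0.03,-0.09,0.22,0,0,0,1],[-0.03,-0.09,0.22,0,0,0,1],[-0.03,-0.09,0.22,0,0,0,1],[-0.03,-0.09,0.22,0,0,0,1]],
])

```text
time_s: 3.55
tool_pos: [0.51, -0.0794, 0.2808]
orientation: [0.5, -0.5, 0.5, 0.5]
ft_force: [1.1, -0.4, -0.0]
width: 0.0853
```

servo_tool([
  [[-0.03,-0.09,0.22,0,0,0,0.6],[-0.03,-0.09,0.22,0,0,0,0.4],[0,0,0,0,0,0,0.4],[0,0,0,0,0,0,0.4],[0,0,0,0,0,0,0.4]],
])

```text
time_s: 4.05
tool_pos: [0.5454, 0.0063, 0.2921]
orientation: [0.5, -0.499, 0.501, 0.5]
ft_force: [0.1, 0.4, 0.0]
width: 0.0343
```

Run:
```python
from h import *
plan([.57,-.02,.30],np.pi/2)
p=cam("wrist"); save(p,"w2",None,1.5)
np.save("w2.npy",{k:p[k] for k in("img","mtx","R","t")},allow_pickle=True)
for k,z in [("case",.046),("dial",.036),("cover",.066),("old_round",.046),("old_square",.046),("old_oblong",.046),("old_narrow",.046)]:
    for o in sil(k,p)[:3]:
            c=np.argwhere(o["region"])[:,::-1]
            b=back(p,c,z); (m,sz,a)=cv2.minAreaRect((b[:,:2]*1000).astype(np.float32))
            print(k,round(o["conf"],2),np.round(o["bbox"]),"rect",np.round(m,1),np.round(sz,1),round(a,1))
```

```text
pos [0.5454 0.0063 0.2921] w 0.0343 t 4.05
tool shift frac [-0.0397 -0.1232 -0.1313] mm [ -7.9 -24.6 -26.3]
jaw yaw deg 89.9 tilt 0.05
turn frac [-0.0006 -0.0001 -0.0002]
shift frac after turn [-0.0396 -0.123  -0.1315]
case 0.64 [252. 195. 273. 134.] rect [618.1  -5.9] [371.5 170.7] 82.8
case 0.39 [476.  84.  71. 165.] rect [468.7 295.2] [200.4  97.1] 7.5
dial 0.93 [334. 207.  36.  34.] rect [632.  118.6] [47.8 53.8] 89.9
dial 0.7 [ 8. 19. 10. 38.] rect [ 387.8 -296.8] [16.6 44.5] 75.1
cover 0.83 [215. 186. 198.  74.] rect [590.6 -51.5] [257.7  70.5] 82.1
old_round 0.89 [273.  59.  41.  42.] rect [431.5  26.4] [49.  50.2] 24.3
old_round 0.6 [118.  76.  43.  41.] rect [ 454.7 -168.6] [53.7 48.9] 82.9
old_round 0.58 [156. 159.  37.  38.] rect [ 560.1 -130.6] [50.9 52.3] 42.0
old_square 0.69 [203. 166.  36.  39.] rect [569.4 -66.9] [47.2 48.2] 82.7
old_oblong 0.96 [244. 172.  32.  43.] rect [576.1 -11.7] [37.1 63.3] 80.2
```

View pics/w2.png

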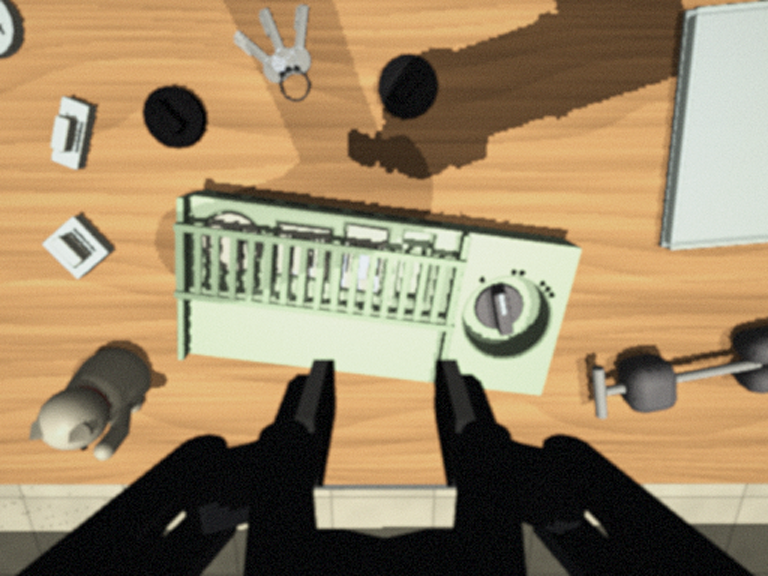

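Run:
```python
from h import *
from scipy.optimize import least_squares
p=np.load("w2.npy",allow_pickle=True).item()
save(p,"z1",(110,120,260,260),5); save(p,"z2",(260,140,400,270),5)
```

```text
(no output)
```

View pics/z1.png

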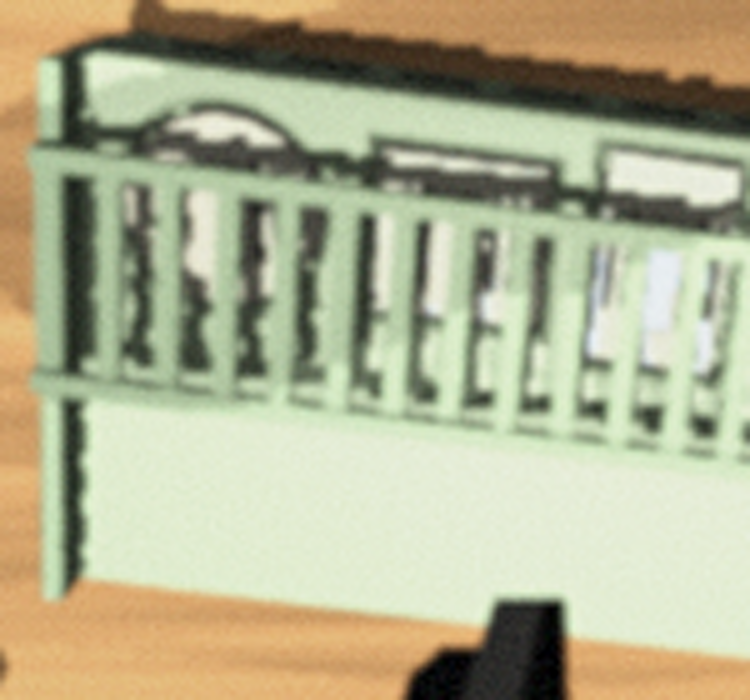

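View pics/z2.png

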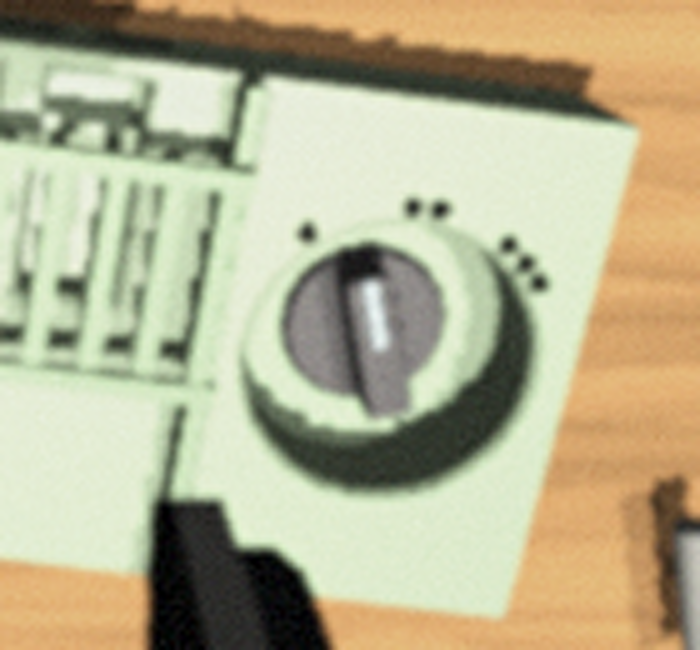

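Run:
```python
from h import *
from scipy.optimize import least_squares
p=np.load("w2.npy",allow_pickle=True).item()
f=lambda o,L:[[o[0]+(u+.5)/5-.5,o[1]+(v+.5)/5-.5] for u,v in L]
uv=np.array(f((110,120),[(40,58),(45,600)])+f((260,140),[(638,130),(505,618),(388,357)]))
P=np.array([[-78,-181,62],[78,-181,62],[-78,181,46],[78,181,46],[0,128,46]])/1e3
def W(v,P):
    R=Ro.from_euler("z",v[2]).as_matrix(); return P@R.T+[v[0],v[1],0]
r=least_squares(lambda v:(proj(p,W(v,P))-uv).ravel(),[.62,0,-.13])
print(r.x,np.degrees(r.x[2])); print(r.fun.reshape(-1,2).round(2))
np.save("case.npy",r.x)
names=dict(round=[-40,-138],square=[-40,-72],oblong=[-40,-16],narrow=[-40,32],well=[0,128])
for k,v in names.items(): print(k,W(r.x,np.array([[v[0],v[1],0]])/1e3).round(4))
o=sil("cover",eyes.camera("wrist"))
# bar line
wl=np.array(f((260,140),[(370,280),(382,345),(355,250),(383,415)]))
b=back(p,wl,.036);print(b.round(4)); d=b[0]-b[1];print(np.degrees(np.arctan2(d[1],d[0]))); d=b[2]-b[3];print(np.degrees(np.arctan2(d[1],d[0])))
# top camera check
q=cam("top"); print(proj(q,W(r.x,P)).round(1))
im=q["img"][:,:,::-1].copy()
im=cv2.resize(im,None,fx=4,fy=4,interpolation=cv2.INTER_CUBIC)
for a in proj(q,W(r.x,np.array([[-78,-181,46],[78,-181,46],[-78,181,46],[78,181,46],[0,128,46]])/1e3)): cv2.circle(im,tuple(int(round(x*4+1.5)) for x in a),3,(0,0,255),-1)
cv2.imwrite("pics/topc.png",im[540:960,620:1300])
```

```text
[ 0.61997616 -0.00156478 -0.13522203] -7.747651428887011
[[-0.54 -0.09]
 [-0.53  0.09]
 [ 0.61 -0.63]
 [-0.07 -0.17]
 [ 0.56  1.19]]
round [[ 0.5617 -0.1329  0.    ]]
square [[ 0.5706 -0.0675  0.    ]]
oblong [[ 0.5782 -0.012   0.    ]]
narrow [[0.5847 0.0355 0.    ]]
well [[0.6372 0.1253 0.    ]]
[[0.6153 0.1199 0.036 ]
 [0.6357 0.125  0.036 ]
 [0.6061 0.1148 0.036 ]
 [0.6583 0.1272 0.036 ]]
-165.81382099280262
-166.68431627823566
[[305.2 225.7]
 [313.  165.8]
 [165.3 205.8]
 [175.1 147. ]
 [190.5 179.1]]
```

View pics/topc.png

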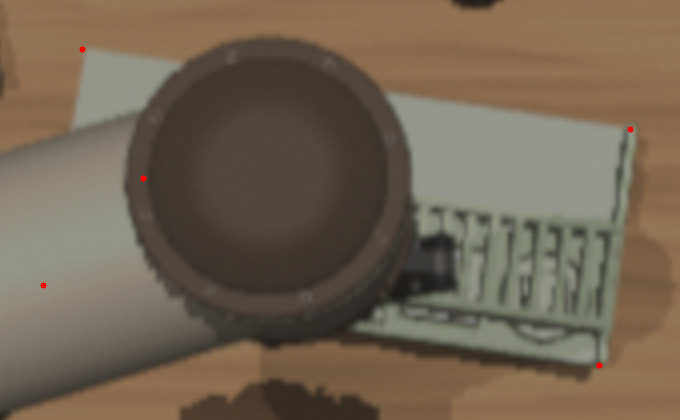

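Fit: case at (0.620, -0.002), yaw -7.7°, residuals ≤1.2 px. The top camera agrees to about 3 mm. Next I move over the dial.

Run:
```python
from h import *
plan([.637,.124,.11],np.radians(104)); print(bot.sense()["qpos"].round(2))
```

```text
pos [0.5458 0.0071 0.2923] w 0.034 t 4.6
tool shift frac [ 0.9118 -0.455   0.5853] mm [182.4 -91.  117.1]
jaw yaw deg 89.91 tilt 0.0
turn frac [-0.0783  0.      0.    ]
shift frac after turn [ 0.9117 -0.5838  0.457 ]
[ 0.31  0.2  -0.03 -0.   -1.34 -1.88]
```

servo_tool([
  [[0.1,-0.09,0.117,0,0,0,0.38],[0.16,-0.09,0.117,0,0,0,0.38],[0.16,-0.09,0.117,0,0,0,0.38],[0.16,-0.09,0.117,0,0,0,0.38],[0.16,-0.09,0.117,-0.039,0,0,0.38]],
])

```text
time_s: 5.1
tool_pos: [0.6367, 0.1251, 0.1431]
orientation: [-0.468, 0.53, -0.468, -0.53]
ft_force: [1.5, 0.6, 0.2]
width: 0.0323
```

servo_tool([
  [[0,0,0,-0.039,0,0,0.38],[0,0,0,0,0,0,0.38],[0,0,0,0,0,0,0.38],[0,0,0,0,0,0,0.38],[0,0,0,0,0,0,0.38]],
])

```text
time_s: 5.6
tool_pos: [0.6363, 0.1238, 0.1457]
orientation: [-0.437, 0.557, -0.435, -0.556]
ft_force: [0.2, -0.5, -0.1]
width: 0.0319
```

Run:
```python
from h import *
plan([.637,.124,.11],np.radians(104)); p=cam("wrist"); save(p,"w3",None,1.5)
for X in [[.637,.124,.046],[.637,.124,.019]]: print(proj(p,X)*1.5)
for o in sil("dial",p)[:2]:
    c=np.argwhere(o["region"])[:,::-1]; b=back(p,c,.02); print(o["conf"],o["bbox"],cv2.minAreaRect((b[:,:2]*1000).astype(np.float32)))
```

```text
pos [0.6363 0.1238 0.1457] w 0.0319 t 5.6
tool shift frac [ 1.785e-01 -3.300e-03  1.000e-04] mm [35.7 -0.7  0. ]
jaw yaw deg 103.88 tilt 0.13
turn frac [-0.0007  0.0001  0.0007]
shift frac after turn [ 1.785e-01 -3.700e-03  1.000e-04]
[[383.31499452 271.62497806]]
[[383.37874305 259.63097701]]
0.55 [258.8, 173.8, 53.7, 54.8] ((635.267333984375, 124.02300262451172), (49.686946868896484, 49.64391326904297), 58.78622817993164)
```

View pics/w3.png

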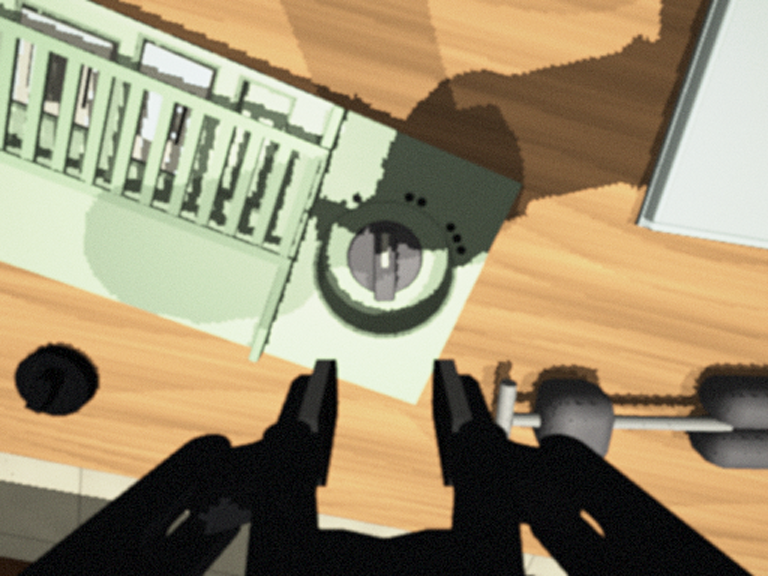

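The bar is vertical in the view with its disc at (384,257). The prediction was (383,260), so it's well centred. I descend, grip and turn.

servo_tool([
  [[0.2,0,0,0,0,0,0.38],[0.2,0,0,0,0,0,0.38],[0.13,0,0,0,0,0,0.38],[0.1,0,0,0,0,0,0.38],[0,0,0,0,0,0,0.38]],
], grip_force=40)

```text
time_s: 6.2
tool_pos: [0.6337, 0.123, 0.0153]
orientation: [0.434, -0.556, 0.438, 0.558]
ft_force: [0.4, -0.2, -0.7]
width: 0.0324
```

servo_tool([
  [[0,0,0,0,0,0,0],[0,0,0,0,0,0,0],[0,0,0,0,0,0,0],[0,0,0,0,0,0,0],[0,0,0,0,0,0,0]],
], grip_force=40)

```text
time_s: 6.7
tool_pos: [0.6363, 0.1243, 0.0191]
orientation: [-0.436, 0.557, -0.435, -0.557]
ft_force: [-0.5, 0.1, -0.1]
width: 0.0001
```

Run:
```python
from h import *
plan([.637,.124,.019],np.radians(104)); p=cam("wrist"); save(p,"w4",None,1.5)
```

```text
pos [0.6363 0.1243 0.0191] w 0.0001 t 6.7
tool shift frac [ 0.0004 -0.003  -0.0021] mm [ 0.1 -0.6 -0.4]
jaw yaw deg 103.96 tilt 0.07
turn frac [-0.0002  0.0001  0.0004]
shift frac after turn [ 0.0004 -0.003  -0.0021]
```

View pics/w4.png

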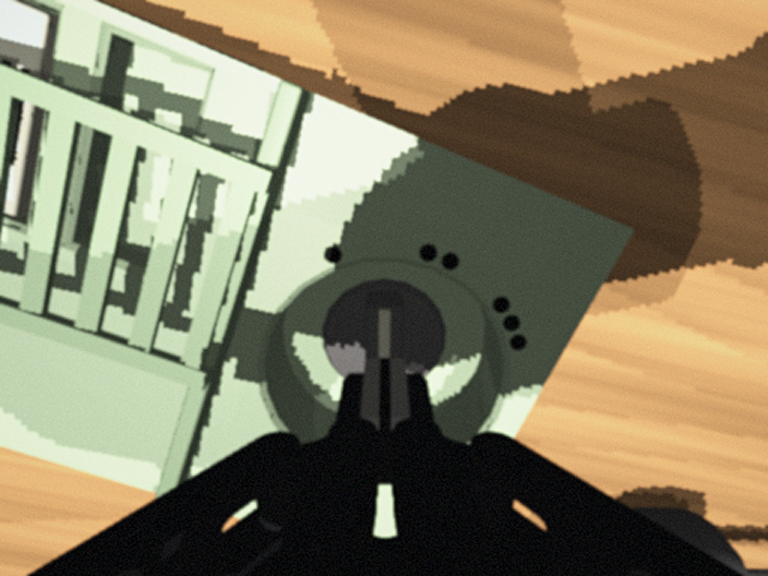

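Run:
```python
from h import *
s=bot.sense(); p=cam("wrist")
R=Rq(s["orientation"]).as_matrix()
for dx in [0,-.01,-.019,-.03,-.05]: print(dx,(proj(p,s["tool_pos"]+R@np.array([dx,0,0]))*1.5).round(0))
for z in [.046,.036,.026,.016]:print(z,(proj(p,[[.6363,.1243,z],[.6363-.022,.1243-.0055,z],[.6363+.022,.1243+.0055,z]])*1.5).round(0).tolist())
print(s["ft_force"],s["torque"],s["width"])
```

```text
0 [[383. 343.]]
-0.01 [[383. 354.]]
-0.019 [[383. 365.]]
-0.03 [[383. 381.]]
-0.05 [[382. 415.]]
0.046 [[383.0, 377.0], [383.0, 316.0], [383.0, 432.0]]
0.036 [[383.0, 363.0], [383.0, 305.0], [383.0, 416.0]]
0.026 [[383.0, 351.0], [383.0, 296.0], [383.0, 402.0]]
0.016 [[383.0, 340.0], [383.0, 287.0], [383.0, 388.0]]
[0.57633108 0.34330273 1.02607298] [-0.00752678  0.01568039  0.02955426] -1.9084991061569087e-05
```

Run:
```python
from h import *
p=cam("wrist"); save(p,"w5",(190,160,330,310),5)
p=cam("scene"); save(p,"s5",(210,150,370,290),4.5)
```

```text
(no output)
```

View pics/w5.png

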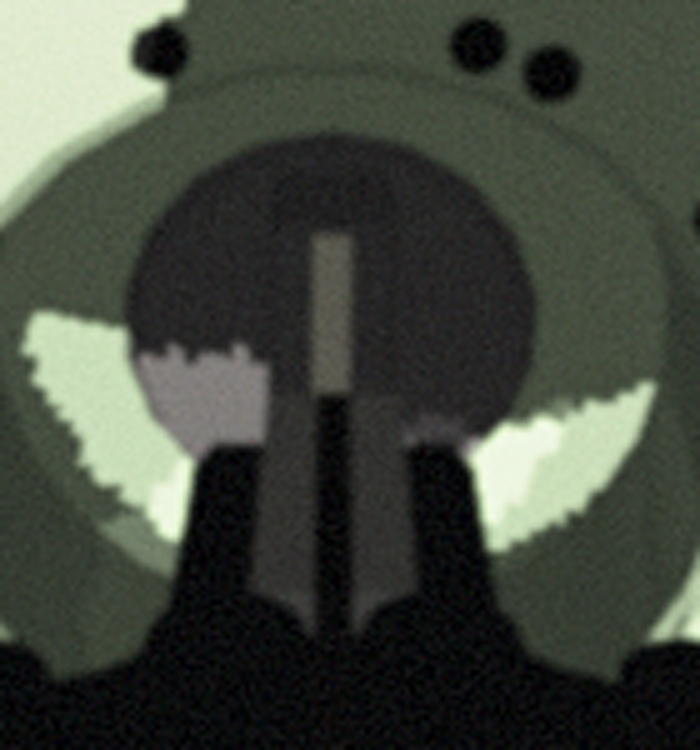

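View pics/s5.png

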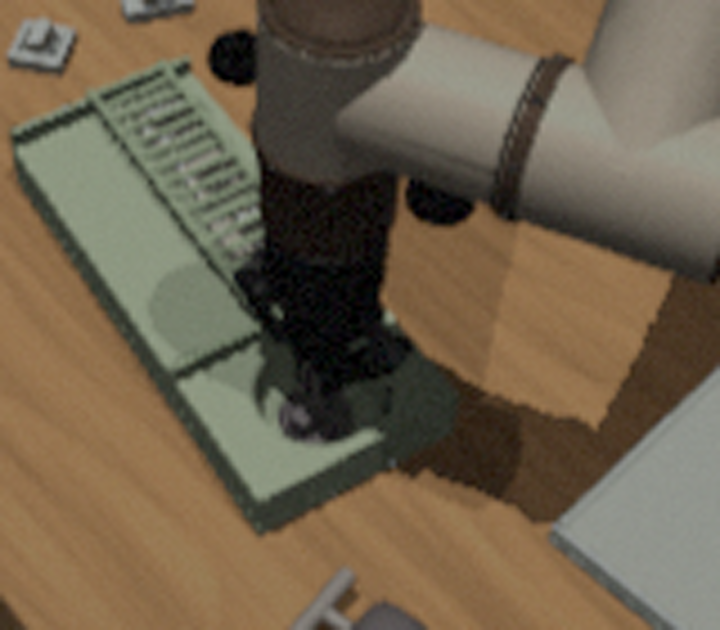

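Run:
```python
from h import *
p=cam("scene"); 
for z in [.0,.019,.036,.046,.07,.1]: print(z,((proj(p,[.6363,.1243,z])-[210,150])*4.5).round(0))
o=sil("dial",p); 
for a in o[:3]: print(a["conf"],a["bbox"])
# upscale bigger near
save(p,"s6",(250,210,310,260),12)
```

```text
0.0 [[315. 428.]]
0.019 [[316. 412.]]
0.036 [[317. 398.]]
0.046 [[317. 390.]]
0.07 [[318. 369.]]
0.1 [[320. 342.]]
0.66 [250.6, 189.4, 33.9, 42.2]
0.48 [279.4, 242.9, 16.3, 12.4]
```

View pics/s6.png

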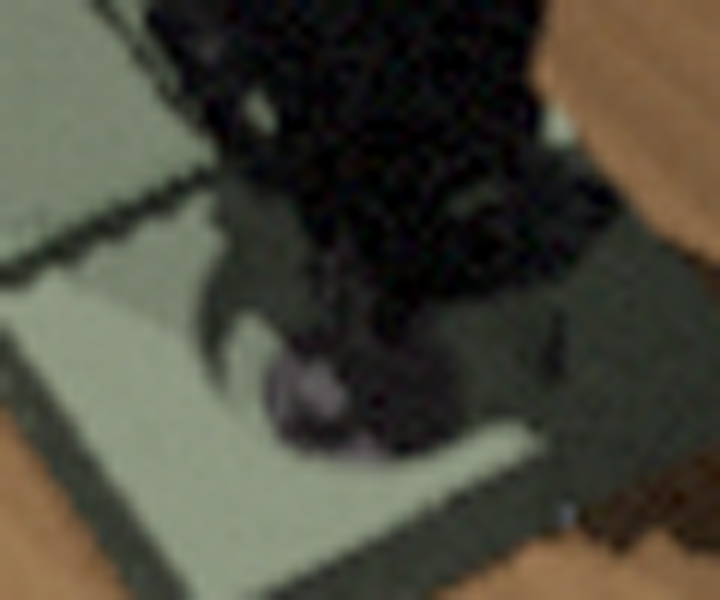

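The reading says the jaws shut to 0, so they may not be holding the bar. I'll lift and compare the fingertips with the reported TCP.

servo_tool([
  [[-0.2,0,0,0,0,0,0],[-0.15,0,0,0,0,0,0],[0,0,0,0,0,0,0],[0,0,0,0,0,0,0],[0,0,0,0,0,0,0]],
])

```text
time_s: 7.5
tool_pos: [0.6351, 0.1238, 0.0872]
orientation: [0.435, -0.557, 0.436, 0.557]
ft_force: [-0.8, -0.7, -0.2]
width: -0.0
```

Run:
```python
from h import *
s=bot.sense();print(s["tool_pos"],s["width"])
p=cam("scene"); im=cv2.resize(p["img"][:,:,::-1],None,fx=10,fy=10,interpolation=cv2.INTER_CUBIC)
R=Rq(s["orientation"]).as_matrix()
for dx in [0,-.019,-.04]:
    u=proj(p,s["tool_pos"]+R@np.array([dx,0,0]))[0]; print(u); cv2.circle(im,(int(u[0]*10+5),int(u[1]*10+5)),3,(0,0,255),-1)
cv2.imwrite("pics/s7.png",im[1900:2500,2450:3200])
p=cam("wrist"); save(p,"w7",(130,130,390,310),3)
```

```text
[0.63511519 0.12383723 0.08718559] -1.2299658703397576e-05
[281.16752005 228.35097581]
[281.38402599 224.51494963]
[281.63035074 220.15059729]
```

View pics/s7.png

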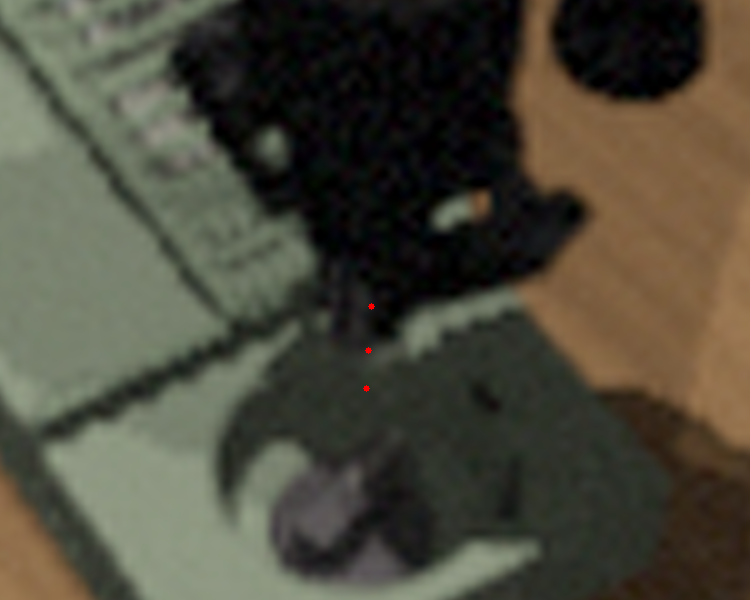

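View pics/w7.png

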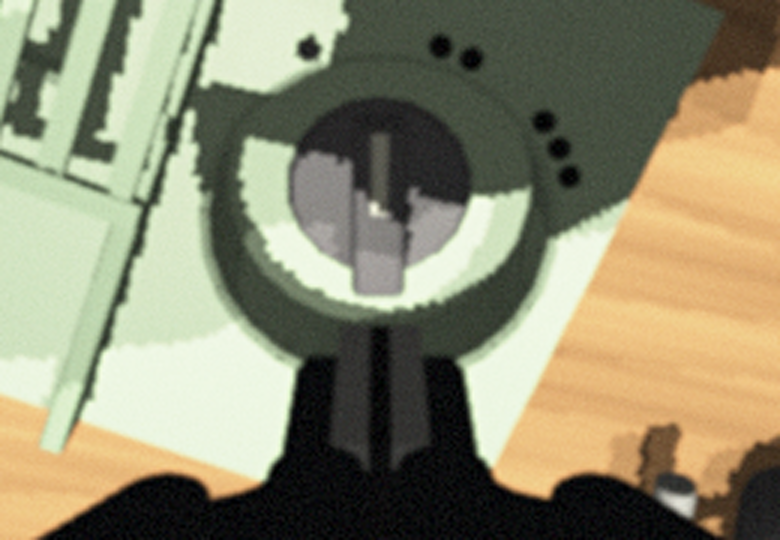

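Both cameras show the fingertips ending about 20 mm short of the reported TCP, so the jaws closed above the bar. I'll go 19 mm deeper with the jaws open.

servo_tool([
  [[0,0,0,0,0,0,0.38],[0,0,0,0,0,0,0.38],[0,0,0,0,0,0,0.38],[0.15,0,0,0,0,0,0.38],[0.15,0,0,0,0,0,0.38]],
])

```text
time_s: 8.1
tool_pos: [0.6369, 0.1245, 0.0288]
orientation: [-0.437, 0.558, -0.434, -0.557]
ft_force: [-0.1, 0.1, 0.8]
width: 0.0326
```

servo_tool([
  [[0.07,0,0,0,0,0,0.38],[0.04,0,0,0,0,0,0.38],[0.02,0,0,0,0,0,0.38],[0,0,0,0,0,0,0.38],[0,0,0,0,0,0,0.38]],
])

```text
time_s: 8.6
tool_pos: [0.6369, 0.1244, 0.0035]
orientation: [-0.436, 0.558, -0.435, -0.557]
ft_force: [-0.4, 0.0, 1.4]
width: 0.0325
```

servo_tool([
  [[0,0,0,0,0,0,0],[0,0,0,0,0,0,0],[0,0,0,0,0,0,0],[0,0,0,0,0,0,0],[0,0,0,0,0,0,0]],
], grip_force=40)

```text
time_s: 9.1
tool_pos: [0.6368, 0.124, 0.0036]
orientation: [-0.436, 0.558, -0.435, -0.557]
ft_force: [-0.3, -1.6, 5.7]
width: 0.0125
```

servo_tool([
  [[-0.005,0,0,0.02,0,0,0],[0,0,0,0.04,0,0,0],[0,0,0,0.04,0,0,0],[0,0,0,0.04,0,0,0],[0,0,0,0.04,0,0,0]],
])

```text
time_s: 9.6
tool_pos: [0.6367, 0.1235, 0.0036]
orientation: [0.575, -0.413, 0.574, 0.412]
ft_force: [2.0, -3.3, 1.6]
width: 0.0121
```

Run:
```python
from h import *
s=bot.sense(); print(s["ft_force"],s["torque"],s["width"],s["qpos"]); plan(s["tool_pos"]); p=cam("wrist"); save(p,"w8",None,1.5)
```

```text
[ 2.02299562 -3.3285182   1.55952115] [-1.0466071  -0.49026253  0.12702568] 0.012133735093332789 [ 4.41050532e-01  6.13901128e-01 -1.56654337e-01  1.41618661e-03
 -7.99381611e-01 -2.33927062e+00]
pos [0.6367 0.1235 0.0036] w 0.0121 t 9.6
tool shift frac [0. 0. 0.] mm [0. 0. 0.]
jaw yaw deg 71.3 tilt 0.08
```

View pics/w8.png

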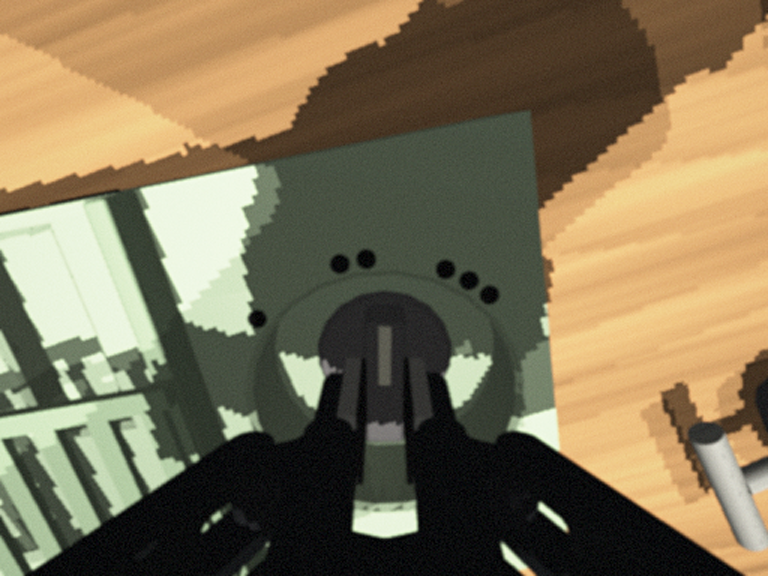

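The dial turns with the gripper and the grille is drawing back; the line at (384,350) is now just past the two dots. I continue to three dots.

servo_tool([
  [[0,0,0,0.04,0,0,0],[0,0,0,0.04,0,0,0],[0,0,0,0.04,0,0,0],[0,0,0,0.04,0,0,0],[0,0,0,0.02,0,0,0]],
])

```text
time_s: 10.15
tool_pos: [0.6364, 0.1231, 0.0036]
orientation: [0.666, -0.237, 0.666, 0.236]
ft_force: [2.4, -4.7, 1.7]
width: 0.0124
```

Run:
```python
from h import *
s=bot.sense(); print(s["ft_force"],s["torque"],s["width"],s["qpos"]); plan(s["tool_pos"]); p=cam("wrist"); save(p,"w9",None,1.5)
```

```text
[ 2.41050736 -4.73958247  1.66632157] [-1.27626779 -0.43139282  0.45685442] 0.012362941796559014 [ 4.40781873e-01  6.13790141e-01 -1.56992555e-01  1.69271496e-03
 -8.00034381e-01 -2.90054973e+00]
pos [0.6364 0.1231 0.0036] w 0.0124 t 10.15
tool shift frac [0. 0. 0.] mm [0. 0. 0.]
jaw yaw deg 39.13 tilt 0.07
```

View pics/w9.png

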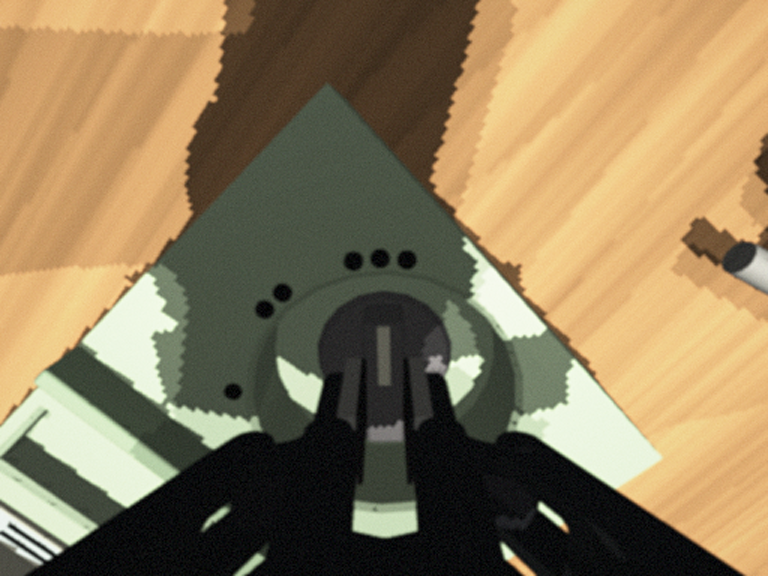

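The pointer is at the three dots and torque has risen to 0.46 N m, so it's at the stop. I release and lift.

servo_tool([
  [[0,0,0,0,0,0,0.38],[0,0,0,0,0,0,0.38],[0,0,0,0,0,0,0.38],[-0.1,0,0,0,0,0,0.38],[-0.2,0,0,0,0,0,0.38]],
])

```text
time_s: 10.7
tool_pos: [0.6331, 0.1236, 0.06]
orientation: [0.663, -0.237, 0.669, 0.237]
ft_force: [0.5, 0.0, -0.5]
width: 0.0322
```

servo_tool([
  [[-0.2,0,0,-0.04,0,0,0.38],[-0.2,0,0,-0.04,0,0,0.38],[-0.2,0,0,-0.04,0,0,0.38],[-0.2,0,0,-0.04,0,0,0.38],[0,0,0,-0.04,0,0,0.38]],
])

```text
time_s: 11.2
tool_pos: [0.6392, 0.1252, 0.2311]
orientation: [0.563, -0.435, 0.554, 0.432]
ft_force: [-0.5, 0.6, 0.4]
width: 0.0328
```

Run:
```python
from h import *
plan([.53,-.05,.2],np.radians(82.25))
```

```text
pos [0.6392 0.1252 0.2311] w 0.0328 t 11.2
tool shift frac [ 0.1445  0.3122 -0.9857] mm [  28.9   62.4 -197.1]
jaw yaw deg 75.58 tilt 0.79
turn frac [-0.0371  0.0021  0.0039]
shift frac after turn [ 0.1553  0.4228 -0.9419]
```

servo_tool([
  [[0,0,0,-0.04,0,0,0.38],[0.03,0.095,-0.21,0,0,0,0.38],[0.03,0.095,-0.21,0,0,0,0.38],[0.03,0.095,-0.21,0,0,0,0.38],[0.03,0.095,-0.21,0,0,0,0.38]],
])

```text
time_s: 11.7
tool_pos: [0.537, -0.0331, 0.1989]
orientation: [0.532, -0.466, 0.532, 0.466]
ft_force: [-0.1, -0.2, 1.2]
width: 0.0324
```

servo_tool([
  [[0,0.04,-0.1,0,0,0,0.38],[0,0,0,0,0,0,0.38],[0,0,0,0,0,0,0.38],[0,0,0,0,0,0,0.38],[0,0,0,0,0,0,0.38]],
])

```text
time_s: 12.2
tool_pos: [0.5284, -0.0501, 0.1992]
orientation: [0.532, -0.466, 0.532, 0.466]
ft_force: [0.1, -0.2, 0.0]
width: 0.0324
```

Run:
```python
from h import *
plan([.53,-.05,.2],np.radians(82.25))
p=cam("wrist"); save(p,"w10",None,1.5)
np.save("w10.npy",{k:p[k] for k in("img","mtx","R","t")},allow_pickle=True)
for k,z in [("cover",.066),("old_round",.046),("old_square",.046),("old_oblong",.046),("old_narrow",.046)]:
    for o in sil(k,p)[:3]:
            c=np.argwhere(o["region"])[:,::-1]
            b=back(p,c,z); (m,sz,a)=cv2.minAreaRect((b[:,:2]*1000).astype(np.float32))
            print(k,round(o["conf"],2),np.round(o["bbox"]),"rect",np.round(m,1),np.round(sz,1),round(a,1))
```

```text
pos [ 0.5284 -0.0501  0.1992] w 0.0324 t 12.2
tool shift frac [-0.0042 -0.0079  0.0015] mm [-0.8 -1.6  0.3]
jaw yaw deg 82.45 tilt 0.01
turn frac [0.0011 0.0001 0.    ]
shift frac after turn [-0.0042 -0.0079  0.0016]
cover 0.9 [264. 270. 235.  58.] rect [644.3 -59. ] [257.2  71.3] 82.2
old_round 0.96 [252. 340.  36.  37.] rect [757.4 -86.1] [44.9 56.1] 82.4
old_round 0.92 [316.  58.  54.  53.] rect [429.7  21.1] [50.2 47.7] 82.5
old_round 0.75 [188. 203.  48.  46.] rect [ 561.3 -131.7] [53.5 55.7] 50.6
old_square 0.88 [242. 202.  40.  43.] rect [568.3 -68.1] [45.1 49. ] 82.7
old_square 0.18 [308. 231. 339. 139.] rect [616.4  -5.2] [372.4 174.4] 82.4
old_oblong 0.88 [296. 204.  33.  55.] rect [576.7 -12.8] [36.7 63.3] 80.3
old_narrow 0.52 [296. 204.  33.  52.] rect [576.7 -13.3] [37.8 61. ] 81.0
```

View pics/w10.png

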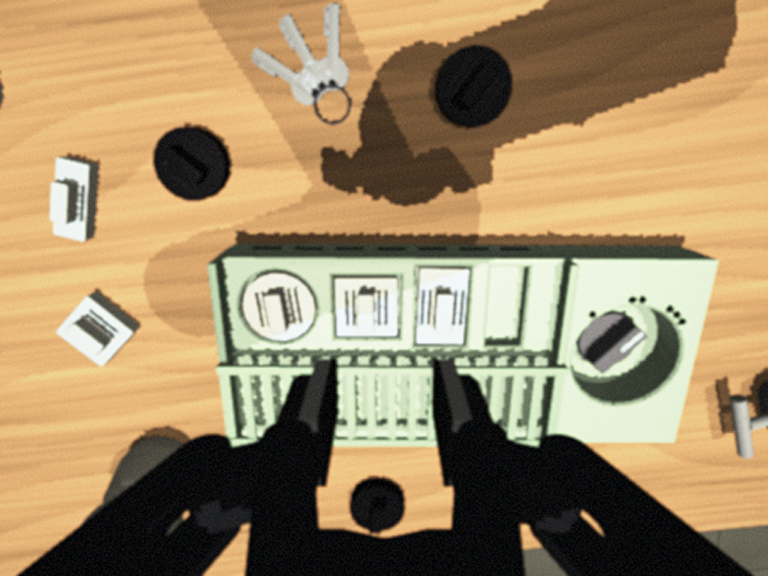

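The grille is fully back. The round (279,304), square (367,308) and oblong (442,306) spent cassettes are in, and the narrow pocket (507,305) is empty. I check the case pose by overlay.

```bash
cat >> h.py <<'E'
def W(v,P):
    R=Ro.from_euler("z",v[2]).as_matrix(); return np.atleast_2d(P)@R.T+[v[0],v[1],0]
def overlay(p,v,n,crop,scale):
    im=cv2.resize(p["img"][:,:,::-1],None,fx=scale,fy=scale,interpolation=cv2.INTER_CUBIC)
    def poly(P,c=(0,0,255)):
        u=proj(p,W(v,np.array(P)/1e3))*scale+(scale-1)/2; cv2.polylines(im,[np.round(u).astype(np.int32)],True,c,1)
    def rect(x,y,a,b,z): return [[x-a/2,y-b/2,z],[x+a/2,y-b/2,z],[x+a/2,y+b/2,z],[x-a/2,y+b/2,z]]
    circ=lambda x,y,r,z:[[x+r*np.cos(t),y+r*np.sin(t),z] for t in np.linspace(0,2*np.pi,40)]
    poly(circ(-40,-138,29,46)); poly(rect(-40,-72,50,50,46)); poly(rect(-40,-16,64,40,46)); poly(rect(-40,32,64,28,46)); poly(circ(0,128,42,46)); poly(rect(0,0,156,362,46))
    poly(rect(0,-178,156,6,62),(255,0,0))
    c=[int(x*scale) for x in crop]; cv2.imwrite(f"pics/{n}.png",im[c[1]:c[3],c[0]:c[2]])
E
python3 - <<'E'
from h import *
p=np.load("w10.npy",allow_pickle=True).item(); overlay(p,np.load("case.npy"),"ov",(135,150,325,300),4)
overlay(p,np.load("case.npy"),"ov2",(310,150,490,300),4)
E
```

```text
(no output)
```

View pics/ov.png

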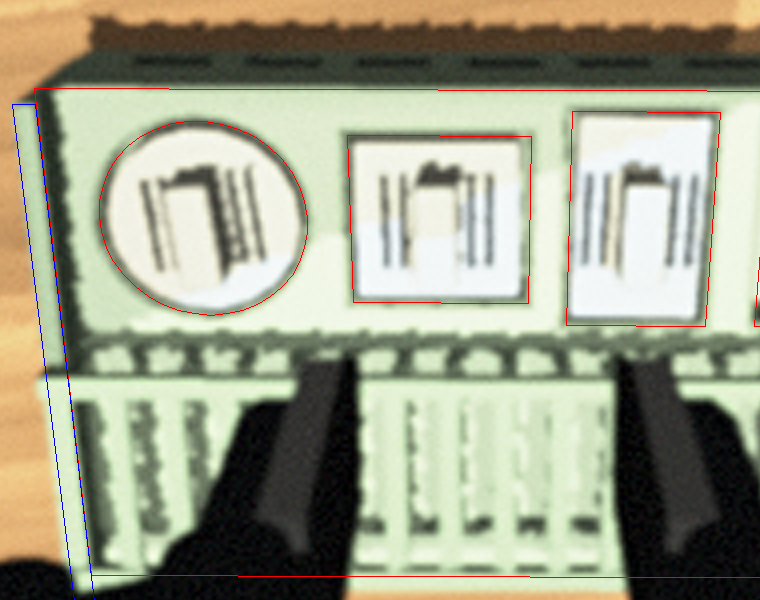

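View pics/ov2.png

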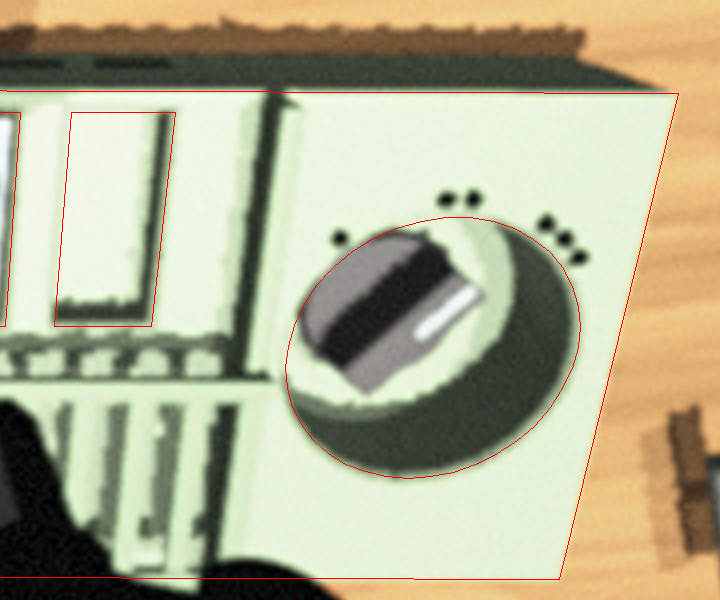

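The overlay matches to about 0.5 px. I start with the spent round.

Run:
```python
from h import *
plan([.5617,-.1329,.031],np.radians(82.25))
```

```text
pos [ 0.5279 -0.0508  0.1992] w 0.0324 t 12.5
tool shift frac [ 0.8408 -0.2221 -0.3845] mm [168.2 -44.4 -76.9]
jaw yaw deg 82.39 tilt 0.01
turn frac [ 0.0008 -0.     -0.0001]
shift frac after turn [ 0.8408 -0.2229 -0.384 ]
```

servo_tool([
  [[0.12,-0.111,-0.192,0,0,0,0.38],[0.12,-0.111,-0.192,0,0,0,0.38],[0.2,0,0,0,0,0,0.38],[0.12,0,0,0,0,0,0.38],[0,0,0,0,0,0,0.38]],
])

```text
time_s: 13.0
tool_pos: [0.5583, -0.1327, 0.0837]
orientation: [0.53, -0.463, 0.535, 0.467]
ft_force: [-0.5, 0.2, 0.5]
width: 0.0323
```

Run:
```python
from h import *
plan([.5617,-.1329,.031],np.radians(82.25)); p=cam("wrist"); save(p,"w11",None,1.5)
s=bot.sense(); print((proj(p,s["tool_pos"]+Rq(s["orientation"]).apply([-.02,0,0]))*1.5))
```

```text
pos [ 0.5583 -0.1327  0.0837] w 0.0323 t 13.0
tool shift frac [ 0.2632 -0.0194  0.0013] mm [52.6 -3.9  0.3]
jaw yaw deg 82.28 tilt 0.51
turn frac [ 0.0002 -0.0002 -0.0028]
shift frac after turn [ 0.2634 -0.0171  0.0011]
[[382.0180322 375.9217413]]
```

View pics/w11.png

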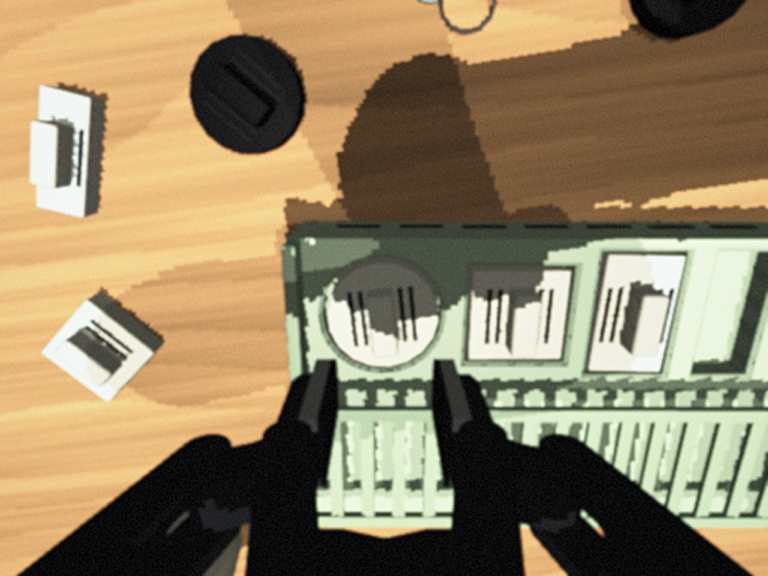

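The round's tab (383,320) lies right between the fingers. I descend and grip.

servo_tool([
  [[0.1,0,0,0,0,0,0.38],[0.1,0,0,0,0,0,0.38],[0.05,0,0,0,0,0,0.38],[0.03,0,0,0,0,0,0.38],[0,0,0,0,0,0,0.38]],
])

```text
time_s: 13.55
tool_pos: [0.5617, -0.1323, 0.0322]
orientation: [0.532, -0.466, 0.532, 0.466]
ft_force: [0.5, 0.1, -0.1]
width: 0.0328
```

servo_tool([
  [[0,0,0,0,0,0,0],[0,0,0,0,0,0,0],[0,0,0,0,0,0,0],[0,0,0,0,0,0,0],[0,0,0,0,0,0,0]],
], grip_force=40)

```text
time_s: 14.05
tool_pos: [0.562, -0.1325, 0.0327]
orientation: [0.533, -0.466, 0.532, 0.465]
ft_force: [-0.7, -0.6, 4.6]
width: -0.0005
```

servo_tool([
  [[0,0,0,0,0,0,0.38],[0,0,0,0,0,0,0.38],[0,0,0,0,0,0,0.38],[0,0,0,0,0,0,0.38],[0,0,0,0,0,0,0.38]],
])

```text
time_s: 14.55
tool_pos: [0.5605, -0.1325, 0.031]
orientation: [0.532, -0.465, 0.533, 0.466]
ft_force: [-0.2, 0.3, 0.1]
width: 0.0323
```

Run:
```python
from h import *
plan([.5617,-.1329,.022],np.radians(82.25)); p=cam("wrist"); save(p,"w12",None,1.5)
p=cam("scene"); save(p,"s12",(200,130,300,220),7)
```

```text
pos [ 0.5605 -0.1325  0.031 ] w 0.0323 t 14.55
tool shift frac [ 0.0449 -0.0061 -0.0012] mm [ 9.  -1.2 -0.2]
jaw yaw deg 82.34 tilt 0.1
turn frac [ 0.0005 -0.0001 -0.0005]
shift frac after turn [ 0.0449 -0.0061 -0.0012]
```

View pics/w12.png

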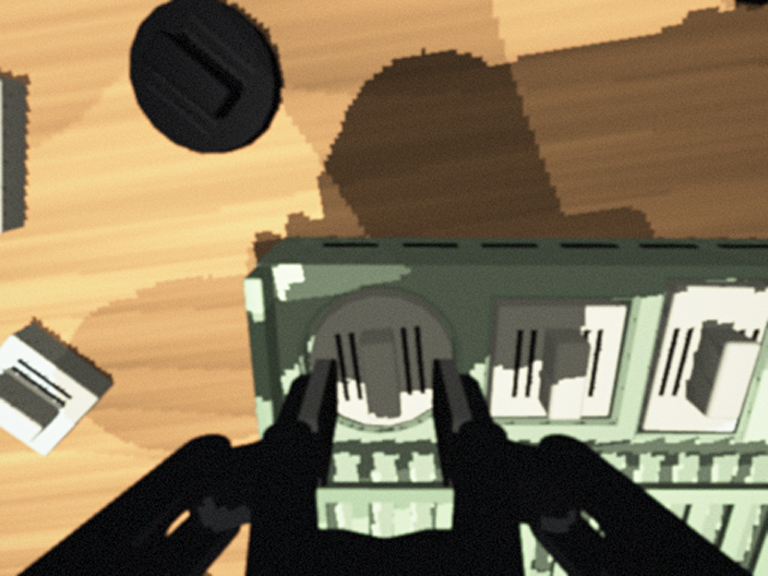

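View pics/s12.png

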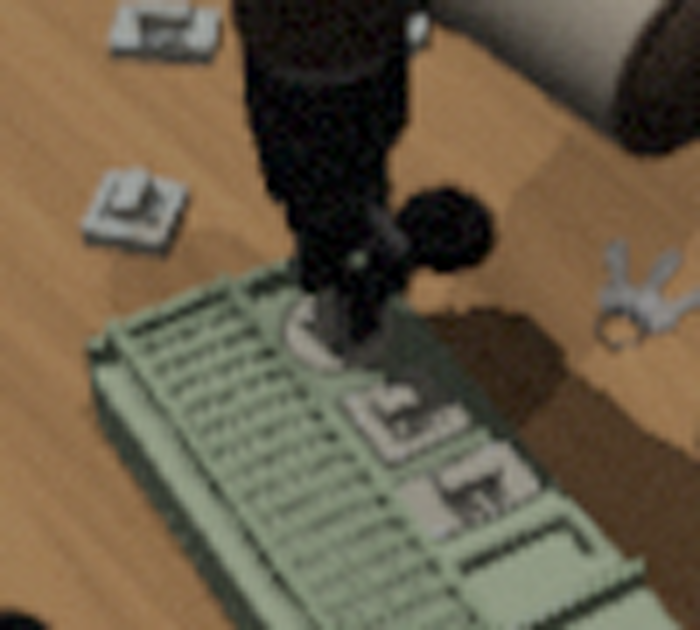

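servo_tool([
  [[0.03,0,0,0,0,0,0.3],[0.02,0,0,0,0,0,0.3],[0,0,0,0,0,0,0.3],[0,0,0,0,0,0,0.3],[0,0,0,0,0,0,0.3]],
])

```text
time_s: 15.15
tool_pos: [0.5614, -0.1324, 0.0218]
orientation: [0.532, -0.466, 0.532, 0.466]
ft_force: [0.5, -0.4, -0.1]
width: 0.0256
```

servo_tool([
  [[0,0,0,0,0,0,0],[0,0,0,0,0,0,0],[0,0,0,0,0,0,0],[0,0,0,0,0,0,0],[0,0,0,0,0,0,0]],
], grip_force=40)

```text
time_s: 15.65
tool_pos: [0.5613, -0.1325, 0.022]
orientation: [0.532, -0.466, 0.532, 0.466]
ft_force: [-0.1, -1.7, 2.8]
width: 0.0106
```

Now it holds the tab (0.0106 reading on a 12 mm tab, similar offset to the dial). I lift.

servo_tool([
  [[-0.03,0,0,0,0,0,0],[-0.07,0,0,0,0,0,0],[-0.12,0,0,0,0,0,0],[-0.12,0,0,0,0,0,0],[-0.06,0,0,0,0,0,0]],
], grip_force=60)

```text
time_s: 16.15
tool_pos: [0.5625, -0.1322, 0.104]
orientation: [0.533, -0.467, 0.531, 0.465]
ft_force: [1.2, 0.7, 0.3]
width: 0.0102
```

Run:
```python
from h import *
s=bot.sense();print(s["ft_force"],s["width"])
plan([.530,.349,.11],np.radians(94.7)); p=cam("wrist"); save(p,"w13",None,1.5)
p=cam("scene"); r=sil("tray",p)[0]
save(p,"s13",(200,130,420,300),3.5)
for n in ("scene","top"):
  p=cam(n); r=sil("tray",p)[0]; c=np.argwhere(r["region"])[:,::-1]; print(n,r["conf"],cv2.minAreaRect((back(p,c,.02)[:,:2]*1000).astype(np.float32)))
```

```text
[1.15416846 0.71267206 0.25400205] 0.010187744531860646
pos [ 0.5625 -0.1322  0.104 ] w 0.0102 t 16.15
tool shift frac [-0.0306  0.4802  2.3633] mm [ -6.1  96.  472.7]
jaw yaw deg 82.38 tilt 0.22
turn frac [-0.0684  0.0001  0.0012]
shift frac after turn [-0.0302 -0.035   2.4113]
scene 0.63 ((471.6341857910156, 341.5326843261719), (226.7008056640625, 137.046630859375), 4.273189544677734)
top 0.86 ((465.5758056640625, 336.5647888183594), (209.99026489257812, 137.2577362060547), 4.822096347808838)
```

View pics/w13.png

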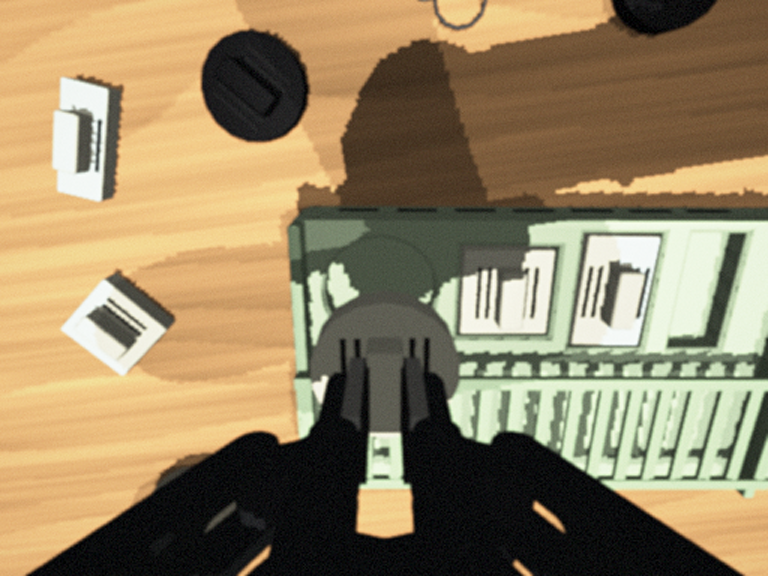

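View pics/s13.png

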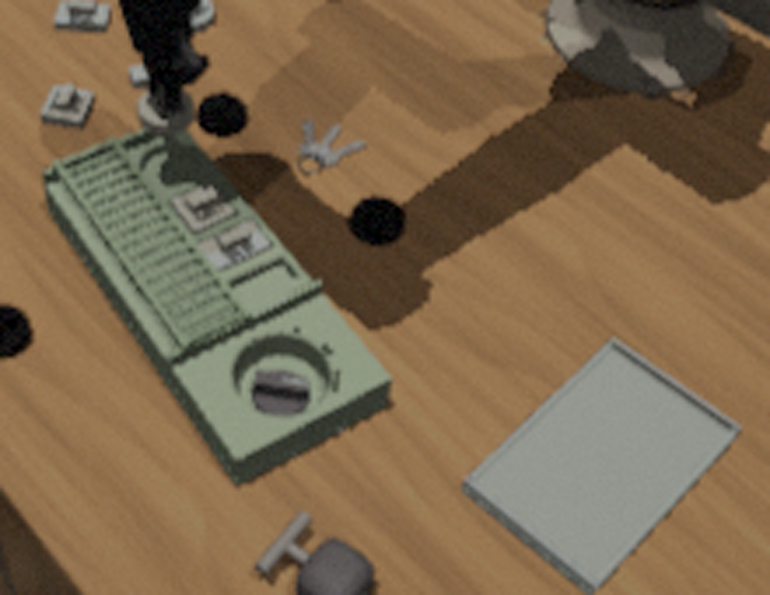

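The spent round is held and its pocket is empty. I carry it to the far end of the tray.

servo_tool([
  [[-0.06,0,0,-0.034,0,0,0],[0,0,0,-0.034,0,0,0],[0,0,0.15,0,0,0,0],[0,0,0.22,0,0,0,0],[0,0,0.22,0,0,0,0]],
])

```text
time_s: 17.0
tool_pos: [0.5511, -0.0141, 0.1126]
orientation: [0.479, -0.519, 0.481, 0.52]
ft_force: [0.0, 0.1, 1.2]
width: 0.0096
```

servo_tool([
  [[0,0,0.22,0,0,0,0],[0,0,0.22,0,0,0,0],[0,0,0.22,0,0,0,0],[0,0,0.22,0,0,0,0],[0,0,0.22,0,0,0,0]],
])

```text
time_s: 17.5
tool_pos: [0.5333, 0.206, 0.1127]
orientation: [0.479, -0.52, 0.48, 0.52]
ft_force: [1.7, -0.9, 0.1]
width: 0.0102
```

servo_tool([
  [[0,0,0.22,0,0,0,0],[0,0,0.22,0,0,0,0],[0,0,0.15,0,0,0,0],[0,0,0.08,0,0,0,0],[0,0,0,0,0,0,0]],
])

```text
time_s: 18.0
tool_pos: [0.5229, 0.3396, 0.1125]
orientation: [0.478, -0.52, 0.479, 0.52]
ft_force: [0.2, -0.3, -0.9]
width: 0.0101
```

Run:
```python
from h import *
plan([.533,.345,.03],np.radians(94.7)); p=cam("wrist"); save(p,"w14",None,1.5)
```

```text
pos [0.5229 0.3396 0.1125] w 0.0101 t 18.0
tool shift frac [ 0.4124 -0.0533  0.0232] mm [ 82.5 -10.7   4.6]
jaw yaw deg 94.73 tilt 0.09
turn frac [ 0.0002 -0.0003 -0.0004]
shift frac after turn [ 0.4124 -0.0528  0.0229]
```

View pics/w14.png

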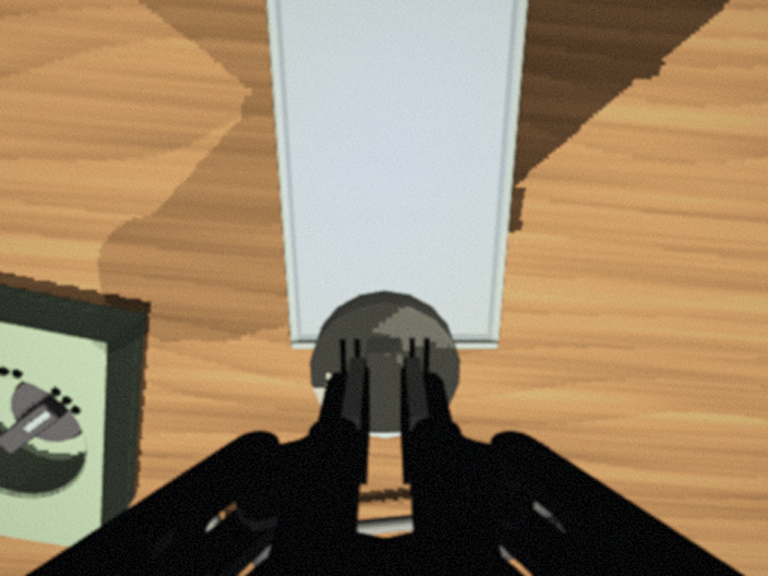

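Run:
```python
from h import *
p=cam("wrist")
print(back(p,np.array([[291,346],[498,344],[269,0],[526,0]])/1.5,.02).round(4))
```

```text
[[0.5738 0.2847 0.02  ]
 [0.5619 0.4129 0.02  ]
 [0.3862 0.2706 0.02  ]
 [0.3759 0.3968 0.02  ]]
```

servo_tool([
  [[0.05,-0.03,0.025,0,0,0,0],[0.2,0,0,0,0,0,0],[0.2,0,0,0,0,0,0],[0.07,0,0,0,0,0,0],[0.03,0,0,0,0,0,0]],
])

```text
time_s: 18.6
tool_pos: [0.5287, 0.3419, 0.0017]
orientation: [-0.478, 0.519, -0.481, -0.519]
ft_force: [0.5, 0.1, -0.2]
width: 0.01
```

servo_tool([
  [[0.02,0,0,0,0,0,0],[0.01,0,0,0,0,0,0],[0,0,0,0,0,0,0],[0,0,0,0,0,0,0.3],[0,0,0,0,0,0,0.3]],
])

```text
time_s: 19.1
tool_pos: [0.5294, 0.3441, -0.0012]
orientation: [-0.48, 0.52, -0.479, -0.52]
ft_force: [-0.3, 0.5, 0.4]
width: 0.0255
```

servo_tool([
  [[0,0,0,0,0,0,0.3],[0,0,0,0,0,0,0.3],[-0.08,0,0,0,0,0,0.3],[-0.2,0,0,0,0,0,0.3],[-0.2,0,0,0,0,0,0.3]],
])

```text
time_s: 19.6
tool_pos: [0.5285, 0.343, 0.094]
orientation: [-0.479, 0.52, -0.48, -0.52]
ft_force: [0.6, 0.9, 1.1]
width: 0.0256
```

Run:
```python
from h import *
plan([.5706,-.0675,.11],np.radians(82.25)); p=cam("wrist"); save(p,"w15",None,1.5)
```

```text
pos [0.5285 0.343  0.094 ] w 0.0256 t 19.6
tool shift frac [-0.0763 -0.0447 -2.063 ] mm [ -15.3   -8.9 -412.6]
jaw yaw deg 94.61 tilt 0.15
turn frac [ 0.0687 -0.0007 -0.0005]
shift frac after turn [-0.0801 -0.4854 -2.0054]
```

View pics/w15.png

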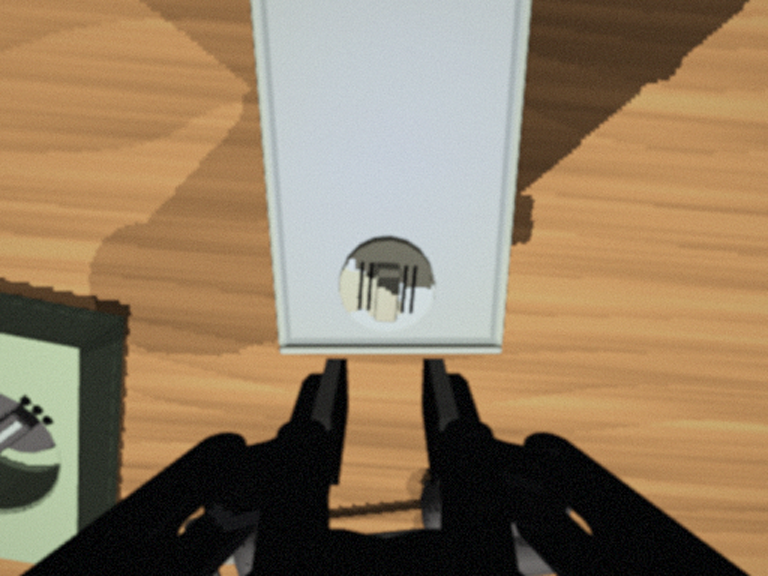

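The round lies flat in the tray at (387,283). Next is the spent square.

servo_tool([
  [[-0.08,0,-0.1,0,0,0,0.3],[-0.02,0,-0.2,0,0,0,0.3],[0,0,-0.23,0,0,0,0.3],[0,-0.01,-0.23,0,0,0,0.3],[0,-0.01,-0.23,0,0,0,0.3]],
])

```text
time_s: 20.15
tool_pos: [0.5487, 0.145, 0.114]
orientation: [-0.48, 0.52, -0.479, -0.52]
ft_force: [0.6, 0.6, 0.5]
width: 0.0258
```

servo_tool([
  [[0,-0.01,-0.23,0,0,0,0.3],[0,-0.01,-0.23,0,0,0,0.3],[0,0,-0.23,0,0,0,0.3],[0,0,-0.23,0,0,0,0.3],[0,0,-0.12,0.034,0,0,0.3]],
])

```text
time_s: 20.65
tool_pos: [0.5693, -0.0636, 0.1137]
orientation: [0.508, -0.492, 0.508, 0.492]
ft_force: [-0.0, 0.5, 0.6]
width: 0.0255
```

servo_tool([
  [[0,0,0,0.034,0,0,0.3],[0,0,0,0,0,0,0.3],[0,0,0,0,0,0,0.3],[0,0,0,0,0,0,0.3],[0,0,0,0,0,0,0.3]],
])

```text
time_s: 21.15
tool_pos: [0.5696, -0.0598, 0.1138]
orientation: [0.532, -0.466, 0.532, 0.466]
ft_force: [-1.1, 0.4, -0.4]
width: 0.026
```

Run:
```python
from h import *
plan([.5706,-.0675,.022],np.radians(82.25)); p=cam("wrist"); save(p,"w16",None,1.5)
```

```text
pos [ 0.5696 -0.0598  0.1138] w 0.026 t 21.15
tool shift frac [ 0.4588 -0.01   -0.0376] mm [91.8 -2.  -7.5]
jaw yaw deg 82.48 tilt 0.01
turn frac [0.0013 0.     0.    ]
shift frac after turn [ 0.4588 -0.0102 -0.0375]
```

View pics/w16.png

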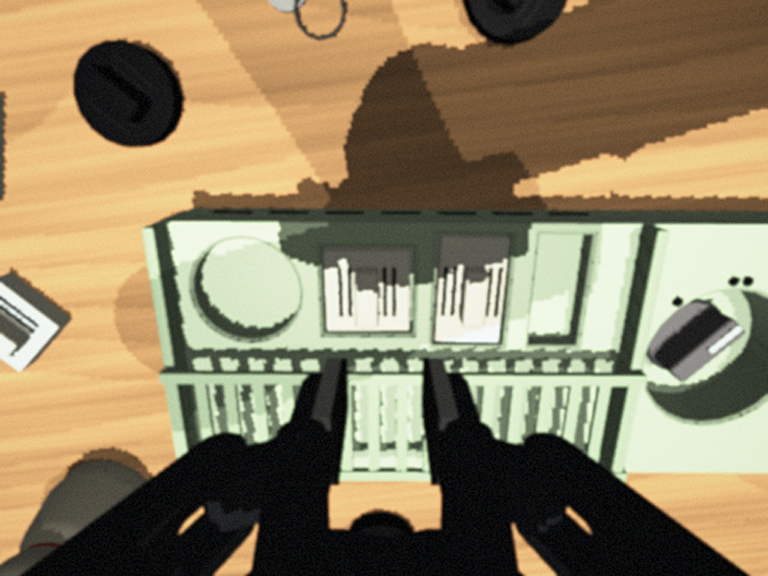

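The square's tab sits at (367,290), 7.5 mm to the left as computed. I correct, descend and grip.

servo_tool([
  [[0.05,-0.01,-0.037,0,0,0,0.3],[0.15,0,0,0,0,0,0.3],[0.15,0,0,0,0,0,0.3],[0.07,0,0,0,0,0,0.3],[0.04,0,0,0,0,0,0.3]],
])

```text
time_s: 21.7
tool_pos: [0.5692, -0.0685, 0.0193]
orientation: [0.531, -0.465, 0.533, 0.466]
ft_force: [0.1, -0.5, -0.4]
width: 0.0255
```

servo_tool([
  [[0,0,0,0,0,0,0.3],[0,0,0,0,0,0,0],[0,0,0,0,0,0,0],[0,0,0,0,0,0,0],[0,0,0,0,0,0,0]],
], grip_force=60)

```text
time_s: 22.2
tool_pos: [0.5709, -0.068, 0.0224]
orientation: [0.533, -0.466, 0.532, 0.465]
ft_force: [0.1, 0.4, 0.6]
width: 0.0099
```

servo_tool([
  [[-0.03,0,0,0,0,0,0],[-0.07,0,0,0,0,0,0],[-0.12,0,0,0,0,0,0],[-0.12,0,0,0,0,0,0],[-0.1,0,0,0,0,0,0]],
])

```text
time_s: 22.7
tool_pos: [0.5709, -0.0681, 0.1116]
orientation: [0.533, -0.466, 0.532, 0.465]
ft_force: [-0.1, -1.1, 0.6]
width: 0.0096
```

Run:
```python
from h import *
plan([.471,.3406,.11],np.radians(94.7)); p=cam("wrist"); save(p,"w17",None,1.2)
```

```text
pos [ 0.5709 -0.0681  0.1116] w 0.0096 t 22.7
tool shift frac [0.0074 0.7663 1.9592] mm [  1.5 153.3 391.8]
jaw yaw deg 82.37 tilt 0.09
turn frac [-0.0685  0.      0.0005]
shift frac after turn [0.0081 0.3303 2.0776]
```

View pics/w17.png

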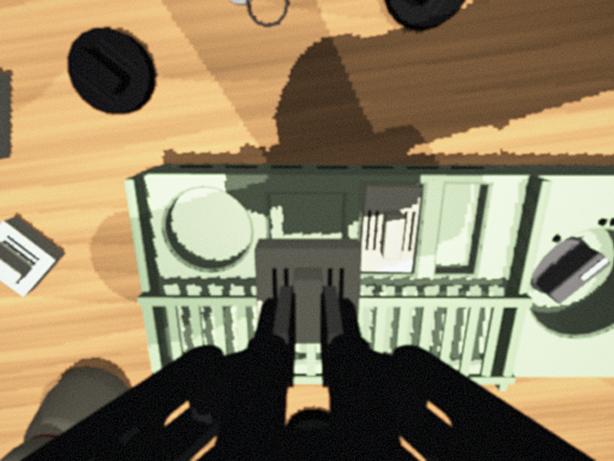

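servo_tool([
  [[0,0,0,-0.034,0,0,0],[0,0,0,-0.034,0,0,0],[0,0.02,0.11,0,0,0,0],[0,0.035,0.22,0,0,0,0],[0,0.035,0.22,0,0,0,0]],
])

```text
time_s: 23.25
tool_pos: [0.5433, 0.0407, 0.1097]
orientation: [-0.48, 0.519, -0.48, -0.519]
ft_force: [0.9, 1.6, 0.2]
width: 0.0103
```

servo_tool([
  [[0,0.035,0.22,0,0,0,0],[0,0.035,0.22,0,0,0,0],[0,0.035,0.22,0,0,0,0],[0,0.035,0.22,0,0,0,0],[0,0.035,0.22,0,0,0,0]],
])

```text
time_s: 23.75
tool_pos: [0.4904, 0.2583, 0.11]
orientation: [-0.48, 0.52, -0.479, -0.52]
ft_force: [0.9, 0.3, -1.1]
width: 0.0103
```

servo_tool([
  [[0,0.035,0.22,0,0,0,0],[0,0.03,0.15,0,0,0,0],[0,0,0.06,0,0,0,0],[0,0,0,0,0,0,0],[0,0,0,0,0,0,0]],
])

```text
time_s: 24.25
tool_pos: [0.4713, 0.3403, 0.1095]
orientation: [0.479, -0.52, 0.48, 0.52]
ft_force: [-0.2, -0.3, -0.3]
width: 0.01
```

Run:
```python
from h import *
plan([.471,.3406,-.003],np.radians(94.7)); p=cam("wrist"); save(p,"w18",None,1.2)
```

```text
pos [0.4713 0.3403 0.1095] w 0.01 t 24.25
tool shift frac [0.5624 0.0008 0.0021] mm [112.5   0.2   0.4]
jaw yaw deg 94.57 tilt 0.06
turn frac [-0.0007 -0.0002 -0.0003]
shift frac after turn [0.5624 0.0012 0.0017]
```

View pics/w18.png

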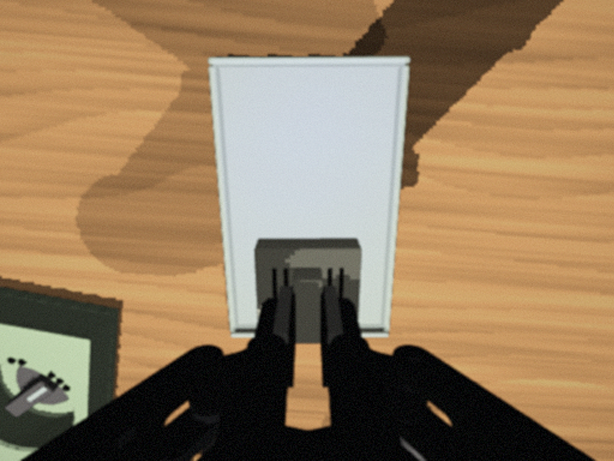

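servo_tool([
  [[0.05,0,0,0,0,0,0],[0.2,0,0,0,0,0,0],[0.2,0,0,0,0,0,0],[0.07,0,0,0,0,0,0],[0.03,0,0,0,0,0,0]],
])

```text
time_s: 24.8
tool_pos: [0.4705, 0.3387, -0.003]
orientation: [-0.478, 0.519, -0.482, -0.519]
ft_force: [0.9, -0.2, 0.2]
width: 0.0102
```

servo_tool([
  [[0.01,0,0,0,0,0,0],[0,0,0,0,0,0,0],[0,0,0,0,0,0,0],[0,0,0,0,0,0,0.3],[0,0,0,0,0,0,0.3]],
])

```text
time_s: 25.3
tool_pos: [0.4718, 0.3417, -0.0014]
orientation: [0.48, -0.52, 0.479, 0.52]
ft_force: [0.1, 0.0, 0.0]
width: 0.0256
```

servo_tool([
  [[0,0,0,0,0,0,0.3],[-0.08,0,0,0,0,0,0.3],[-0.2,0,0,0,0,0,0.3],[-0.2,0,0,0,0,0,0.3],[-0.1,0,0,0,0,0,0.3]],
])

```text
time_s: 25.8
tool_pos: [0.4728, 0.3426, 0.1178]
orientation: [-0.482, 0.52, -0.477, -0.52]
ft_force: [0.5, 0.1, -0.2]
width: 0.0255
```

Run:
```python
from h import *
plan([.5782,-.012,.11],np.radians(82.25)); p=cam("wrist"); save(p,"w19",None,1.2)
```

```text
pos [0.4728 0.3426 0.1178] w 0.0255 t 25.8
tool shift frac [ 0.034  -0.3815 -1.8102] mm [   6.8  -76.3 -362. ]
jaw yaw deg 94.65 tilt 0.36
turn frac [0.0689 0.0014 0.0014]
shift frac after turn [ 0.0391 -0.7614 -1.6859]
```

View pics/w19.png

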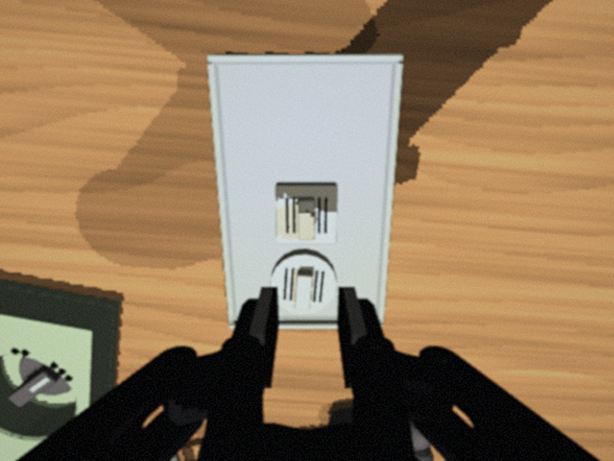

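The round (305,283) and square (306,213) both lie flat. Next is the spent oblong.

servo_tool([
  [[0,-0.024,-0.11,0,0,0,0.3],[0,-0.047,-0.22,0,0,0,0.3],[0,-0.047,-0.22,0,0,0,0.3],[0,-0.047,-0.22,0,0,0,0.3],[0,-0.047,-0.22,0,0,0,0.3]],
])

```text
time_s: 26.35
tool_pos: [0.5296, 0.1458, 0.1138]
orientation: [-0.479, 0.52, -0.479, -0.52]
ft_force: [0.3, 0.4, 0.3]
width: 0.0257
```

servo_tool([
  [[0,-0.047,-0.22,0,0,0,0.3],[0,-0.047,-0.22,0,0,0,0.3],[0,-0.047,-0.22,0,0,0,0.3],[0,-0.025,-0.15,0.034,0,0,0.3],[0,0,0,0.034,0,0,0.3]],
])

```text
time_s: 26.85
tool_pos: [0.5759, -0.0149, 0.1134]
orientation: [0.534, -0.463, 0.535, 0.463]
ft_force: [-0.6, -0.2, -0.9]
width: 0.0258
```

servo_tool([
  [[0,0,0,0,0,0,0.3],[0,0,0,0,0,0,0.3],[0,0,0,0,0,0,0.3],[0,0,0,0,0,0,0.3],[0,0,0,0,0,0,0.3]],
])

```text
time_s: 27.35
tool_pos: [0.5756, -0.0109, 0.1138]
orientation: [0.532, -0.466, 0.532, 0.466]
ft_force: [0.3, -0.4, 0.2]
width: 0.0259
```

Run:
```python
from h import *
plan([.5782,-.012,.022],np.radians(82.25)); p=cam("wrist"); save(p,"w20",None,1.2)
```

```text
pos [ 0.5756 -0.0109  0.1138] w 0.0259 t 27.35
tool shift frac [ 0.459  -0.0137 -0.0039] mm [91.8 -2.7 -0.8]
jaw yaw deg 82.46 tilt 0.01
turn frac [0.0011 0.     0.    ]
shift frac after turn [ 0.459  -0.0138 -0.0038]
```

View pics/w20.png

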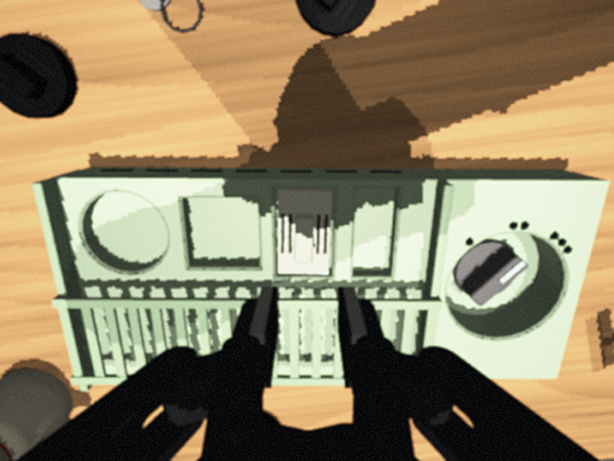

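servo_tool([
  [[0.05,-0.014,-0.004,0,0,0,0.3],[0.15,0,0,0,0,0,0.3],[0.15,0,0,0,0,0,0.3],[0.07,0,0,0,0,0,0.3],[0.04,0,0,0,0,0,0.3]],
])

```text
time_s: 27.9
tool_pos: [0.5771, -0.013, 0.0193]
orientation: [0.531, -0.465, 0.533, 0.466]
ft_force: [0.5, -0.6, -0.1]
width: 0.0257
```

servo_tool([
  [[0,0,0,0,0,0,0.3],[0,0,0,0,0,0,0],[0,0,0,0,0,0,0],[0,0,0,0,0,0,0],[0,0,0,0,0,0,0]],
])

```text
time_s: 28.4
tool_pos: [0.5786, -0.0126, 0.0224]
orientation: [0.533, -0.466, 0.532, 0.465]
ft_force: [-0.4, -0.2, 1.5]
width: 0.0103
```

servo_tool([
  [[-0.03,0,0,0,0,0,0],[-0.07,0,0,0,0,0,0],[-0.12,0,0,0,0,0,0],[-0.12,0,0,0,0,0,0],[-0.1,0,0,0,0,0,0]],
])

```text
time_s: 28.9
tool_pos: [0.5786, -0.0126, 0.1117]
orientation: [0.533, -0.466, 0.532, 0.465]
ft_force: [0.1, 0.5, -0.5]
width: 0.0103
```

Run:
```python
from h import *
plan([.400,.335,.11],np.radians(94.7)); p=cam("wrist"); save(p,"w21",None,1.2)
```

```text
pos [ 0.5786 -0.0126  0.1117] w 0.0103 t 28.9
tool shift frac [0.0071 1.1159 1.6044] mm [  1.4 223.2 320.9]
jaw yaw deg 82.38 tilt 0.09
turn frac [-0.0685  0.0001  0.0005]
shift frac after turn [0.0083 0.7478 1.8056]
```

View pics/w21.png

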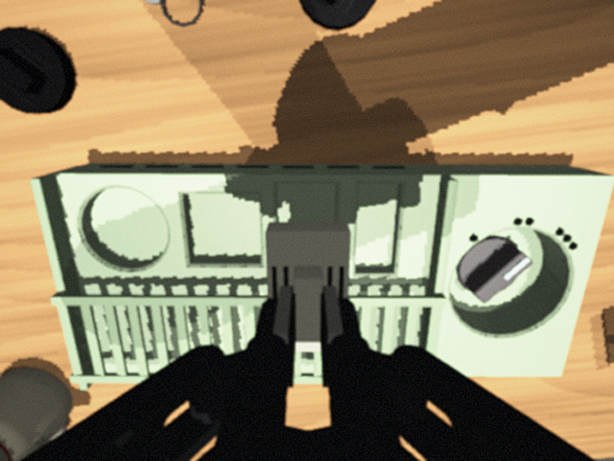

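servo_tool([
  [[0,0,0,-0.034,0,0,0],[0,0,0,-0.034,0,0,0],[0,0.042,0.1,0,0,0,0],[0,0.083,0.2,0,0,0,0],[0,0.083,0.2,0,0,0,0]],
])

```text
time_s: 29.45
tool_pos: [0.5282, 0.0841, 0.1096]
orientation: [-0.48, 0.519, -0.48, -0.519]
ft_force: [1.0, 0.5, -0.9]
width: 0.0098
```

servo_tool([
  [[0,0.083,0.2,0,0,0,0],[0,0.083,0.2,0,0,0,0],[0,0.083,0.2,0,0,0,0],[0,0.083,0.2,0,0,0,0],[0,0.083,0.2,0,0,0,0]],
])

```text
time_s: 29.95
tool_pos: [0.4289, 0.2778, 0.11]
orientation: [0.48, -0.52, 0.479, 0.52]
ft_force: [0.2, 0.8, -1.2]
width: 0.01
```

servo_tool([
  [[0,0.083,0.2,0,0,0,0],[0,0.042,0.106,0,0,0,0],[0,0,0,0,0,0,0],[0,0,0,0,0,0,0],[0,0,0,0,0,0,0]],
])

```text
time_s: 30.45
tool_pos: [0.4003, 0.3344, 0.1097]
orientation: [-0.48, 0.519, -0.48, -0.519]
ft_force: [0.2, -0.7, -0.3]
width: 0.01
```

Run:
```python
from h import *
plan([.400,.335,-.003],np.radians(94.7)); p=cam("wrist"); save(p,"w22",None,1.2)
```

```text
pos [0.4003 0.3344 0.1097] w 0.01 t 30.45
tool shift frac [0.5633 0.0012 0.0032] mm [112.7   0.2   0.6]
jaw yaw deg 94.54 tilt 0.03
turn frac [-0.0009 -0.0001 -0.0001]
shift frac after turn [0.5633 0.0014 0.003 ]
```

View pics/w22.png

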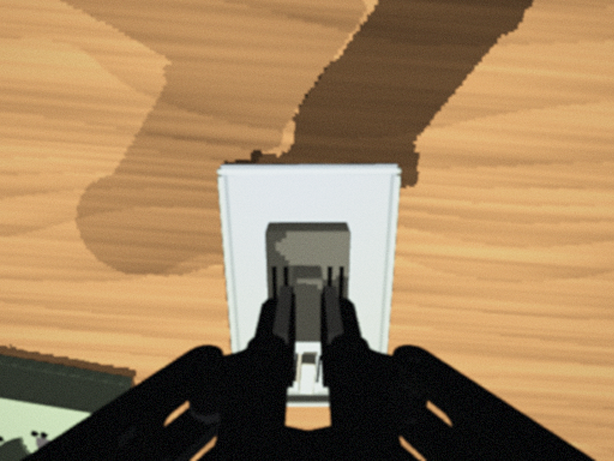

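servo_tool([
  [[0.05,0,0,0,0,0,0],[0.2,0,0,0,0,0,0],[0.2,0,0,0,0,0,0],[0.07,0,0,0,0,0,0],[0.03,0,0,0,0,0,0]],
])

```text
time_s: 31.0
tool_pos: [0.3995, 0.3332, -0.0028]
orientation: [-0.478, 0.52, -0.482, -0.519]
ft_force: [-0.3, -0.2, 0.2]
width: 0.0101
```

servo_tool([
  [[0.01,0,0,0,0,0,0],[0,0,0,0,0,0,0],[0,0,0,0,0,0,0],[0,0,0,0,0,0,0.3],[0,0,0,0,0,0,0.3]],
])

```text
time_s: 31.5
tool_pos: [0.4005, 0.3359, -0.0014]
orientation: [0.48, -0.52, 0.479, 0.52]
ft_force: [0.9, -0.2, -0.6]
width: 0.0256
```

servo_tool([
  [[0,0,0,0,0,0,0.3],[-0.08,0,0,0,0,0,0.3],[-0.2,0,0,0,0,0,0.3],[-0.2,0,0,0,0,0,0.3],[-0.2,0,0,0,0,0,0.3]],
])

```text
time_s: 32.0
tool_pos: [0.4, 0.3351, 0.1353]
orientation: [-0.479, 0.52, -0.48, -0.52]
ft_force: [0.8, -0.2, 0.3]
width: 0.0256
```

Run:
```python
from h import *
plan([.40,-.30,.15],np.radians(90)); p=cam("wrist"); save(p,"w23",None,1.2)
p=cam("top"); save(p,"t23",(80,100,450,320),2)
print(bot.sense()["qpos"])
```

```text
pos [0.4    0.3351 0.1353] w 0.0256 t 32.0
tool shift frac [-0.0727  0.2552 -3.1652] mm [ -14.5   51.  -633. ]
jaw yaw deg 94.61 tilt 0.01
turn frac [ 0.0256 -0.0001 -0.    ]
shift frac after turn [-7.3300e-02 -1.0000e-04 -3.1755e+00]
[ 1.00869703e+00  2.68883822e-01 -3.37365344e-01  2.24315572e-03
 -9.51278929e-01 -2.49900367e+00]
```

View pics/w23.png

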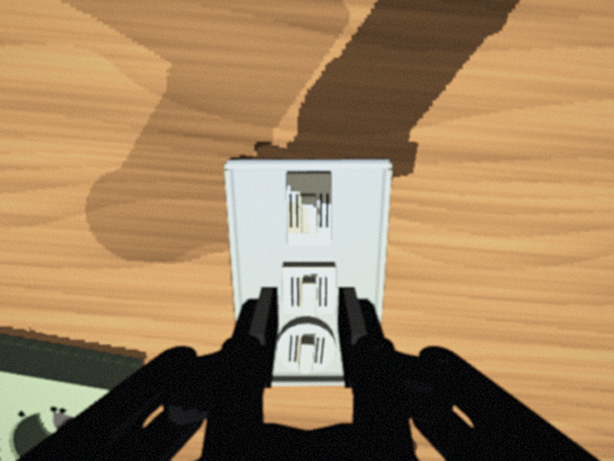

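View pics/t23.png

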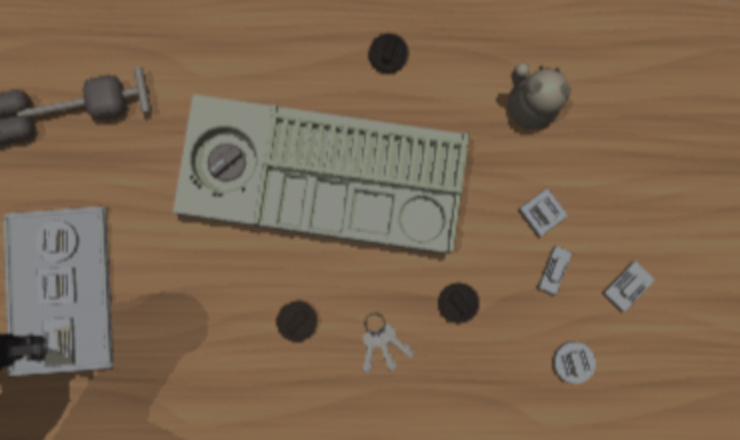

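The three spent cassettes lie flat in the tray and all four pockets are empty. Next, the fresh cassettes.

servo_tool([
  [[-0.1,-0.02,-0.1,0.0256,0,0,0.3],[-0.1,-0.02,-0.2,0,0,0,0.3],[-0.05,-0.02,-0.23,0,0,0,0.3],[0,-0.02,-0.23,0,0,0,0.3],[0,-0.02,-0.23,0,0,0,0.3]],
])

```text
time_s: 32.6
tool_pos: [0.4214, 0.1362, 0.1838]
orientation: [0.5, -0.5, 0.5, 0.5]
ft_force: [1.1, -0.2, -0.1]
width: 0.0258
```

servo_tool([
  [[0,-0.02,-0.23,0,0,0,0.3],[0,-0.02,-0.23,0,0,0,0.3],[0,-0.02,-0.23,0,0,0,0.3],[0,-0.02,-0.23,0,0,0,0.3],[0,-0.02,-0.23,0,0,0,0.3]],
])

```text
time_s: 33.1
tool_pos: [0.4413, -0.094, 0.1836]
orientation: [0.5, -0.5, 0.5, 0.5]
ft_force: [1.4, 0.4, 1.6]
width: 0.0254
```

servo_tool([
  [[0,-0.02,-0.23,0,0,0,0.3],[0,0,-0.23,0,0,0,0.3],[0,0,-0.23,0,0,0,0.3],[0,0,-0.15,0,0,0,0.3],[0,0,-0.08,0,0,0,0.3]],
])

```text
time_s: 33.6
tool_pos: [0.445, -0.2785, 0.1828]
orientation: [0.501, -0.499, 0.501, 0.5]
ft_force: [-1.1, 0.9, -0.7]
width: 0.0257
```

servo_tool([
  [[0,0,0,0,0,0,0.3],[0,0,0,0,0,0,0.3],[0,0,0,0,0,0,0.3],[0,0,0,0,0,0,0.3],[0,0,0,0,0,0,0.3]],
])

```text
time_s: 34.1
tool_pos: [0.4459, -0.2755, 0.1839]
orientation: [-0.5, 0.5, -0.5, -0.5]
ft_force: [0.3, -0.8, 0.0]
width: 0.0257
```

Run:
```python
from h import *
plan([.44,-.34,.2],np.radians(90)); p=cam("wrist"); save(p,"w24",None,1.5)
np.save("w24.npy",{k:p[k] for k in("img","mtx","R","t")},allow_pickle=True)
for k in ["new_round","new_square","new_oblong","new_narrow"]:
    for o in sil(k,p)[:2]:
            c=np.argwhere(o["region"])[:,::-1]
            b=back(p,c,.014); (m,sz,a)=cv2.minAreaRect((b[:,:2]*1000).astype(np.float32))
            print(k,round(o["conf"],2),np.round(o["bbox"]),"rect",np.round(m,1),np.round(sz,1),round(a,1))
```

```text
pos [ 0.4459 -0.2755  0.1839] w 0.0257 t 34.1
tool shift frac [-0.0805  0.0297 -0.3225] mm [-16.1   5.9 -64.5]
jaw yaw deg 90.07 tilt 0.02
turn frac [ 0.0004 -0.      0.0001]
shift frac after turn [-0.0805  0.0294 -0.3225]
new_round 0.87 [198.  96.  50.  55.] rect [ 376.3 -336.2] [52.2 53.8] 0.1
new_square 0.81 [247. 259.  32.  46.] rect [ 570.5 -286.3] [36.5 65.9] 88.7
new_oblong 0.86 [140. 189.  63.  52.] rect [ 475.2 -410.1] [37.2 65.8] 45.9
new_narrow 0.92 [224. 201.  34.  48.] rect [ 495.6 -312.8] [23.3 62.6] 67.7
```

View pics/w24.png

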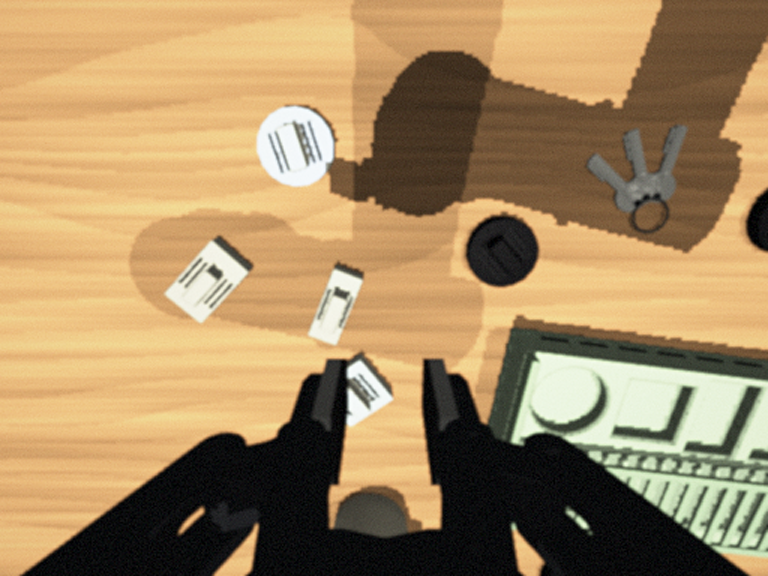

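The narrow has been knocked aside, from (0.465,-0.282) to (0.496,-0.313). I write a mask-fit for the cassette poses and approach it.

```bash
cat >> h.py <<'E'
from scipy.optimize import minimize
DIM=dict(square=(46,46),oblong=(60,36),narrow=(60,24))
def model_mask(p,kind,x,y,a,z0=0,S=3):
    def box(L,Wd,za,zb): return np.array([[sx*L/2,sy*Wd/2,z] for sx in(-1,1) for sy in(-1,1) for z in(za,zb)])/1e3
    if kind=="round":
        t=np.linspace(0,2*np.pi,60); base=np.array([[27*np.cos(q),27*np.sin(q),z] for q in t for z in(0,14)])/1e3
    else: base=box(*DIM[kind],0,14)
    m=np.zeros((384*S,512*S),np.uint8)
    for P in(base,box(30,12,14,28)):
        u=proj(p,W((x,y,a),P)+[0,0,z0])*S+(S-1)/2
        cv2.fillConvexPoly(m,cv2.convexHull(np.round(u*16).astype(np.int32)),255,shift=4)
    return cv2.resize(m,(512,384),interpolation=cv2.INTER_AREA)/255.
def fit(p,kind,region,z0=0):
    c=np.argwhere(region)[:,::-1]; b=back(p,c,.014+z0); (m,sz,ang)=cv2.minAreaRect((b[:,:2]*1000).astype(np.float32))
    a=np.radians(ang if sz[0]>=sz[1] else ang+90); m=np.array(m)/1e3
    if kind=="square":a=np.radians(ang)
    r=region.astype(float); best=None
    for da in (0,np.pi/2) if kind=="square" else (0,):
        f=lambda v:np.abs(model_mask(p,kind,m[0]+v[0]/1e3,m[1]+v[1]/1e3,a+da+v[2]*.02,z0)-r).sum()
        o=minimize(f,[0,0,0],method="Nelder-Mead",options=dict(initial_simplex=[[0,0,0],[4,0,0],[0,4,0],[0,0,4]],xatol=.05,fatol=.5))
        if best is None or o.fun<best[3]: best=(m[0]+o.x[0]/1e3,m[1]+o.x[1]/1e3,a+da+o.x[2]*.02,o.fun/r.sum())
    return best
def find(p,kind,pref="new_",near=None):
    for o in sil(pref+kind,p)[:3]:
        if o["region"].sum()<50: continue
        v=fit(p,kind,o["region"]); print(kind,round(o["conf"],2),"x y mm",round(v[0]*1e3,1),round(v[1]*1e3,1),"axis deg",round(np.degrees(v[2])%180,1),"mismatch",round(v[3],3))
E
python3 - <<'E'
from h import *
p=cam("wrist")
for k in ("round","oblong","narrow"): find(p,k)
save(p,"rc",(160,60,300,260),3)
plan([.4756,-.3028,.11],np.radians(67.7))
E
```

```text
round 0.64 x y mm 376.7 -337.5 axis deg 6.7 mismatch 0.04
round 0.24 x y mm 569.9 1.4 axis deg 96.7 mismatch 0.905
oblong 0.65 x y mm 477.3 -412.1 axis deg 135.7 mismatch 0.039
oblong 0.41 x y mm 569.9 -17.6 axis deg 115.4 mismatch 0.904
oblong 0.27 x y mm 498.1 -311.5 axis deg 159.4 mismatch 0.492
narrow 0.85 x y mm 498.1 -313.7 axis deg 158.0 mismatch 0.082
pos [ 0.4457 -0.2763  0.1837] w 0.0254 t 34.55
tool shift frac [ 0.3686 -0.1494 -0.1327] mm [ 73.7 -29.9 -26.5]
jaw yaw deg 89.99 tilt 0.0
turn frac [ 0.1239 -0.      0.    ]
shift frac after turn [ 0.3686 -0.1886 -0.0661]
```

View pics/rc.png

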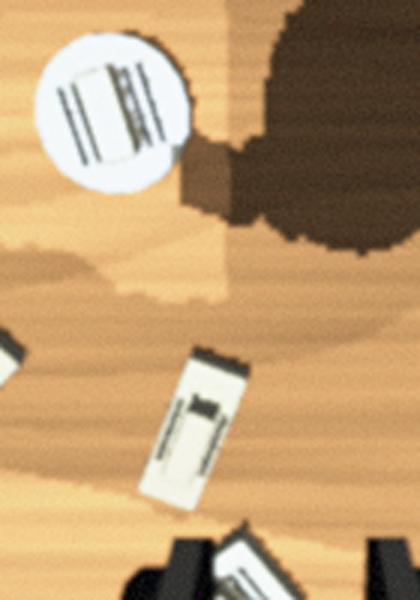

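servo_tool([
  [[0.1,-0.131,-0.093,0,0,0,0.3],[0.1,-0.131,-0.093,0.04,0,0,0.3],[0.15,0,0,0.04,0,0,0.3],[0.1,0,0,0.042,0,0,0.3],[0.02,0,0,0,0,0,0.3]],
])

```text
time_s: 35.05
tool_pos: [0.4962, -0.3129, 0.0866]
orientation: [0.585, -0.394, 0.587, 0.397]
ft_force: [-1.0, -0.1, 0.3]
width: 0.0259
```

servo_tool([
  [[0,0,0,0,0,0,0.3],[0,0,0,0,0,0,0.3],[0,0,0,0,0,0,0.3],[0,0,0,0,0,0,0.3],[0,0,0,0,0,0,0.3]],
])

```text
time_s: 35.55
tool_pos: [0.4984, -0.3135, 0.0906]
orientation: [0.586, -0.396, 0.586, 0.395]
ft_force: [0.1, 0.2, -0.8]
width: 0.0256
```

Run:
```python
from h import *
p=cam("wrist"); save(p,"w25",None,1.5)
find(p,"narrow")
plan([.498,-.3135,-.010],np.radians(68))
```

```text
narrow 0.91 x y mm 497.6 -313.8 axis deg 157.7 mismatch 0.054
pos [ 0.4983 -0.3135  0.0902] w 0.0256 t 35.65
tool shift frac [ 0.5009  0.0015 -0.0007] mm [ 1.002e+02  3.000e-01 -1.000e-01]
jaw yaw deg 68.06 tilt 0.04
turn frac [0.0003 0.     0.0002]
shift frac after turn [ 0.5009  0.0011 -0.0006]
```

View pics/w25.png

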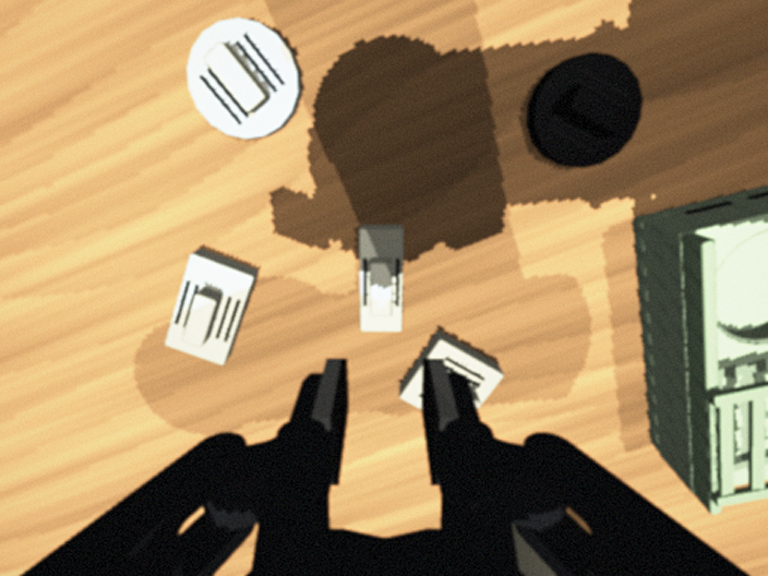

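The narrow's tab (382,290) is aligned with the jaws. I grip it with the same TCP-to-cassette relation as before.

servo_tool([
  [[0.15,0,0,0,0,0,0.3],[0.2,0,0,0,0,0,0.3],[0.1,0,0,0,0,0,0.3],[0.04,0,0,0,0,0,0.3],[0.01,0,0,0,0,0,0.3]],
])

```text
time_s: 36.15
tool_pos: [0.4979, -0.3135, -0.0109]
orientation: [0.586, -0.395, 0.586, 0.396]
ft_force: [0.4, -0.4, 0.0]
width: 0.0255
```

servo_tool([
  [[0,0,0,0,0,0,0.3],[0,0,0,0,0,0,0],[0,0,0,0,0,0,0],[0,0,0,0,0,0,0],[0,0,0,0,0,0,0]],
])

```text
time_s: 36.65
tool_pos: [0.4992, -0.314, -0.0088]
orientation: [0.587, -0.397, 0.585, 0.395]
ft_force: [-0.4, -0.4, 5.6]
width: 0.0098
```

servo_tool([
  [[-0.03,0,0,0,0,0,0],[-0.1,0,0,0,0,0,0],[-0.2,0,0,0,0,0,0],[-0.2,0,0,0,0,0,0],[-0.1,0,0,0,0,0,0]],
])

```text
time_s: 37.15
tool_pos: [0.4993, -0.314, 0.1194]
orientation: [0.587, -0.397, 0.585, 0.394]
ft_force: [1.0, -0.7, 0.0]
width: 0.0102
```

Run:
```python
from h import *
p=cam("wrist"); save(p,"w26",None,1.5)
plan([.5847,.0355,.09],np.radians(82.25))
```

```text
pos [ 0.5007 -0.3146  0.122 ] w 0.0103 t 37.2
tool shift frac [0.1567 0.265  1.7811] mm [ 31.3  53.  356.2]
jaw yaw deg 68.09 tilt 0.54
turn frac [-0.0787 -0.0005  0.003 ]
shift frac after turn [ 0.1599 -0.1803  1.7914]
```

View pics/w26.png

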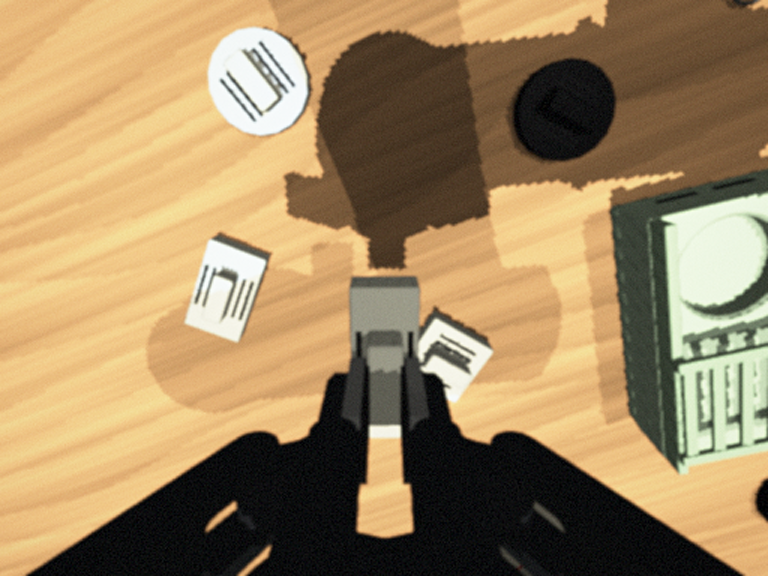

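```bash
cat >> h.py <<'E'
def edge(p,pix,dz): # world point at z=TCP+dz in tool y,z (mm)
    s=bot.sense(); b=back(p,pix,s["tool_pos"][2]+dz); R=Rq(s["orientation"]).as_matrix(); return ((b-s["tool_pos"])@R*1000).round(1)
E
python3 - <<'E'
from h import *
p=cam("wrist"); save(p,"w26b",(220,170,300,300),6)
plan([.5847,.0355,.09],np.radians(82.25))
print(edge(p,np.array([[350,290],[419,290],[350,278],[419,278]])/1.5,.024))
print(edge(p,np.array([[350,290],[419,290],[350,278],[419,278]])/1.5,.010))
E
```

```text
pos [ 0.5    -0.3141  0.1195] w 0.0096 t 37.25
tool shift frac [0.1461 0.2614 1.7797] mm [ 29.2  52.3 355.9]
jaw yaw deg 68.06 tilt 0.41
turn frac [-0.0789 -0.0002  0.0023]
shift frac after turn [ 0.1475 -0.184   1.7893]
[[-24.2  29.7 -10.4]
 [-24.2  29.8  12.8]
 [-24.2  34.  -10.3]
 [-24.2  34.   12.7]]
[[-10.2  24.8 -11.5]
 [-10.2  24.9  13.9]
 [-10.2  29.5 -11.4]
 [-10.2  29.5  13.8]]
```

View pics/w26b.png

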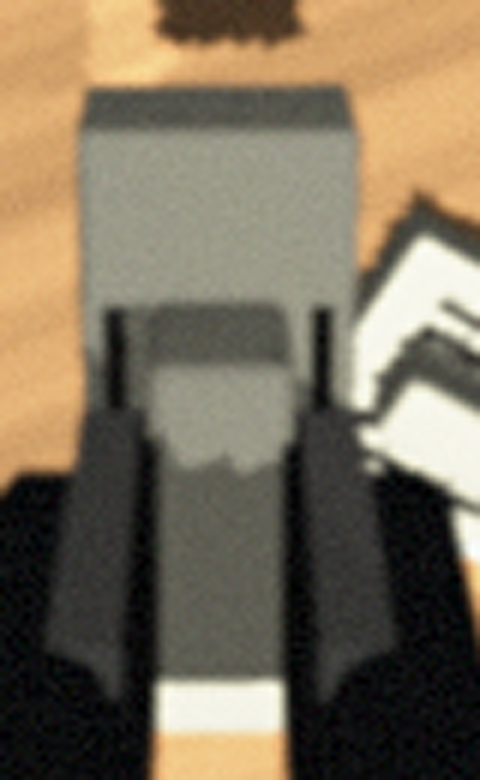

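The narrow is held: its front edge is 29.7 mm ahead (expected 30), and it sits 1.2 mm off along the jaw axis as seen. I carry it to its pocket.

servo_tool([
  [[0,0,0,-0.0395,0,0,0],[0,0,0,-0.0395,0,0,0],[0,-0.01,0.1,0,0,0,0],[0,-0.02,0.2,0,0,0,0],[0,-0.022,0.22,0,0,0,0]],
])

```text
time_s: 37.75
tool_pos: [0.521, -0.2111, 0.1138]
orientation: [0.533, -0.463, 0.534, 0.465]
ft_force: [0.5, 1.2, 0.4]
width: 0.01
```

servo_tool([
  [[0,-0.022,0.22,0,0,0,0],[0,-0.022,0.22,0,0,0,0],[0,-0.022,0.22,0,0,0,0],[0,-0.022,0.22,0,0,0,0],[0,-0.022,0.22,0,0,0,0]],
])

```text
time_s: 38.25
tool_pos: [0.5727, 0.0049, 0.1141]
orientation: [0.532, -0.464, 0.534, 0.466]
ft_force: [1.5, -1.3, -1.7]
width: 0.01
```

servo_tool([
  [[0.08,-0.02,0.16,0,0,0,0],[0.1,0,0,0,0,0,0],[0.04,0,0,0,0,0,0],[0,0,0,0,0,0,0],[0,0,0,0,0,0,0]],
])

```text
time_s: 38.75
tool_pos: [0.582, 0.0336, 0.0717]
orientation: [0.533, -0.465, 0.533, 0.465]
ft_force: [1.0, 0.1, -0.9]
width: 0.0098
```

Run:
```python
from h import *
p=cam("wrist"); save(p,"w27",None,1.5)
plan([.5845,.0343,.024],np.radians(82.25))
overlay(p,np.load("case.npy"),"ov3",(160,140,360,290),3.8)
```

```text
pos [0.5824 0.0337 0.0722] w 0.0098 t 38.8
tool shift frac [ 0.2412 -0.0097  0.0046] mm [48.2 -1.9  0.9]
jaw yaw deg 82.2 tilt 0.04
turn frac [-0.0003  0.      0.0002]
shift frac after turn [ 0.2412 -0.0098  0.0046]
```

View pics/ov3.png

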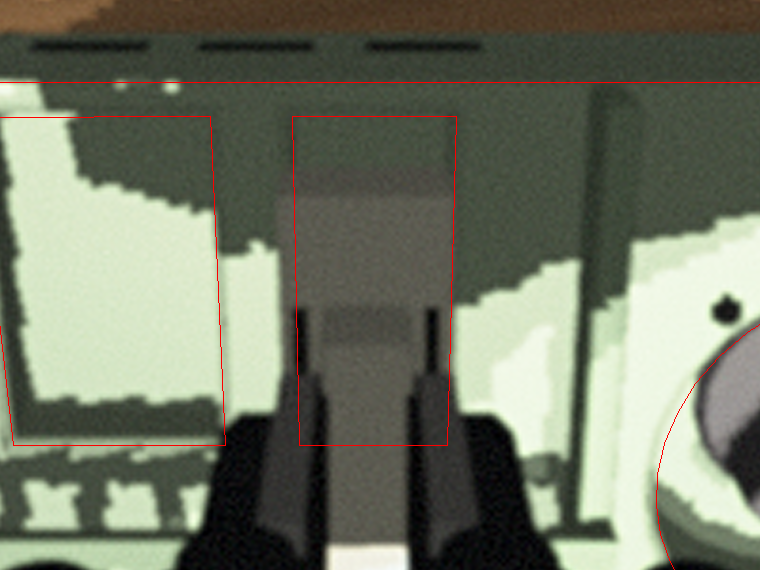

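```bash
cat >> h.py <<'E'
def incase(p,pix,z):
    v=np.load("case.npy"); b=back(p,pix,z); R=Ro.from_euler("z",v[2]).as_matrix(); return ((b-[v[0],v[1],0])@R*1000).round(1)
E
python3 - <<'E'
from h import *
p=cam("wrist"); s=bot.sense()
pix=lambda L:np.array([[160+(u-1.4)/3.8,140+(w-1.4)/3.8] for u,w in L])
print(incase(p,pix([(277,195),(456,195)]),s["tool_pos"][2]+.024), "expect x -70, y 20/44 ; tcp",s["tool_pos"])
plan([.5845,.0343,.024],np.radians(82.25))
E
```

```text
[[-74.4  19.2  96.6]
 [-74.3  42.5  96.6]] expect x -70, y 20/44 ; tcp [0.58264259 0.03376581 0.0725701 ]
pos [0.5826 0.0338 0.0726] w 0.0098 t 38.85
tool shift frac [ 0.2429 -0.0085  0.0038] mm [48.6 -1.7  0.8]
jaw yaw deg 82.2 tilt 0.08
turn frac [-0.0003  0.0002  0.0004]
shift frac after turn [ 0.2429 -0.0088  0.0039]
```

Run:
```python
from h import *
p=cam("wrist"); s=bot.sense(); save(p,"ov4",(220,160,300,230),9)
pix=lambda L:np.array([[160+(u-1.4)/3.8,140+(w-1.4)/3.8] for u,w in L])
print(incase(p,pix([(277,195),(456,195)]),s["tool_pos"][2]+.0228)); print(incase(p,pix([(285,165),(450,165)]),s["tool_pos"][2]+.0088))
print(incase(p,pix([(292,110),(456,110)]),.046),"pocket rim expect -72, 18/46")
```

```text
[[-73.7  19.2  95.5]
 [-73.7  42.8  95.5]]
[[-73.5  19.4  81.5]
 [-73.4  42.9  81.5]]
[[-72.3  18.3  46. ]
 [-72.3  46.4  46. ]] pocket rim expect -72, 18/46
```

View pics/ov4.png

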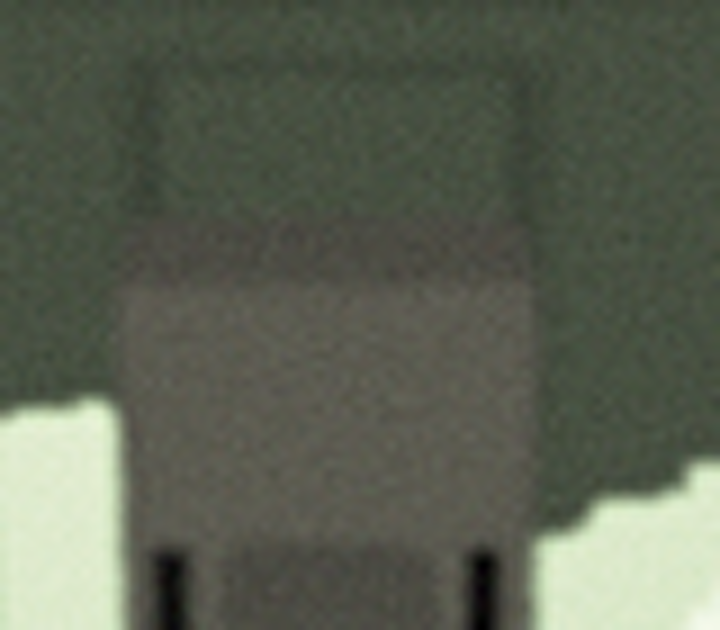

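The rim is seen at x -72.3, y 18.3–46.4, and the cassette needs +3.3 mm in case x and +1.2 mm in case y. I correct that and lower in stages.

servo_tool([
  [[0,-0.0165,0.006,0,0,0,0],[0.08,0,0,0,0,0,0],[0.06,0,0,0,0,0,0],[0,0,0,0,0,0,0],[0,0,0,0,0,0,0]],
])

```text
time_s: 39.4
tool_pos: [0.5856, 0.035, 0.0436]
orientation: [0.532, -0.465, 0.533, 0.465]
ft_force: [0.4, -0.6, -0.3]
width: 0.0102
```

Run:
```python
from h import *
p=cam("wrist"); plan([.5845,.0343,.0232],np.radians(82.25))
overlay(p,np.load("case.npy"),"ov5",(200,140,310,250),6)
```

```text
pos [0.586  0.0351 0.044 ] w 0.0095 t 39.45
tool shift frac [ 0.1042  0.0069 -0.0051] mm [20.8  1.4 -1. ]
jaw yaw deg 82.27 tilt 0.03
turn frac [ 0.0001 -0.      0.0002]
shift frac after turn [ 0.1042  0.0069 -0.0051]
```

View pics/ov5.png

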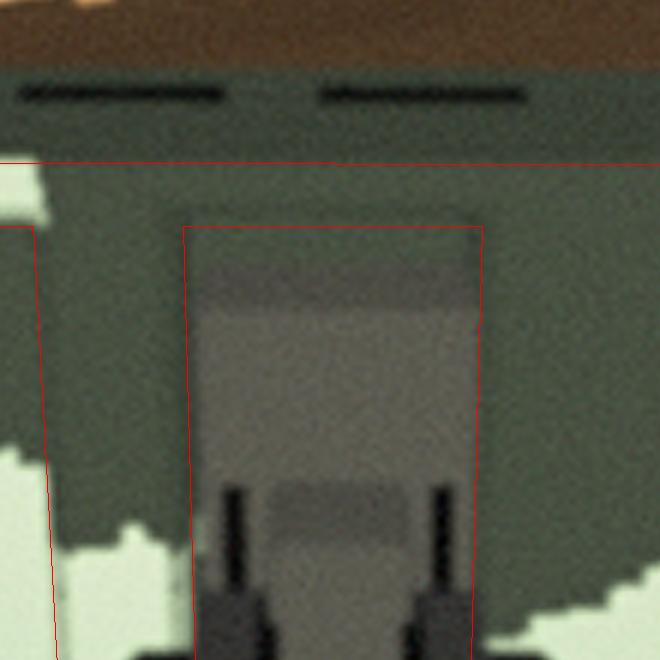

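Run:
```python
from h import *
p=cam("wrist"); s=bot.sense()
pix=lambda L:np.array([[200+(u-2.5)/6,140+(w-2.5)/6] for u,w in L])
print(incase(p,pix([(203,265),(474,265)]),s["tool_pos"][2]+.0088)); print(incase(p,pix([(200,312),(478,312)]),s["tool_pos"][2]+.0228))
```

```text
[[-69.9  20.5  53.1]
 [-70.   45.   53.1]]
[[-70.2  21.2  67.1]
 [-70.2  44.4  67.1]]
```

Seen centre is x -40.0, y 32.8 against the target -40, 32. I lower it in.

servo_tool([
  [[0.03,0,-0.003,0,0,0,0],[0.03,0,0,0,0,0,0],[0.025,0,0,0,0,0,0],[0.015,0,0,0,0,0,0],[0,0,0,0,0,0,0]],
])

```text
time_s: 40.0
tool_pos: [0.5855, 0.0345, 0.0235]
orientation: [0.532, -0.465, 0.533, 0.465]
ft_force: [0.2, 0.8, -1.4]
width: 0.0101
```

servo_tool([
  [[0,0,0,0,0,0,0],[0,0,0,0,0,0,0],[0,0,0,0,0,0,0],[0,0,0,0,0,0,0],[0,0,0,0,0,0,0]],
])

```text
time_s: 40.5
tool_pos: [0.5855, 0.0345, 0.0237]
orientation: [0.533, -0.465, 0.533, 0.465]
ft_force: [-0.6, -0.3, -1.2]
width: 0.0097
```

Run:
```python
from h import *
p=cam("wrist"); plan([.5845,.0343,.0232],np.radians(82.25))
overlay(p,np.load("case.npy"),"ov6",(200,140,310,250),6)
```

```text
pos [0.5855 0.0345 0.0237] w 0.0099 t 40.55
tool shift frac [ 0.0027  0.0049 -0.0019] mm [ 0.5  1.  -0.4]
jaw yaw deg 82.26 tilt 0.0
turn frac [0. 0. 0.]
shift frac after turn [ 0.0027  0.0049 -0.0019]
```

View pics/ov6.png

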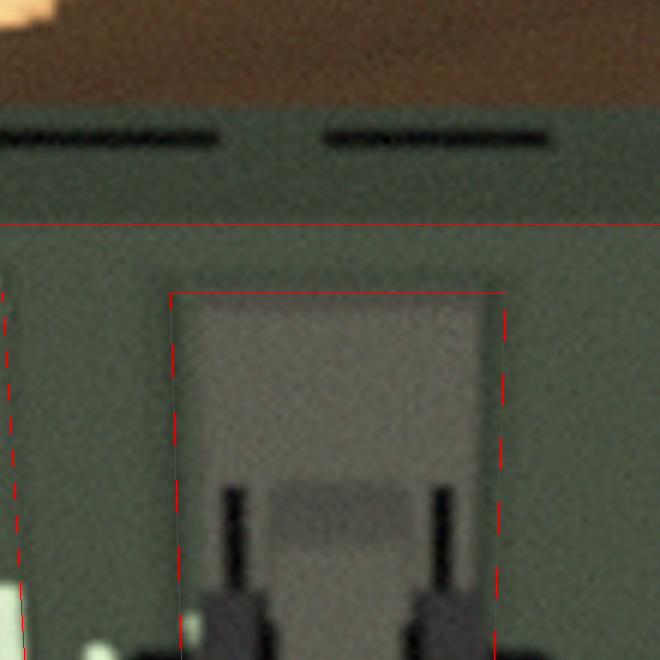

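It slid in without contact force. I release and go for the oblong.

servo_tool([
  [[0.003,0,0,0,0,0,0.3],[0,0,0,0,0,0,0.3],[0,0,0,0,0,0,0.3],[-0.1,0,0,0,0,0,0.3],[-0.2,0,0,0,0,0,0.3]],
])

```text
time_s: 41.05
tool_pos: [0.5829, 0.0339, 0.0806]
orientation: [0.53, -0.464, 0.535, 0.466]
ft_force: [-0.6, 0.7, 0.2]
width: 0.0258
```

Run:
```python
from h import *
p=cam("wrist"); plan([.477,-.412,.09],np.radians(45.7))
overlay(p,np.load("case.npy"),"ov7",(140,100,390,270),3)
```

```text
pos [0.5891 0.0349 0.0901] w 0.0256 t 41.1
tool shift frac [-0.0057  0.259  -2.289 ] mm [  -1.1   51.8 -457.8]
jaw yaw deg 82.37 tilt 0.53
turn frac [0.2037 0.0015 0.0026]
shift frac after turn [ 6.0000e-04 -1.1593e+00 -1.9907e+00]
```

View pics/ov7.png

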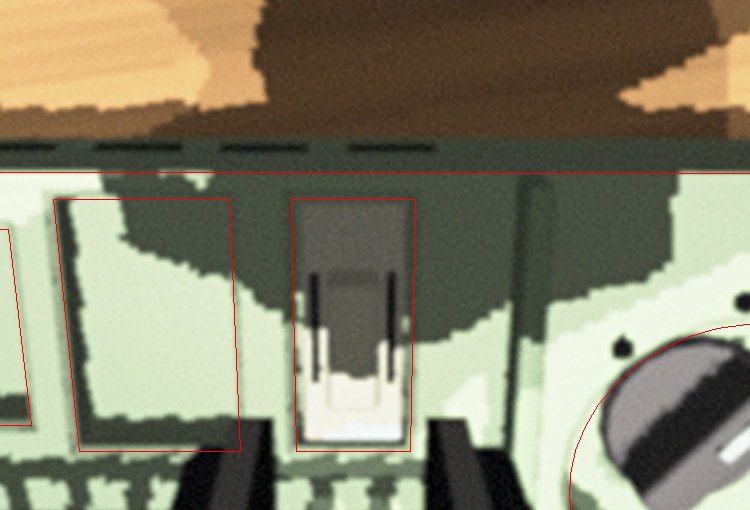

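The narrow is seated flush. Moving to the fresh oblong.

servo_tool([
  [[-0.1,0,-0.1,0,0,0,0.3],[0,0.02,-0.22,0,0,0,0.3],[0,0.024,-0.22,0,0,0,0.3],[0,0.024,-0.22,0,0,0,0.3],[0,0.024,-0.22,0,0,0,0.3]],
])

```text
time_s: 41.6
tool_pos: [0.5405, -0.1586, 0.1035]
orientation: [0.533, -0.466, 0.532, 0.465]
ft_force: [0.5, -0.9, -0.5]
width: 0.0256
```

servo_tool([
  [[0,0.024,-0.22,0,0,0,0.3],[0,0.024,-0.22,0,0,0,0.3],[0,0.024,-0.22,0,0,0,0.3],[0,0.024,-0.22,0,0,0,0.3],[0,0.024,-0.22,0,0,0,0.3]],
])

```text
time_s: 42.1
tool_pos: [0.487, -0.3737, 0.1034]
orientation: [0.533, -0.465, 0.532, 0.465]
ft_force: [0.5, -0.2, 0.3]
width: 0.0257
```

servo_tool([
  [[0,0.024,-0.206,0.0407,0,0,0.3],[0,0,0,0.0407,0,0,0.3],[0,0,0,0.0407,0,0,0.3],[0.05,0,0,0.0407,0,0,0.3],[0.05,0,0,0.0407,0,0,0.3]],
])

```text
time_s: 42.6
tool_pos: [0.4773, -0.4126, 0.0833]
orientation: [0.653, -0.273, 0.652, 0.272]
ft_force: [0.2, -0.3, -0.1]
width: 0.0256
```

servo_tool([
  [[0,0,0,0,0,0,0.3],[0,0,0,0,0,0,0.3],[0,0,0,0,0,0,0.3],[0,0,0,0,0,0,0.3],[0,0,0,0,0,0,0.3]],
])

```text
time_s: 43.1
tool_pos: [0.4774, -0.4122, 0.0836]
orientation: [0.652, -0.275, 0.652, 0.274]
ft_force: [0.1, 0.6, 0.2]
width: 0.0256
```

Run:
```python
from h import *
p=cam("wrist"); save(p,"w28",None,1.5)
for k in ("oblong","square","round"): find(p,k)
plan([.477,-.412,-.009],np.radians(45.7))
```

```text
oblong 0.88 x y mm 477.0 -412.2 axis deg 135.7 mismatch 0.022
square 0.67 x y mm 574.4 -299.5 axis deg 36.6 mismatch 0.058
round 0.81 x y mm 376.2 -336.7 axis deg 48.0 mismatch 0.033
pos [ 0.4772 -0.4121  0.0833] w 0.0254 t 43.3
tool shift frac [ 4.613e-01  1.200e-03 -2.000e-04] mm [92.3  0.2 -0. ]
jaw yaw deg 45.64 tilt 0.01
turn frac [-0.0003  0.      0.0001]
shift frac after turn [ 4.613e-01  1.100e-03 -1.000e-04]
```

View pics/w28.png

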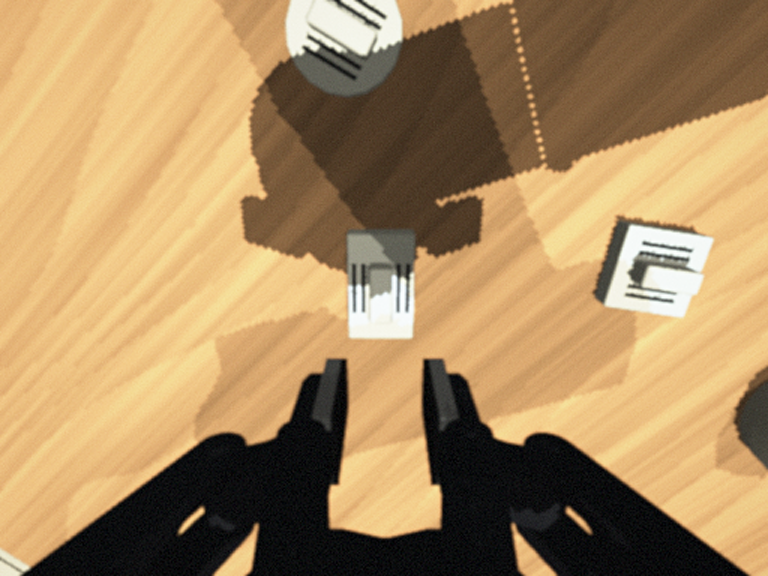

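The oblong is aligned (tab at (380,295), fit mismatch 2%). I grip it.

servo_tool([
  [[0.15,0,0,0,0,0,0.3],[0.17,0,0,0,0,0,0.3],[0.09,0,0,0,0,0,0.3],[0.04,0,0,0,0,0,0.3],[0.01,0,0,0,0,0,0.3]],
])

```text
time_s: 43.8
tool_pos: [0.4768, -0.412, -0.0097]
orientation: [0.651, -0.274, 0.652, 0.275]
ft_force: [-0.1, 0.1, 0.5]
width: 0.0257
```

servo_tool([
  [[0,0,0,0,0,0,0.3],[0,0,0,0,0,0,0],[0,0,0,0,0,0,0],[0,0,0,0,0,0,0],[0,0,0,0,0,0,0]],
])

```text
time_s: 44.3
tool_pos: [0.4781, -0.4127, -0.0073]
orientation: [0.652, -0.275, 0.651, 0.273]
ft_force: [-0.3, 0.4, 6.6]
width: 0.0101
```

servo_tool([
  [[-0.03,0,0,0,0,0,0],[-0.1,0,0,0,0,0,0],[-0.2,0,0,0,0,0,0],[-0.2,0,0,0,0,0,0],[-0.1,0,0,0,0,0,0]],
])

```text
time_s: 44.8
tool_pos: [0.4784, -0.4131, 0.1212]
orientation: [0.653, -0.276, 0.651, 0.273]
ft_force: [0.8, -0.1, 0.3]
width: 0.0097
```

Run:
```python
from h import *
p=cam("wrist"); save(p,"w29",None,1)
plan([.5802,-.0125,.12],np.radians(82.25))
```

```text
pos [ 0.4796 -0.4139  0.1238] w 0.0097 t 44.85
tool shift frac [0.0116 1.0426 1.7875] mm [  2.3 208.5 357.5]
jaw yaw deg 45.68 tilt 0.58
turn frac [-0.2032 -0.0005  0.0032]
shift frac after turn [ 0.0192 -0.2278  2.0567]
```

View pics/w29.png

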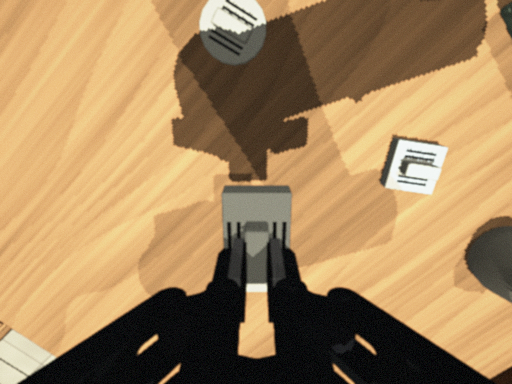

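servo_tool([
  [[0,0,0,-0.0406,0,0,0],[0,0,0,-0.0406,0,0,0],[0,0,0,-0.0406,0,0,0],[0,0,0,-0.0406,0,0,0],[0,0,0,-0.0408,0,0,0]],
])

```text
time_s: 45.35
tool_pos: [0.4765, -0.4117, 0.1163]
orientation: [0.532, -0.466, 0.532, 0.467]
ft_force: [0.3, -0.2, 0.0]
width: 0.0095
```

servo_tool([
  [[0,-0.01,0.1,0,0,0,0],[0,-0.025,0.2,0,0,0,0],[0,-0.025,0.22,0,0,0,0],[0,-0.025,0.22,0,0,0,0],[0,-0.025,0.22,0,0,0,0]],
])

```text
time_s: 45.85
tool_pos: [0.5245, -0.2232, 0.1165]
orientation: [0.533, -0.464, 0.533, 0.465]
ft_force: [0.9, 0.6, -0.3]
width: 0.0099
```

servo_tool([
  [[0,-0.025,0.22,0,0,0,0],[0,-0.025,0.22,0,0,0,0],[0,-0.025,0.22,0,0,0,0],[0,-0.025,0.22,0,0,0,0],[0,-0.025,0.13,0,0,0,0]],
])

```text
time_s: 46.35
tool_pos: [0.5771, -0.0253, 0.1167]
orientation: [0.532, -0.465, 0.532, 0.466]
ft_force: [-0.2, -0.1, -0.3]
width: 0.0098
```

servo_tool([
  [[0.1,-0.004,0.08,0,0,0,0],[0.12,0,0,0,0,0,0],[0.1,0,0,0,0,0,0],[0,0,0,0,0,0,0],[0,0,0,0,0,0,0]],
])

```text
time_s: 46.85
tool_pos: [0.58, -0.0126, 0.053]
orientation: [0.532, -0.465, 0.533, 0.465]
ft_force: [0.5, -0.9, 0.8]
width: 0.0095
```

Run:
```python
from h import *
p=cam("wrist"); plan([.5802,-.0125,.0247],np.radians(82.25))
overlay(p,np.load("case.npy"),"ov8",(200,140,310,250),6)
```

```text
pos [ 0.5807 -0.0125  0.0538] w 0.0101 t 46.9
tool shift frac [ 0.1457  0.0026 -0.0002] mm [29.1  0.5 -0. ]
jaw yaw deg 82.21 tilt 0.06
turn frac [-0.0002  0.      0.0004]
shift frac after turn [ 0.1457  0.0025 -0.0002]
```

View pics/ov8.png

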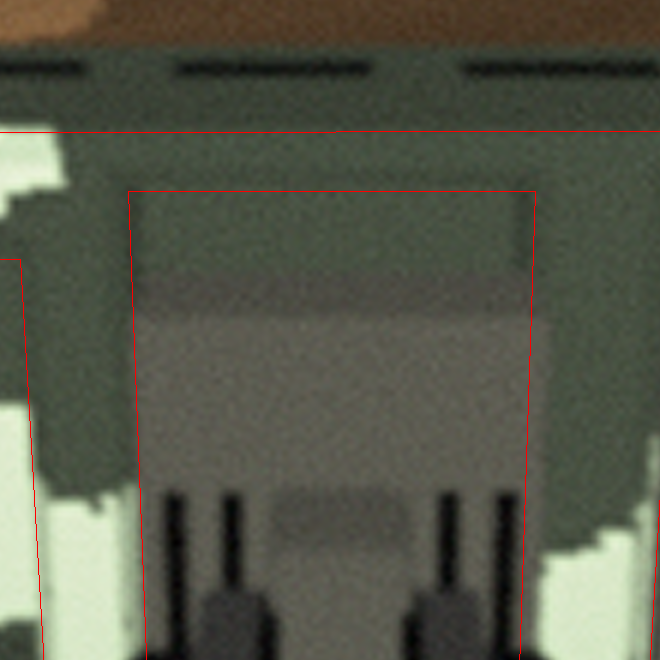

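Run:
```python
from h import *
p=cam("wrist"); s=bot.sense(); save(p,"ov9",(215,170,295,250),8)
pix=lambda L:np.array([[200+(u-2.5)/6,140+(w-2.5)/6] for u,w in L])
print(s["tool_pos"]);print(incase(p,pix([(136,270),(528,270)]),s["tool_pos"][2]+.0073)); print(incase(p,pix([(134,316),(545,316)]),s["tool_pos"][2]+.0213))
```

```text
[ 0.58099167 -0.01247458  0.05430104]
[[-67.9 -33.6  61.6]
 [-67.9   2.1  61.6]]
[[-68.3 -32.3  75.6]
 [-68.3   2.2  75.6]]
```

View pics/ov9.png

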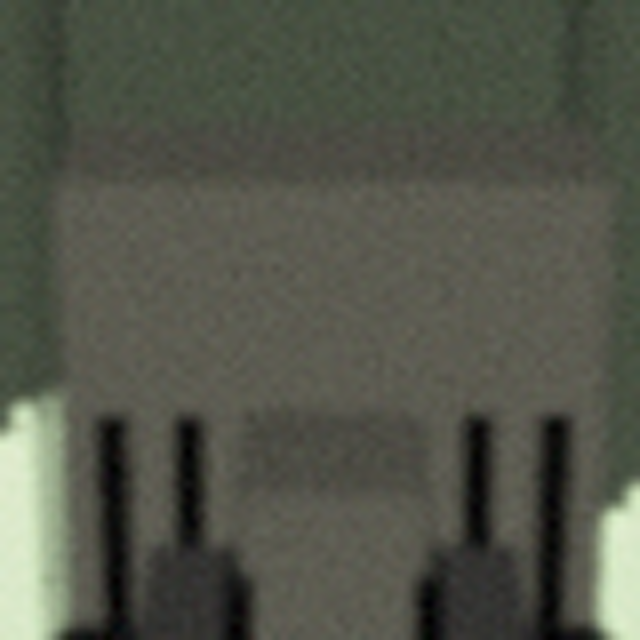

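servo_tool([
  [[0.03,0.01,-0.002,0,0,0,0],[0.02,0,0,0,0,0,0],[0,0,0,0,0,0,0],[0,0,0,0,0,0,0],[0,0,0,0,0,0,0]],
])

```text
time_s: 47.45
tool_pos: [0.5783, -0.0125, 0.0433]
orientation: [0.533, -0.465, 0.533, 0.465]
ft_force: [0.1, -1.2, -0.3]
width: 0.0101
```

Run:
```python
from h import *
p=cam("wrist"); plan([.5785,-.0125,.0247],np.radians(82.25)); overlay(p,np.load("case.npy"),"ov10",(200,140,310,250),6)
```

```text
pos [ 0.5783 -0.0125  0.0433] w 0.0099 t 47.5
tool shift frac [ 0.093  -0.0011  0.0003] mm [18.6 -0.2  0.1]
jaw yaw deg 82.2 tilt 0.02
turn frac [-0.0003  0.      0.0001]
shift frac after turn [ 0.093  -0.0011  0.0003]
```

View pics/ov10.png

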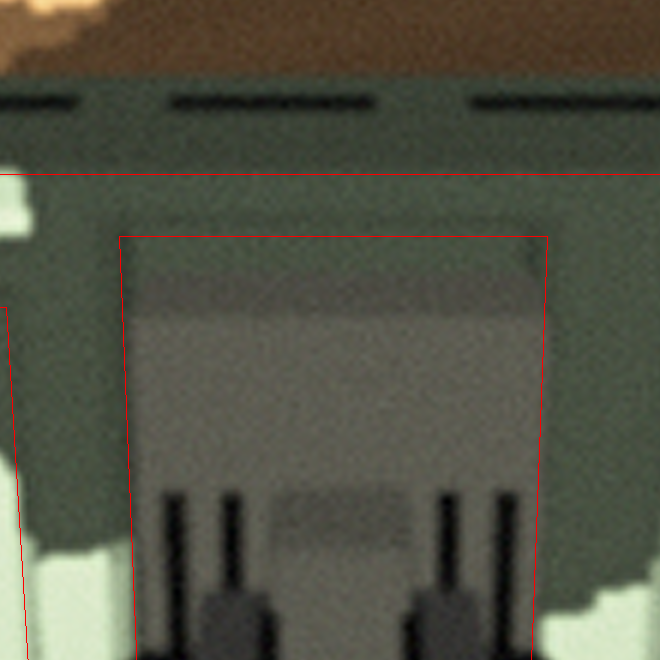

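Run:
```python
from h import *
p=cam("wrist"); s=bot.sense()
pix=lambda L:np.array([[200+(u-2.5)/6,140+(w-2.5)/6] for u,w in L])
print(incase(p,pix([(132,270),(540,270)]),s["tool_pos"][2]+.0073)); print(incase(p,pix([(134,317),(545,317)]),s["tool_pos"][2]+.0213))
```

```text
[[-70.2 -34.4  50.6]
 [-70.1   2.9  50.6]]
[[-70.4 -32.7  64.6]
 [-70.4   1.9  64.6]]
```

Centre is x -40.3, y -15.6, as wanted. I lower and release.

servo_tool([
  [[0.03,0,0,0,0,0,0],[0.03,0,0,0,0,0,0],[0.02,0,0,0,0,0,0],[0.012,0,0,0,0,0,0],[0,0,0,0,0,0,0]],
])

```text
time_s: 48.05
tool_pos: [0.5776, -0.0126, 0.0247]
orientation: [0.532, -0.465, 0.533, 0.465]
ft_force: [-2.1, 0.7, 2.7]
width: 0.0098
```

servo_tool([
  [[0,0,0,0,0,0,0],[0,0,0,0,0,0,0.3],[0,0,0,0,0,0,0.3],[0,0,0,0,0,0,0.3],[0,0,0,0,0,0,0.3]],
])

```text
time_s: 48.55
tool_pos: [0.5782, -0.0125, 0.0246]
orientation: [0.533, -0.465, 0.533, 0.465]
ft_force: [-0.4, -0.2, -0.4]
width: 0.0252
```

servo_tool([
  [[-0.1,0,0,0,0,0,0.3],[-0.2,0,0,0,0,0,0.3],[-0.1,0,0,0,0,0,0.3],[0,0,0,0,0,0,0.3],[0,0,0,0,0,0,0.3]],
])

```text
time_s: 49.05
tool_pos: [0.5779, -0.0124, 0.1047]
orientation: [0.533, -0.465, 0.533, 0.465]
ft_force: [-1.0, -0.5, -0.4]
width: 0.0257
```

Run:
```python
from h import *
p=cam("wrist"); plan([.5735,-.300,.11],np.radians(126.6)); overlay(p,np.load("case.npy"),"ov11",(140,100,390,270),3)
print(bot.sense()["qpos"].round(2))
p=cam("top"); save(p,"t30",(320,180,420,310),5)
```

```text
pos [ 0.5772 -0.0126  0.1038] w 0.0255 t 49.1
tool shift frac [-0.0312 -0.1771 -1.4262] mm [  -6.2  -35.4 -285.2]
jaw yaw deg 82.17 tilt 0.1
turn frac [-2.468e-01  2.000e-04 -5.000e-04]
shift frac after turn [-0.031   0.8718 -1.1426]
[ 0.26  0.4  -0.25 -0.   -0.93 -1.97]
```

View pics/ov11.png

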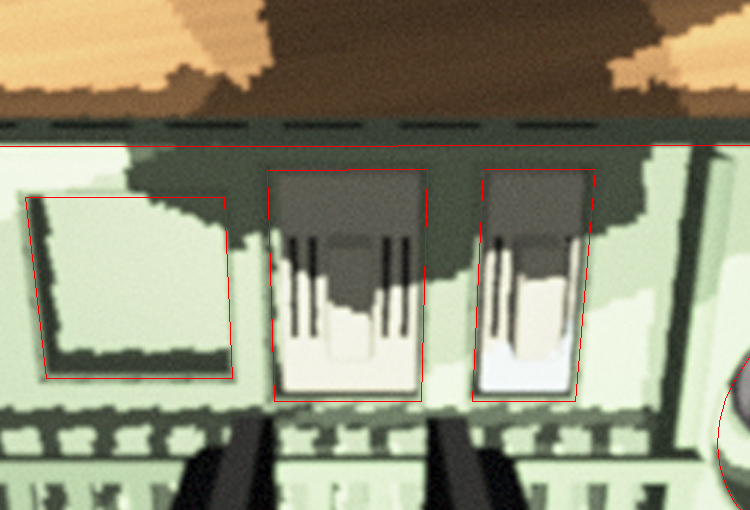

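View pics/t30.png

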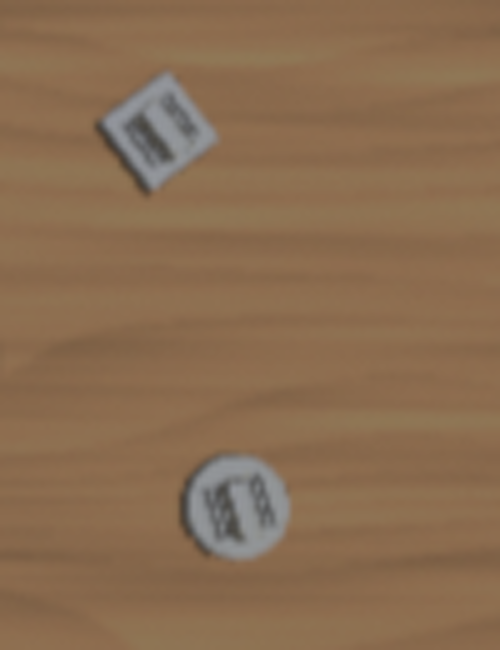

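The oblong is seated. Next is the fresh square; its tab axis is about 36.6°.

servo_tool([
  [[-0.03,-0.012,-0.1,0,0,0,0.3],[0,-0.025,-0.2,0,0,0,0.3],[0,-0.025,-0.2,0,0,0,0.3],[0,-0.025,-0.2,0,0,0,0.3],[0,-0.025,-0.2,0,0,0,0.3]],
])

```text
time_s: 49.65
tool_pos: [0.5749, -0.1952, 0.1091]
orientation: [0.532, -0.464, 0.533, 0.466]
ft_force: [0.7, -0.3, -1.1]
width: 0.0256
```

servo_tool([
  [[0,-0.025,-0.2,0,0,0,0.3],[0,-0.025,-0.2,0,0,0,0.3],[0,-0.015,-0.126,-0.041,0,0,0.3],[0,0,0,-0.041,0,0,0.3],[0,0,0,-0.041,0,0,0.3]],
])

```text
time_s: 50.15
tool_pos: [0.5732, -0.3009, 0.1084]
orientation: [0.432, -0.558, 0.433, 0.56]
ft_force: [-0.6, 0.7, 0.6]
width: 0.0257
```

servo_tool([
  [[0,0,0,-0.041,0,0,0.3],[0,0,0,-0.041,0,0,0.3],[0.05,0,0,-0.041,0,0,0.3],[0.05,0,0,0,0,0,0.3],[0,0,0,0,0,0,0.3]],
])

```text
time_s: 50.65
tool_pos: [0.5726, -0.2992, 0.0875]
orientation: [0.319, -0.629, 0.32, 0.633]
ft_force: [-0.4, -0.4, 0.3]
width: 0.0257
```

servo_tool([
  [[0,0,0,0,0,0,0.3],[0,0,0,0,0,0,0.3],[0,0,0,0,0,0,0.3],[0,0,0,0,0,0,0.3],[0,0,0,0,0,0,0.3]],
])

```text
time_s: 51.15
tool_pos: [0.5746, -0.2999, 0.0911]
orientation: [-0.319, 0.632, -0.318, -0.631]
ft_force: [0.2, -0.2, -0.3]
width: 0.0256
```

Run:
```python
from h import *
p=cam("wrist"); save(p,"w31",None,1.5)
for k in ("square","round"): find(p,k)
plan([.5735,-.300,-.008],np.radians(126.6))
```

```text
square 0.84 x y mm 574.4 -299.3 axis deg 37.4 mismatch 0.041
pos [ 0.5745 -0.2999  0.0909] w 0.0259 t 51.3
tool shift frac [0.4944 0.0043 0.0027] mm [98.9  0.9  0.5]
jaw yaw deg 126.48 tilt 0.02
turn frac [-0.0007 -0.0001  0.0001]
shift frac after turn [0.4944 0.0042 0.0026]
```

View pics/w31.png

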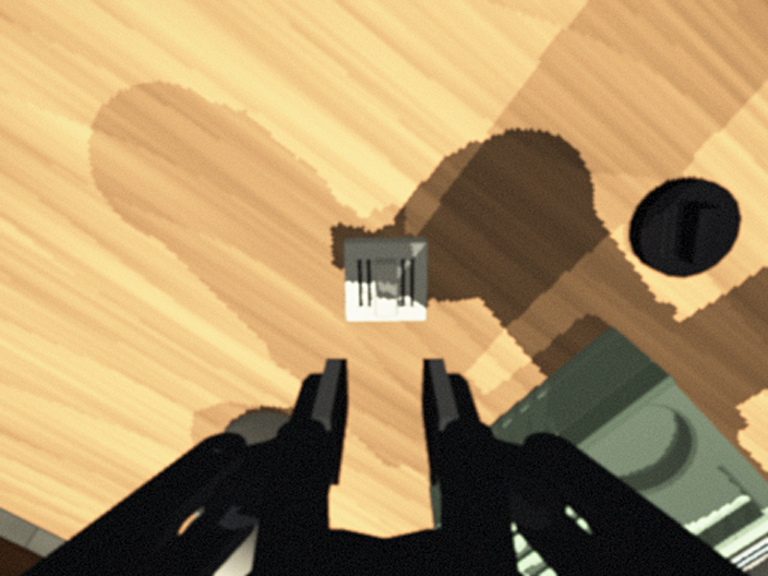

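servo_tool([
  [[0.15,0,0.002,0,0,0,0.3],[0.19,0,0,0,0,0,0.3],[0.1,0,0,0,0,0,0.3],[0.04,0,0,0,0,0,0.3],[0.01,0,0,0,0,0,0.3]],
])

```text
time_s: 51.8
tool_pos: [0.5739, -0.2996, -0.008]
orientation: [0.318, -0.631, 0.319, 0.632]
ft_force: [0.5, 0.3, -0.4]
width: 0.0256
```

servo_tool([
  [[0,0,0,0,0,0,0.3],[0,0,0,0,0,0,0],[0,0,0,0,0,0,0],[0,0,0,0,0,0,0],[0,0,0,0,0,0,0]],
])

```text
time_s: 52.3
tool_pos: [0.5754, -0.3, -0.0055]
orientation: [-0.318, 0.633, -0.318, -0.63]
ft_force: [0.0, 0.8, 6.5]
width: 0.0097
```

servo_tool([
  [[-0.03,0,0,0,0,0,0],[-0.1,0,0,0,0,0,0],[-0.2,0,0,0,0,0,0],[-0.2,0,0,0,0,0,0],[-0.1,0,0,0,0,0,0]],
])

```text
time_s: 52.8
tool_pos: [0.5756, -0.3002, 0.1228]
orientation: [-0.318, 0.633, -0.318, -0.63]
ft_force: [-0.3, -0.8, -0.3]
width: 0.0099
```

Run:
```python
from h import *
p=cam("wrist"); save(p,"w32",None,1)
plan([.572,-.068,.12],np.radians(82.25))
```

```text
pos [ 0.5769 -0.3008  0.1255] w 0.0097 t 52.85
tool shift frac [ 0.023  -0.6729  0.9502] mm [   4.6 -134.6  190. ]
jaw yaw deg 126.53 tilt 0.58
turn frac [ 0.246  -0.002   0.0026]
shift frac after turn [0.0277 0.1814 1.15  ]
```

View pics/w32.png

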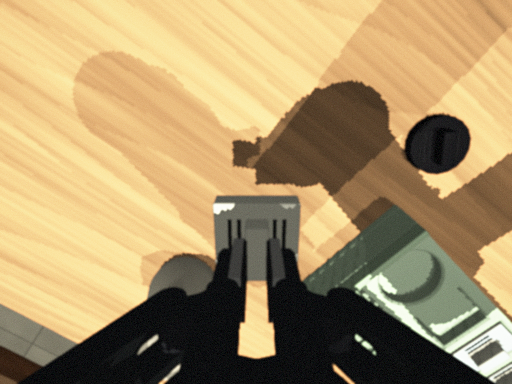

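servo_tool([
  [[0,0,0,0.041,0,0,0],[0,0,0,0.041,0,0,0],[0,0,0,0.041,0,0,0],[0,0,0,0.041,0,0,0],[0,0,0,0.041,0,0,0]],
])

```text
time_s: 53.35
tool_pos: [0.5735, -0.2993, 0.1179]
orientation: [0.503, -0.496, 0.503, 0.497]
ft_force: [0.2, -0.5, -0.7]
width: 0.0096
```

servo_tool([
  [[0,0,0,0.041,0,0,0],[0,0.015,0.1,0,0,0,0],[0,0.03,0.2,0,0,0,0],[0,0.03,0.2,0,0,0,0],[0,0.03,0.2,0,0,0,0]],
])

```text
time_s: 53.85
tool_pos: [0.5715, -0.1568, 0.1179]
orientation: [0.533, -0.464, 0.533, 0.465]
ft_force: [0.3, 0.5, -0.5]
width: 0.0094
```

servo_tool([
  [[0,0.03,0.2,0,0,0,0],[0,0.03,0.2,0,0,0,0],[0.1,0.005,0.046,0,0,0,0],[0.15,0,0,0,0,0,0],[0.08,0,0,0,0,0,0]],
])

```text
time_s: 54.35
tool_pos: [0.5696, -0.0671, 0.0502]
orientation: [0.532, -0.464, 0.534, 0.466]
ft_force: [-0.8, -0.5, -1.1]
width: 0.0094
```

servo_tool([
  [[0,0,0,0,0,0,0],[0,0,0,0,0,0,0],[0,0,0,0,0,0,0],[0,0,0,0,0,0,0],[0,0,0,0,0,0,0]],
])

```text
time_s: 54.85
tool_pos: [0.5721, -0.068, 0.0537]
orientation: [0.533, -0.465, 0.532, 0.464]
ft_force: [-0.5, 0.4, -0.4]
width: 0.0094
```

Run:
```python
from h import *
p=cam("wrist"); plan([.572,-.068,.0265],np.radians(82.25))
overlay(p,np.load("case.npy"),"ov12",(200,140,310,250),6)
```

```text
pos [ 0.572  -0.068   0.0535] w 0.0095 t 54.9
tool shift frac [ 0.1348  0.0002 -0.0002] mm [27.  0. -0.]
jaw yaw deg 82.19 tilt 0.08
turn frac [-0.0004  0.0001  0.0004]
shift frac after turn [ 1.348e-01  0.000e+00 -1.000e-04]
```

View pics/ov12.png

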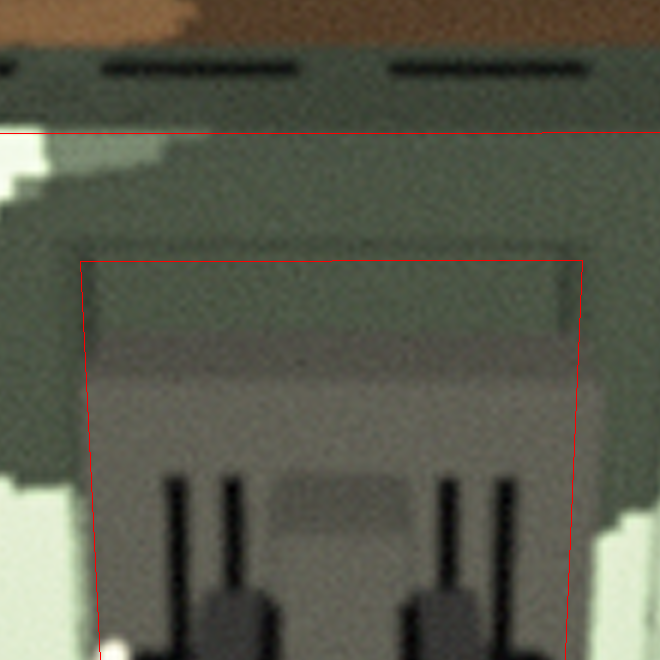

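Run:
```python
from h import *
p=cam("wrist"); s=bot.sense(); save(p,"ov13",(208,180,304,250),8)
pix=lambda L:np.array([[200+(u-2.5)/6,140+(w-2.5)/6] for u,w in L])
z=s["tool_pos"][2]; print(s["tool_pos"])
print(incase(p,pix([(90,332),(588,332)]),z+.0055)); print(incase(p,pix([(84,380),(602,380)]),z+.0195),"want x -63.3 y -95/-49")
```

```text
[ 0.57187465 -0.06796322  0.05327438]
[[-62.2 -94.6  58.8]
 [-62.2 -47.9  58.8]]
[[-62.8 -93.3  72.8]
 [-62.7 -48.5  72.8]] want x -63.3 y -95/-49
```

View pics/ov13.png

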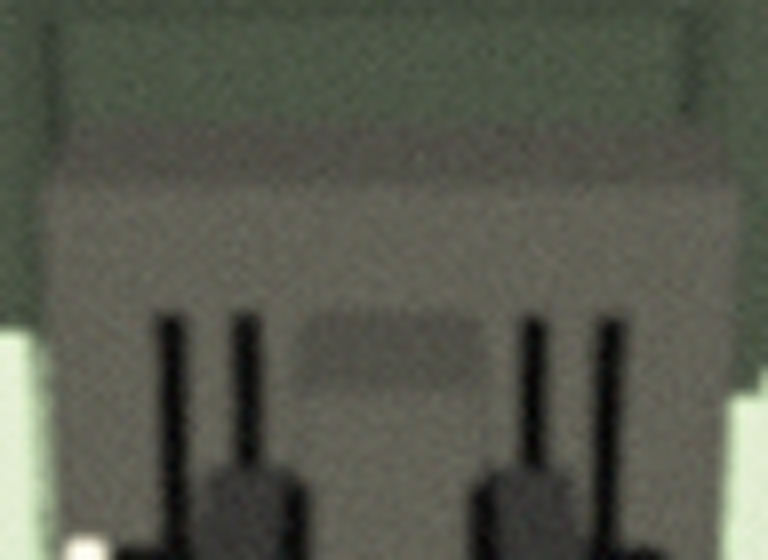

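servo_tool([
  [[0,0.004,-0.004,0,0,0,0],[0.04,0,0,0,0,0,0],[0.04,0,0,0,0,0,0],[0.03,0,0,0,0,0,0],[0.015,0,0,0,0,0,0]],
])

```text
time_s: 55.45
tool_pos: [0.5699, -0.0687, 0.0264]
orientation: [0.532, -0.464, 0.534, 0.465]
ft_force: [-7.3, 4.3, 19.3]
width: 0.0102
```

servo_tool([
  [[0.01,0,0,0,0,0,0],[0,0,0,0,0,0,0],[0,0,0,0,0,0,0],[0,0,0,0,0,0,0],[0,0,0,0,0,0,0]],
])

```text
time_s: 55.95
tool_pos: [0.5699, -0.0686, 0.0265]
orientation: [0.532, -0.465, 0.533, 0.465]
ft_force: [-4.3, 1.1, 6.5]
width: 0.0099
```

Run:
```python
from h import *
p=cam("wrist"); plan([.572,-.068,.0265],np.radians(82.25))
overlay(p,np.load("case.npy"),"ov14",(200,140,310,250),6)
```

```text
pos [ 0.5699 -0.0686  0.0265] w 0.0101 t 56.0
tool shift frac [-0.0001 -0.01    0.0045] mm [-0.  -2.   0.9]
jaw yaw deg 82.22 tilt 0.1
turn frac [-0.0002 -0.0002 -0.0005]
shift frac after turn [-0.     -0.01    0.0045]
```

View pics/ov14.png

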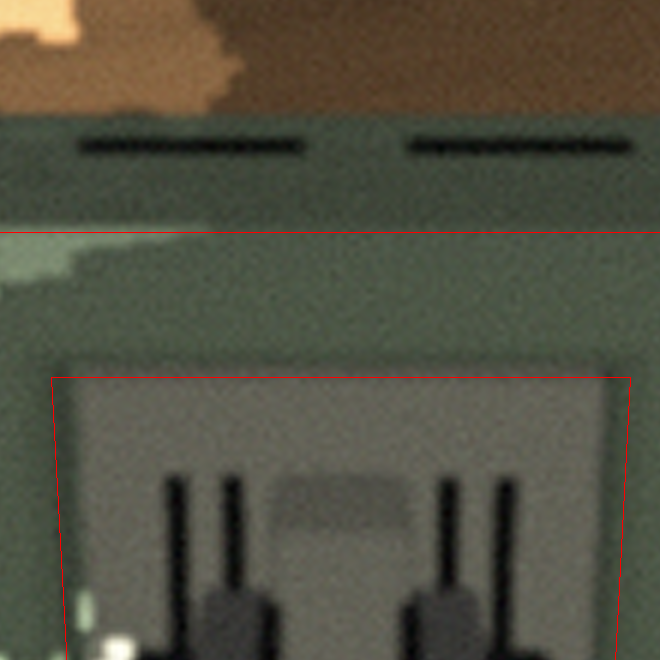

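It's in the pocket, touching the floor (6.5 N) and close to the front wall. I ease back about 1 mm and release.

servo_tool([
  [[0,-0.006,0.002,0,0,0,0],[0,0,0,0,0,0,0.3],[0,0,0,0,0,0,0.3],[0,0,0,0,0,0,0.3],[0,0,0,0,0,0,0.3]],
])

```text
time_s: 56.5
tool_pos: [0.572, -0.0683, 0.0255]
orientation: [0.533, -0.465, 0.533, 0.465]
ft_force: [-0.2, 0.3, -0.3]
width: 0.0258
```

servo_tool([
  [[-0.1,0,0,0,0,0,0.3],[-0.2,0,0,0,0,0,0.3],[-0.15,0,0,0,0,0,0.3],[0,0,0,0,0,0,0.3],[0,0,0,0,0,0,0.3]],
])

```text
time_s: 57.0
tool_pos: [0.5721, -0.0682, 0.1162]
orientation: [0.533, -0.465, 0.532, 0.465]
ft_force: [-0.7, -1.0, -0.3]
width: 0.0257
```

Run:
```python
from h import *
p=cam("wrist"); plan([.3765,-.337,.12],np.radians(107)); overlay(p,np.load("case.npy"),"ov15",(140,100,390,270),3)
```

```text
pos [ 0.5713 -0.0683  0.1151] w 0.026 t 57.05
tool shift frac [-0.0241  0.7822 -1.4636] mm [  -4.8  156.4 -292.7]
jaw yaw deg 82.18 tilt 0.07
turn frac [-1.379e-01  1.000e-04 -4.000e-04]
shift frac after turn [-0.0247  1.3243 -1.0001]
```

View pics/ov15.png

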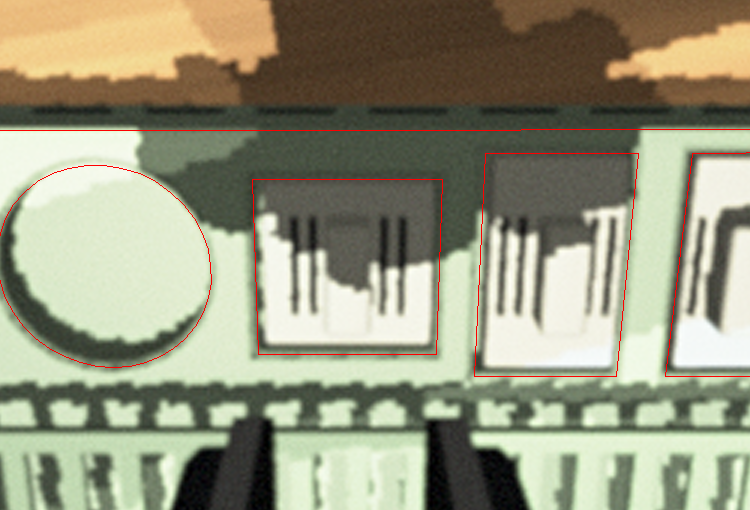

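The square is flush. Last is the fresh round.

servo_tool([
  [[-0.02,0.05,-0.09,0,0,0,0.3],[0,0.105,-0.195,0,0,0,0.3],[0,0.105,-0.195,0,0,0,0.3],[0,0.105,-0.195,0,0,0,0.3],[0,0.105,-0.195,0,0,0,0.3]],
])

```text
time_s: 57.55
tool_pos: [0.4524, -0.2294, 0.1186]
orientation: [0.532, -0.464, 0.533, 0.466]
ft_force: [-0.2, -0.5, -0.4]
width: 0.0257
```

servo_tool([
  [[0,0.105,-0.195,0,0,0,0.3],[0,0.105,-0.195,0,0,0,0.3],[0,0.102,-0.204,-0.035,0,0,0.3],[0.05,0,0,-0.035,0,0,0.3],[0.08,0,0,-0.035,0,0,0.3]],
])

```text
time_s: 58.05
tool_pos: [0.3752, -0.3388, 0.0932]
orientation: [0.449, -0.546, 0.449, 0.546]
ft_force: [0.1, 0.8, 0.1]
width: 0.0258
```

servo_tool([
  [[0,0,0,-0.035,0,0,0.3],[0,0,0,0,0,0,0.3],[0,0,0,0,0,0,0.3],[0,0,0,0,0,0,0.3],[0,0,0,0,0,0,0.3]],
])

```text
time_s: 58.55
tool_pos: [0.3773, -0.3372, 0.0939]
orientation: [-0.419, 0.57, -0.419, -0.57]
ft_force: [0.6, 1.2, -0.3]
width: 0.0257
```

Run:
```python
from h import *
p=cam("wrist"); save(p,"w33",None,1.5)
find(p,"round")
plan([.3765,-.337,-.007],np.radians(107.4))
```

```text
round 0.88 x y mm 376.2 -337.3 axis deg 44.5 mismatch 0.036
pos [ 0.3774 -0.3371  0.0939] w 0.0255 t 58.65
tool shift frac [0.5045 0.0042 0.0021] mm [100.9   0.8   0.4]
jaw yaw deg 107.38 tilt 0.02
turn frac [-0.0001 -0.0001  0.0001]
shift frac after turn [0.5045 0.0041 0.002 ]
```

View pics/w33.png

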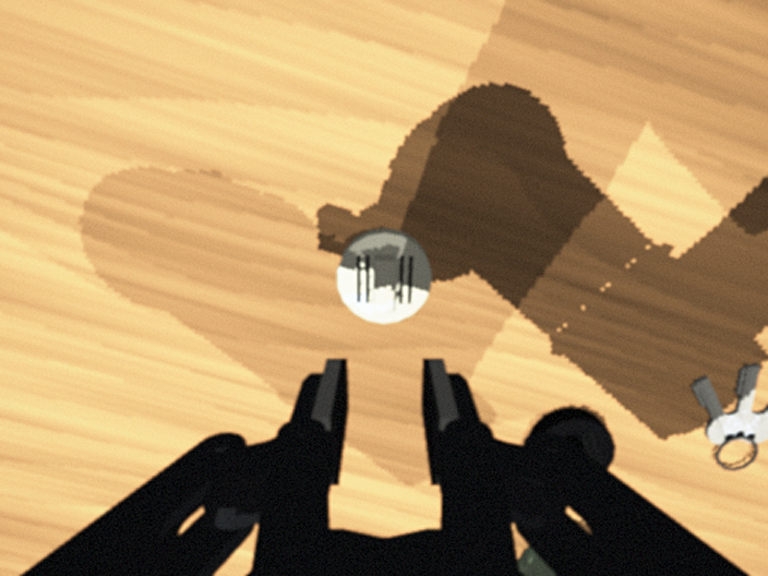

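The round is aligned. I grip it.

servo_tool([
  [[0.15,0.004,0.001,0,0,0,0.3],[0.2,0,0,0,0,0,0.3],[0.1,0,0,0,0,0,0.3],[0.04,0,0,0,0,0,0.3],[0.015,0,0,0,0,0,0.3]],
])

```text
time_s: 59.15
tool_pos: [0.3765, -0.3372, -0.0077]
orientation: [0.418, -0.57, 0.419, 0.57]
ft_force: [-0.2, -0.2, 0.3]
width: 0.0256
```

servo_tool([
  [[0,0,0,0,0,0,0.3],[0,0,0,0,0,0,0],[0,0,0,0,0,0,0],[0,0,0,0,0,0,0],[0,0,0,0,0,0,0]],
])

```text
time_s: 59.65
tool_pos: [0.3775, -0.3378, -0.0059]
orientation: [-0.419, 0.571, -0.418, -0.569]
ft_force: [-0.5, 0.6, 6.8]
width: 0.0096
```

servo_tool([
  [[-0.03,0,0,0,0,0,0],[-0.1,0,0,0,0,0,0],[-0.2,0,0,0,0,0,0],[-0.2,0,0,0,0,0,0],[-0.1,0,0,0,0,0,0]],
])

```text
time_s: 60.15
tool_pos: [0.3778, -0.3381, 0.1225]
orientation: [-0.419, 0.572, -0.418, -0.568]
ft_force: [0.2, -1.4, -0.7]
width: 0.0097
```

Run:
```python
from h import *
p=cam("wrist"); save(p,"w34",None,1)
plan([.5635,-.1335,.12],np.radians(82.25))
```

```text
pos [ 0.379  -0.3389  0.1248] w 0.0095 t 60.2
tool shift frac [ 0.0265 -1.1878  0.703 ] mm [   5.3 -237.6  140.6]
jaw yaw deg 107.46 tilt 0.58
turn frac [ 0.14   -0.0019  0.0026]
shift frac after turn [ 0.0239 -0.7755  1.1419]
```

View pics/w34.png

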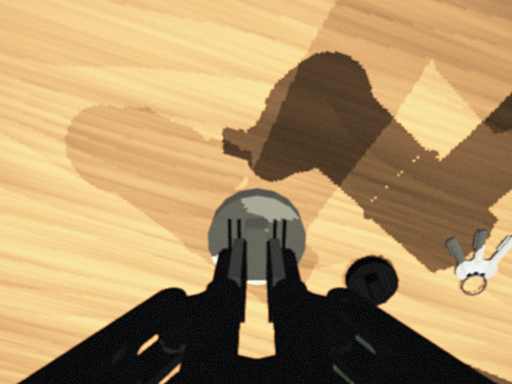

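servo_tool([
  [[0,0,0,0.035,0,0,0],[0,0,0,0.035,0,0,0],[0,0,0,0.035,0,0,0],[0,0,0,0.035,0,0,0],[0,-0.06,0.085,0,0,0,0]],
])

```text
time_s: 60.7
tool_pos: [0.3892, -0.3222, 0.1182]
orientation: [0.534, -0.463, 0.534, 0.464]
ft_force: [0.9, 0.8, -1.3]
width: 0.0094
```

servo_tool([
  [[0,-0.12,0.17,0,0,0,0],[0,-0.12,0.17,0,0,0,0],[0,-0.12,0.17,0,0,0,0],[0,-0.12,0.17,0,0,0,0],[0,-0.12,0.17,0,0,0,0]],
])

```text
time_s: 61.2
tool_pos: [0.533, -0.1684, 0.1184]
orientation: [0.533, -0.465, 0.533, 0.465]
ft_force: [-0.1, -0.7, -1.2]
width: 0.0098
```

servo_tool([
  [[0,-0.12,0.17,0,0,0,0],[0.1,-0.01,0.03,0,0,0,0],[0.15,0,0,0,0,0,0],[0.08,0,0,0,0,0,0],[0,0,0,0,0,0,0]],
])

```text
time_s: 61.7
tool_pos: [0.5611, -0.1335, 0.0496]
orientation: [0.531, -0.463, 0.535, 0.467]
ft_force: [0.4, -0.0, -0.5]
width: 0.0099
```

servo_tool([
  [[0,0,0,0,0,0,0],[0,0,0,0,0,0,0],[0,0,0,0,0,0,0],[0,0,0,0,0,0,0],[0,0,0,0,0,0,0]],
])

```text
time_s: 62.2
tool_pos: [0.564, -0.1339, 0.0533]
orientation: [0.533, -0.465, 0.533, 0.465]
ft_force: [-0.1, -0.4, -0.2]
width: 0.0094
```

Run:
```python
from h import *
p=cam("wrist"); plan([.5635,-.1335,.0261],np.radians(82.25))
overlay(p,np.load("case.npy"),"ov16",(200,140,310,250),6)
```

```text
pos [ 0.564  -0.1339  0.0532] w 0.0099 t 62.25
tool shift frac [0.1354 0.0026 0.0015] mm [27.1  0.5  0.3]
jaw yaw deg 82.19 tilt 0.05
turn frac [-0.0003  0.0001  0.0003]
shift frac after turn [0.1354 0.0025 0.0015]
```

View pics/ov16.png

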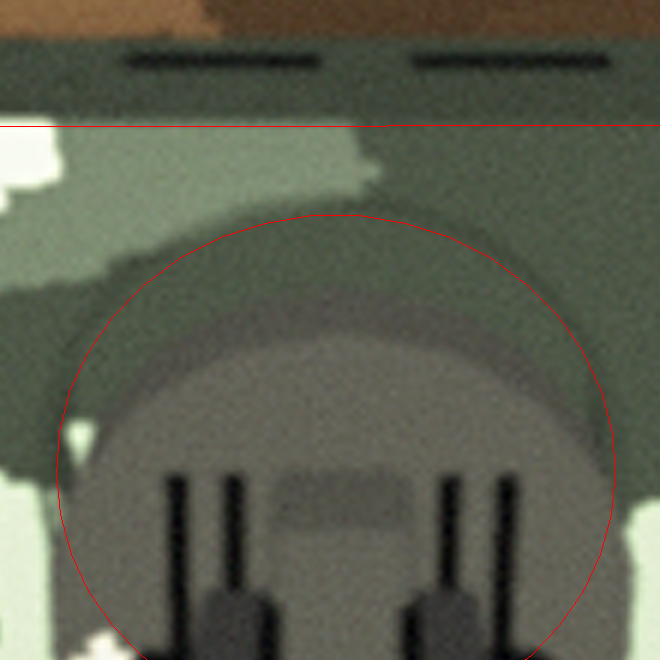

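Run:
```python
from h import *
p=cam("wrist"); s=bot.sense()
pix=lambda L:np.array([[200+(u-2.5)/6,140+(w-2.5)/6] for u,w in L])
z=s["tool_pos"][2]; print(s["tool_pos"])
print(incase(p,pix([(343,288)]),z+.0059)); print(incase(p,pix([(343,335),(50,590),(632,590)]),z+.0199),"want x -67.2 y -165/-111")
```

```text
[ 0.56389511 -0.13384441  0.05302053]
[[ -65.7 -137.2   58.9]]
[[ -66.1 -137.3   72.9]
 [ -41.8 -163.6   72.9]
 [ -41.8 -111.3   72.9]] want x -67.2 y -165/-111
```

servo_tool([
  [[0,0.004,-0.002,0,0,0,0],[0.04,0,0,0,0,0,0],[0.04,0,0,0,0,0,0],[0.03,0,0,0,0,0,0],[0.015,0,0,0,0,0,0]],
])

```text
time_s: 62.8
tool_pos: [0.5622, -0.1341, 0.0264]
orientation: [0.532, -0.464, 0.533, 0.465]
ft_force: [-0.0, 0.5, -1.2]
width: 0.0093
```

servo_tool([
  [[0.006,0,0,0,0,0,0],[0,0,0,0,0,0,0],[0,0,0,0,0,0,0],[0,0,0,0,0,0,0],[0,0,0,0,0,0,0]],
])

```text
time_s: 63.3
tool_pos: [0.5632, -0.1341, 0.0266]
orientation: [0.533, -0.465, 0.533, 0.465]
ft_force: [0.4, -0.4, -0.5]
width: 0.0095
```

Run:
```python
from h import *
p=cam("wrist"); plan([.5635,-.1335,.0261],np.radians(82.25))
overlay(p,np.load("case.npy"),"ov17",(200,140,310,250),6)
```

```text
pos [ 0.5631 -0.1341  0.0266] w 0.0095 t 63.35
tool shift frac [ 0.0025 -0.0017  0.0032] mm [ 0.5 -0.3  0.6]
jaw yaw deg 82.2 tilt 0.02
turn frac [-0.0003  0.      0.0001]
shift frac after turn [ 0.0025 -0.0017  0.0032]
```

View pics/ov17.png

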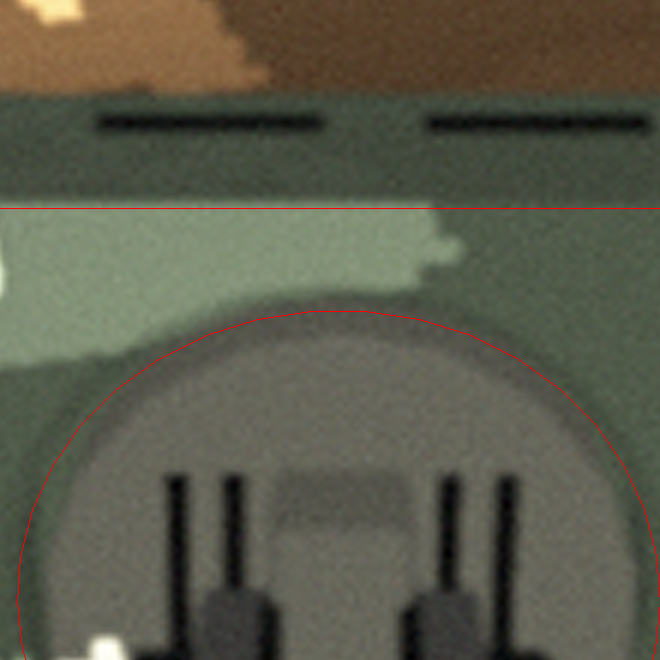

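No contact force and the same look as the seated narrow. I release and check.

servo_tool([
  [[0.003,0,0,0,0,0,0],[0,0,0,0,0,0,0.3],[0,0,0,0,0,0,0.3],[0,0,0,0,0,0,0.3],[0,0,0,0,0,0,0.3]],
])

```text
time_s: 63.85
tool_pos: [0.563, -0.1341, 0.0259]
orientation: [0.533, -0.465, 0.533, 0.465]
ft_force: [-0.6, 0.3, -0.5]
width: 0.0258
```

servo_tool([
  [[-0.1,0,0,0,0,0,0.3],[-0.2,0,0,0,0,0,0.3],[-0.2,0,0,0,0,0,0.3],[-0.2,0,0.1,0,0,0,0.3],[0,0,0.2,0,0,0,0.3]],
])

```text
time_s: 64.35
tool_pos: [0.5749, -0.0758, 0.1728]
orientation: [0.537, -0.467, 0.53, 0.461]
ft_force: [1.0, 1.1, -0.2]
width: 0.0255
```

servo_tool([
  [[0,0,0.1,0,0,0,0.38],[0,0,0,0,0,0,0.38],[0,0,0,0,0,0,0.38],[0,0,0,0,0,0,0.38],[0,0,0,0,0,0,0.38]],
])

```text
time_s: 64.85
tool_pos: [0.5736, -0.0557, 0.1656]
orientation: [0.533, -0.464, 0.533, 0.465]
ft_force: [0.4, 0.6, -0.2]
width: 0.0322
```

Run:
```python
from h import *
p=cam("wrist"); plan([.6368,.124,.11],np.radians(40.7)); overlay(p,np.load("case.npy"),"ov18",(120,100,390,290),2.9)
p=cam("scene"); save(p,"s18",(200,120,330,280),4.5)
print(bot.sense()["qpos"].round(2))
```

```text
pos [ 0.5736 -0.0557  0.1657] w 0.0325 t 64.9
tool shift frac [ 0.2779 -0.1902  0.9333] mm [ 55.6 -38.  186.7]
jaw yaw deg 82.13 tilt 0.04
turn frac [ 2.302e-01 -1.000e-04 -1.000e-04]
shift frac after turn [0.2783 0.475  0.8255]
[ 0.18  0.33 -0.17  0.   -1.07 -1.89]
```

View pics/ov18.png

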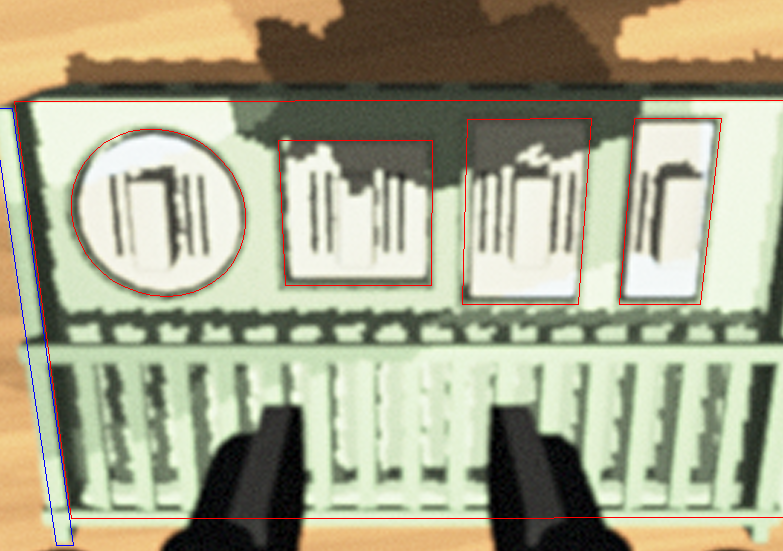

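View pics/s18.png

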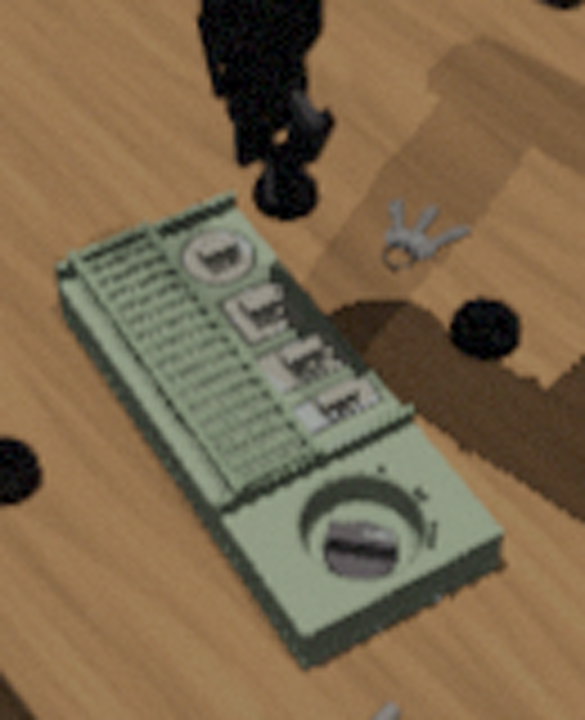

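All four fresh cassettes sit flush in their outlines. Now back to the dial.

servo_tool([
  [[0,-0.038,0.187,0,0,0,0.38],[0,-0.038,0.187,0,0,0,0.38],[0,-0.038,0.187,0,0,0,0.38],[0,-0.038,0.187,0,0,0,0.38],[0,-0.038,0.185,0,0,0,0.38]],
])

```text
time_s: 65.45
tool_pos: [0.6372, 0.1258, 0.1658]
orientation: [0.533, -0.465, 0.533, 0.465]
ft_force: [0.6, 0.2, 0.2]
width: 0.0321
```

servo_tool([
  [[0,0,0,0.0384,0,0,0.38],[0,0,0,0.0384,0,0,0.38],[0,0,0,0.0384,0,0,0.38],[0,0,0,0.0384,0,0,0.38],[0,0,0,0.0384,0,0,0.38]],
])

```text
time_s: 65.95
tool_pos: [0.6368, 0.1244, 0.1657]
orientation: [0.647, -0.284, 0.648, 0.284]
ft_force: [-0.7, 0.3, 1.1]
width: 0.0322
```

servo_tool([
  [[0.1,0,0,0.0384,0,0,0.38],[0.1,0,0,0,0,0,0.38],[0,0,0,0,0,0,0.38],[0,0,0,0,0,0,0.38],[0,0,0,0,0,0,0.38]],
])

```text
time_s: 66.45
tool_pos: [0.6377, 0.1249, 0.1272]
orientation: [0.664, -0.246, 0.662, 0.246]
ft_force: [-0.7, -0.4, 0.8]
width: 0.0324
```

Run:
```python
from h import *
p=cam("wrist"); plan([.6368,.124,.002],np.radians(40.7)); overlay(p,np.load("case.npy"),"ov19",(140,80,390,270),3)
print(bot.sense()["qpos"].round(2))
```

```text
pos [0.6377 0.125  0.1273] w 0.0326 t 66.5
tool shift frac [ 6.267e-01 -3.000e-04 -7.900e-03] mm [ 1.253e+02 -1.000e-01 -1.600e+00]
jaw yaw deg 40.74 tilt 0.14
turn frac [0.0002 0.0007 0.0003]
shift frac after turn [ 0.6267 -0.001  -0.0065]
[ 0.44  0.48 -0.03  0.   -1.05 -2.87]
```

View pics/ov19.png

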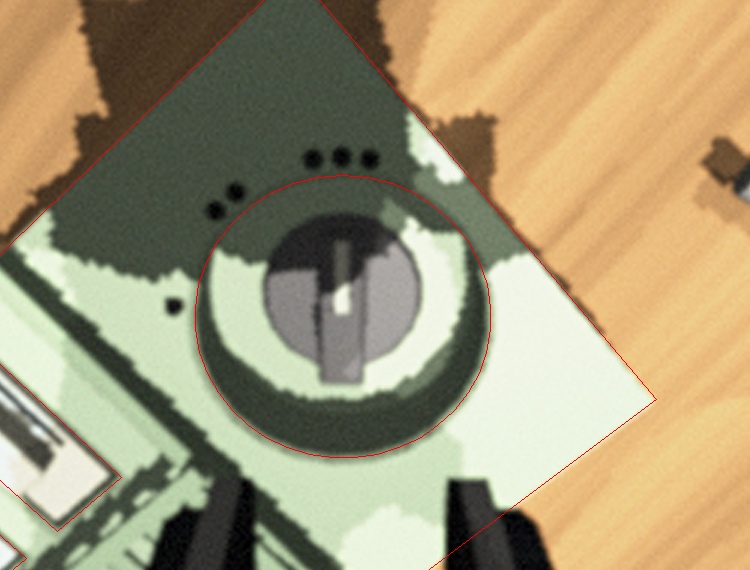

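The dial's bar is vertical and centred. I descend and grip.

servo_tool([
  [[0.15,-0.005,-0.005,0,0,0,0.38],[0.2,0,0,0,0,0,0.38],[0.15,0,0,0,0,0,0.38],[0.08,0,0,0,0,0,0.38],[0.04,0,0,0,0,0,0.38]],
])

```text
time_s: 67.0
tool_pos: [0.6363, 0.1233, 0.0008]
orientation: [0.662, -0.246, 0.663, 0.246]
ft_force: [0.0, 0.3, 0.8]
width: 0.0326
```

servo_tool([
  [[0,0,0,0,0,0,0.38],[0,0,0,0,0,0,0],[0,0,0,0,0,0,0],[0,0,0,0,0,0,0],[0,0,0,0,0,0,0]],
], grip_force=40)

```text
time_s: 67.5
tool_pos: [0.6367, 0.1229, 0.0036]
orientation: [0.663, -0.246, 0.663, 0.246]
ft_force: [-2.9, -3.4, 6.4]
width: 0.0122
```

servo_tool([
  [[0,0,0,-0.03,0,0,0],[0,0,0,-0.04,0,0,0],[0,0,0,-0.04,0,0,0],[0,0,0,-0.04,0,0,0],[0,0,0,-0.04,0,0,0]],
])

```text
time_s: 68.0
tool_pos: [0.637, 0.1235, 0.0036]
orientation: [0.561, -0.432, 0.56, 0.431]
ft_force: [-2.4, -1.6, 5.1]
width: 0.0122
```

Run:
```python
from h import *
plan([.6368,.124,.002],np.radians(82.25));s=bot.sense();print(s["ft_force"],s["torque"],s["width"])
```

```text
pos [0.637  0.1235 0.0036] w 0.0122 t 68.0
tool shift frac [0.0082 0.0017 0.0023] mm [1.6 0.3 0.5]
jaw yaw deg 75.21 tilt 0.08
turn frac [-0.0391  0.0002  0.0004]
shift frac after turn [0.0082 0.0014 0.0025]
[-2.36496246 -1.5931833   5.07891686] [-0.4425849   0.89734182 -0.08692985] 0.012209514175062932
```

servo_tool([
  [[0,0,0,-0.02,0,0,0],[0,0,0,-0.02,0,0,0],[0,0,0,0,0,0,0],[0,0,0,0,0,0,0],[0,0,0,0,0,0,0]],
])

```text
time_s: 68.5
tool_pos: [0.6371, 0.1236, 0.0037]
orientation: [0.534, -0.465, 0.533, 0.464]
ft_force: [-2.4, -1.8, 6.4]
width: 0.0123
```

Run:
```python
from h import *
plan([.6368,.124,.002],np.radians(82.25))
p=cam("wrist"); overlay(p,np.load("case.npy"),"ov20",(140,80,390,270),3)
```

```text
pos [0.6371 0.1236 0.0037] w 0.0123 t 68.5
tool shift frac [0.0083 0.0016 0.0018] mm [1.7 0.3 0.4]
jaw yaw deg 82.16 tilt 0.09
turn frac [-0.0005  0.0002  0.0004]
shift frac after turn [0.0083 0.0016 0.0018]
```

View pics/ov20.png

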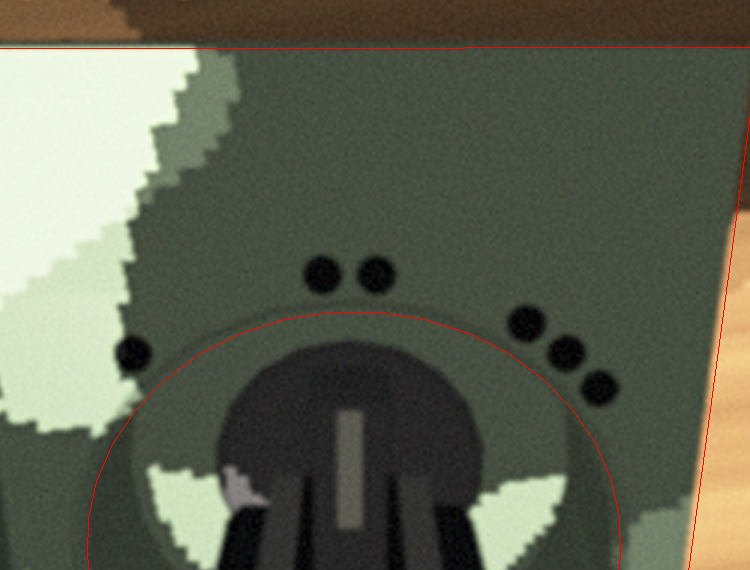

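Pointer at (350,470) points exactly between the two dots at (350,275). I release, lift and check.

servo_tool([
  [[0,0,0,0,0,0,0.38],[0,0,0,0,0,0,0.38],[0,0,0,0,0,0,0.38],[-0.1,0,0,0,0,0,0.38],[-0.2,0,0,0,0,0,0.38]],
])

```text
time_s: 69.05
tool_pos: [0.6342, 0.1228, 0.0587]
orientation: [0.531, -0.463, 0.536, 0.465]
ft_force: [0.7, 0.6, -0.2]
width: 0.0322
```

servo_tool([
  [[-0.2,0,0,0,0,0,0.38],[-0.2,0,0,0,0,0,0.38],[-0.2,0.15,-0.1,0,0,0,0.38],[-0.2,0.2,-0.1,0,0,0,0.38],[0,0.1,-0.1,0,0,0,0.38]],
])

```text
time_s: 69.55
tool_pos: [0.5502, 0.0806, 0.2181]
orientation: [0.536, -0.467, 0.529, 0.463]
ft_force: [0.7, 0.5, 0.5]
width: 0.0325
```

servo_tool([
  [[0,0,-0.1,0,0,0,0.38],[0,0,0,0,0,0,0.38],[0,0,0,0,0,0,0.38],[0,0,0,0,0,0,0.38],[0,0,0,0,0,0,0.38]],
])

```text
time_s: 70.05
tool_pos: [0.5463, 0.0607, 0.2118]
orientation: [0.533, -0.465, 0.533, 0.465]
ft_force: [0.1, -0.3, -0.5]
width: 0.0325
```

Run:
```python
from h import *
plan([.5,0,.3])
p=cam("wrist"); save(p,"w40",None,1.5)
for o in sil("cover",p)[:1]:
    c=np.argwhere(o["region"])[:,::-1]; b=back(p,c,.067); (m,sz,a)=cv2.minAreaRect((b[:,:2]*1000).astype(np.float32)); 
    v=np.load("case.npy"); R=Ro.from_euler("z",v[2]).as_matrix(); print("cover in case", (np.array([m[0]/1e3-v[0],m[1]/1e3-v[1],0])@R*1e3).round(1),"expect x -3.75",sz)
p=cam("top"); save(p,"t40",None,1.5)
```

```text
pos [0.5463 0.0607 0.2118] w 0.0325 t 70.05
tool shift frac [-0.4406  0.1884 -0.3323] mm [-88.1  37.7 -66.5]
jaw yaw deg 82.16 tilt 0.04
cover in case [ -3.8 -53.5   0. ] expect x -3.75 (256.2544860839844, 71.09530639648438)
```

View pics/w40.png

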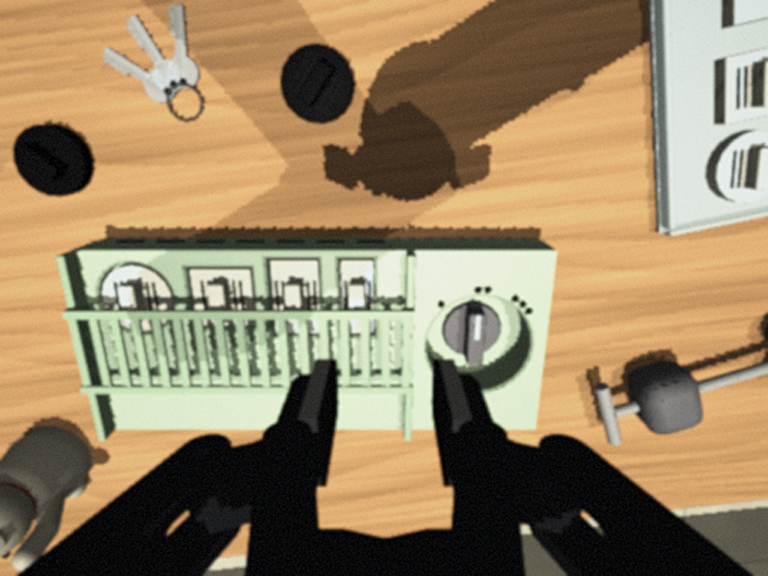

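View pics/t40.png

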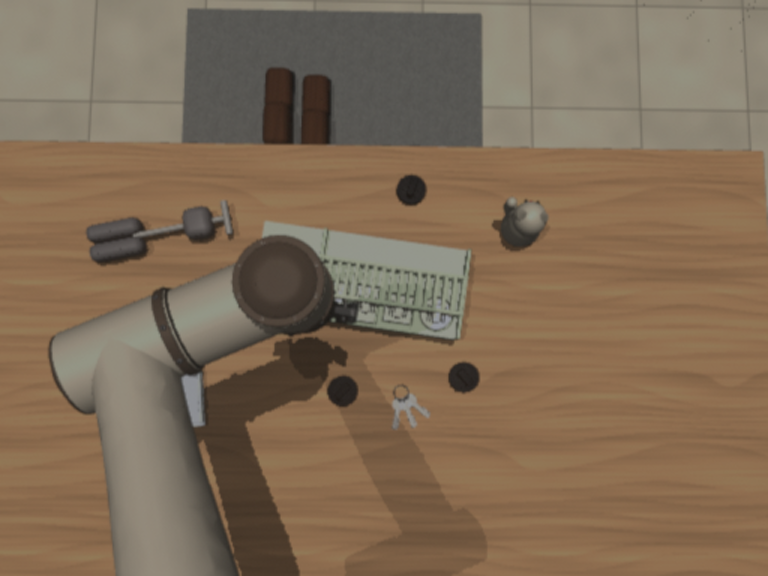

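The grille is at case x -3.8 mm, where half open should be -3.75. The pointer is at the two dots, four cassettes are seated, no fresh ones are left on the top, and the bystanders are unmoved. I hand the job in.

Run:
```python
from h import *
print(bot.job_done()); print(bot.sense()["time_s"])
```

```text
the job is handed in; nothing more can be done
None
the job is handed in; nothing more can be done
```

The deodorizer is refilled and the job was handed in at about 70 s of the 208 s allowed; no verdict was reported.

- **Dial:** I turned it clockwise to the three-dot stop, which drew the grille fully back. At the end I turned it back to the two dots. The pointer sits between the two dots, and the grille measured at case x -3.8 mm against the -3.75 mm expected for half open.
- **Spent cassettes:** There were three (round, square and oblong), and all lie flat, tab up, in the frosted glass tray. The narrow pocket was already empty at the start.
- **Fresh cassettes:** There were four, and each is in the pocket of its own outline. In the last overlay view all four sat inside their pocket outlines and looked flush. The narrow was knocked a few centimetres aside partway through and was found again before it was picked up.
- **Bystanders:** The cat, keys, shoe stretcher and black look-alikes appear where they were in the last pictures, though I checked this by eye only.

Two checks disagreed along the way:
- **Fingertip length:** The fingertips end about 25 mm short of the reported TCP. The first dial grip and the first tab grip closed above their targets. I redid both deeper, and the second tab attempt had pressed with only about 5 N.
- **Square cassette:** It met its pocket with a brief 19 N before it seated. It looked level and flush afterwards.

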